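# Set up the cast drying rack

## Task

Set up the drying rack: first hook the three white shelf brackets into the slotted uprights, one on each, pressing the tabs in and then down until they are fully engaged. Then slide the blue drip tray in under them between the guide strips until it is fully home, and stand every cast upright on a bracket of its own, between the front lip and the back plate. Leave the pot of pink wax and the white bottle where they are.

Things in the scene. Friction and masses are not known exactly. Their poses are not given: they have to be found in the camera images.
- bracket_a_lip (a point): white sheet-metal shelf bracket (three alike, 160 g): flat shelf plate 56 mm wide, 97 deep, 4 thick; at the near end an upright grip lip 8 mm thick, 44 wide, top 38 above the underside; at the far end a 36 wide, 70 high back plate with two hook tabs. Point: centre of the lip, 26 mm above the underside; x from lip to back plate (way the hooks point), z up. Rear face of back plate 93 mm along +x
- bracket_b_lip (a point): second bracket, as the first. Its two tabs stick out 13 mm behind the rear face, 10 mm wide: an 8 mm high neck, its bottom 12 mm (upper tab 52 mm) above the underside, ends 6.7 mm out in a 6 mm thick hook reaching 9 mm below the neck. Between back plate and lip the shelf is 84 mm deep (from 4 to 88 mm along +x from the point)
- bracket_c_lip (a point): third bracket, as the first; its shelf's upper face is 22 mm below the point. Brackets start lying on the bench on the shelf plate, hooks roughly away from the robot
- seat_left (a point): left of the rack's three slotted uprights (face 40 mm wide, top 158 mm above the bench, 100 mm apart): point on its front face, on the centre line, 75 mm above the bench, where the lower rear edge of a fully hung bracket comes. x into the upright (the way the hooks go in), y left, z up. Any bracket fits any upright
- seat_middle (a point): the same on the middle upright. Each upright has two slots, 14 mm wide and 21 mm high through its 5 mm sheet, lower edges 12 and 52 mm above the point. A bracket enters with its underside 11 mm (9 to 13) above hung height until the back plate meets the face, then goes 11 mm down until the necks sit on the slots' lower edges; it hangs drooping about 2 degrees
- seat_right (a point): the same on the right upright
- tray_handle (a point): blue drip tray in front of the rack, 200 mm wide, 85 deep, walls 16 high, 250 g. Point: in its upright handle blade (26 mm long in x, 12 thick in y, top 85 mm above the bench), 65 mm above the bench; x to the tray's leading far edge, 135 mm from the point; z up. Home: that edge touches the uprights' faces, the handle 135 mm in front of the middle one
- guides_mouth (a point): middle of the mouth of the tray's guides on the bench, 82 mm in front of the uprights' faces; x towards the uprights. Two fixed strips 16 mm high, 208 mm apart inside, run from the outer uprights 60 mm to the front, then flare outwards over 22 mm more; the tray slides on the bench between them
- cast_orange_mid (a point): cream dental model with teeth on a white plaster base, 180 g. Point at its middle, half-way up; x across the grip width, y along the length, z up. Grip width 53 mm (base, lowest 13 mm; 44 above), length 64 mm, height 49 mm (solid for gripping up to 30)
- cast_green_mid (a point): pale green plaster cast, 170 g. Point at its middle, half-way up; x across the grip width, y along the length, z up. Grip width 53 mm, length 71 mm, height 49 mm (solid for gripping up to 37)
- cast_denture_mid (a point): denture in work (pink and white) on its grey model, 45 g. Point at its middle, half-way up; x across the grip width, y along the length, z up. Grip width 50 mm, length 62 mm, height 30 mm (solid for gripping only up to 17: grip it low)
- wax_pot: round clear pot of pink modelling wax, 51 mm across, 21 mm high, bystander; origin at the centre of its underside
- bottle: white squeeze bottle with nozzle cap, 54 mm across, 122 mm high, bystander; origin at the centre of its underside
Not all that is in view belongs to the job. Leave any black look-alike of the part that bears cast_orange_mid alone.

How it is judged:
By the outcome, as a careful person would: the job done as asked, in the order asked, and still so for the second after the job is handed in, with the robot touching nothing.
Of cast_orange, cast_green, cast_denture only 2 to 3 are there at a start; the rules pass over those that are not, and their reading is None.
At some moment in a run one of cast_orange, cast_green, cast_denture may be knocked a few centimetres aside while the robot is not near it.
It also fails if it takes over 210 s, if anything falls off the work surface, if the arm or the gripper's body presses on something with over 40 N, if the wrist force passes 120 N, or if a joint passes its speed limit or range.

## Robot

A 6-joint arm with a two-finger parallel gripper is mounted at the origin on a cart in front of the work surface, level with it; the furniture and walls round the work are solid. World frame = base frame: x ahead of the robot, y to its left, z up, the work surface at z = 0. Lengths are in m, angles in rad, forces in N, time in s.
With the tool pointing down it reaches from about 0.425 to 0.95 m from the base axis. Payload 3.5 kg.
Tool frame: the origin (TCP) lies between the finger pads; the fingertips stand 8 mm ahead of it and the grasp point (between the pads) lies 11 mm behind it; z points along the fingers, y is the line along which they close (so a half turn about z gives the same grasp; the last joint's range is limited). The gripper opens to 85 mm and grips with 20 to 120 N. Pads are 22 mm wide; open, the fingers measure 114 mm over their backs; the gripper's body (76 mm by 85 mm) begins 54 mm behind the grasp point. The pads swing forward as they close: fully open they stand 13 mm farther back than shut.
Start: joints at [0.987, 0.286, 1.577, -0, 1.279, -0.15], TCP at [0.284, 0.612, 0.239] pointing down, gripper open.
Joint ranges: [-2.77, 2.77], [-0.9, 2.22], [0.21, 2.48], [-1.53, 4.67], [0.24, 2.81], [-2.84, 2.84]. Speed limits (rad/s): [2.79, 2.79, 3.14, 3.14, 3.14, 3.14].

## Interface

Orientations are given as a unit quaternion [w, x, y, z].
In Python, from cell import bot gives the robot as it stands.
- The arm moves only by the tool apply_moves, never from a script. Its argument "deltas" is a list of rows, each an object of numbers: "tx", "ty", "tz": the shift along the tool's x, y, z in units of 30 mm (1.0 is 30 mm); "ax", "ay", "az": the turn, a rotation vector about the tool's x, y, z in units of 8 degrees (1.0 is 8 degrees); "hand": the closure, from -1 (fully open) to 1 (shut). In form: [{"tx": .., "ty": .., "tz": .., "ax": .., "ay": .., "az": .., "hand": ..}, ...]. A call has exactly 10 rows; each row shifts and turns the commanded pose from where the row before left it, along the tool's axes as they then stand; what a row does not reach is not made up. A row lasts 1/8 s, in which the tool goes at most 62.5 mm and 10.7 degrees, less where a joint would pass 70% of its speed; a pose out of reach is approached as far as the arm can. A call is refused whole if a number of a shift passes 1 or a number of a turn 1, either way. A call with a gripper value outside its range is refused whole. The fingers move at their own pace and stop on an object; "grip_force" is the grip in N (left out, the last holds). Time passes only in rows, so rows that do not move let the fingers close, or fill a call up. It gives the time, the measured TCP pose, the force, the opening and the grip force at its end, in the units of the state.
- bot.observe(): the state, without advancing time (a new reading comes with each control period).
- bot.get_image(name): name is "side" or "top"; returns the picture (480x640x3 uint8, red, green, blue); there is no depth.
- bot.camera_params(name): a dict with "K" (3x3 intrinsics, pixels), "pose" (4x4, takes a point from camera to world coordinates). Camera axes: x right, y up, looking along -z (the intrinsics and any distortion apply to the point x, -y, -z); pixel columns grow to the right and rows downward; lengths in m; the calibration is good to about 2 mm. A picture is of the moment at which its call begins. camera_params takes no time and is no camera call.
- bot.job_done(): hands the job in; it is judged then, once.
The state is a dict: "time_s": time; "qpos": joint angles; "joint_velocities": joint speeds; "tau": joint torques, N m; "eef_pos": TCP position; "tcp_rot": TCP orientation; "wrist_force": force on the tool from outside, world axes, zero at the start; "torque": the same for the moment, N m; "width": opening from 0.0 (shut) to 1.0 (fully open); "gripper_force": force on a finger pad.
Only numpy, scipy, OpenCV 4.12 (cv2) and the standard library are available. Lean on these libraries where they do the work, as an engineer would, in place of code of your own. Each camera call takes 0.05 s, during which the arm holds its last target. There are 200 camera calls.

## Working session

There is one attempt and no reset: what is moved stays moved. The work goes in short steps, Python scripts to look and compute and a tool call to move; the robot and the scene stay as the last step left them, time stands still between calls to the robot, and variables do not carry over. Pictures are saved under pics/ and viewed, at most 14 in all, crops included, and the job is handed in when it is done.

Besides the shell and the picture viewer there is one more tool, called in YAML: its name, and indented under it one key for each argument. apply_moves: Moves the arm, as the interface text tells. Its arguments: {"type":"object","properties":{"deltas":{"type":"array"},"grip_force":{"type":"number"}},"required":["deltas"]}

```bash
ls; mkdir -p pics; python3 - <<'E'
from cell import bot
import cv2
for n in("side","top"):
    im=bot.get_image(n); cv2.imwrite(f"pics/{n}0.png",im[:,:,::-1]); p=bot.camera_params(n); print(n,p)
print(bot.observe())
E
```

```text
pics
side {'K': array([[565.33666864,   0.        , 324.51786764],
       [  0.        , 565.33666864, 238.69275044],
       [  0.        ,   0.        ,   1.        ]]), 'pose': array([[-6.26530819e-01, -6.63401695e-01,  4.09093295e-01,
         1.19431177e+00],
       [ 7.79396597e-01, -5.33099453e-01,  3.29159411e-01,
         5.67914737e-01],
       [-2.77499529e-04,  5.25074437e-01,  8.51056261e-01,
         1.37440099e+00],
       [ 0.00000000e+00,  0.00000000e+00,  0.00000000e+00,
         1.00000000e+00]])}
top {'K': array([[550.90699153,   0.        , 319.45249997],
       [  0.        , 550.90699153, 241.02447026],
       [  0.        ,   0.        ,   1.        ]]), 'pose': array([[-0.00312698,  0.99100949, -0.13375504,  0.43276724],
       [-0.99986945, -0.00521888, -0.01529206,  0.03624922],
       [-0.01585263,  0.13368976,  0.99089643,  1.2758473 ],
       [ 0.        ,  0.        ,  0.        ,  1.        ]])}
{'time_s': 0.1, 'qpos': array([ 9.87010085e-01,  2.87096556e-01,  1.57803327e+00,  1.66476633e-05,
        1.27860987e+00, -1.50014445e-01]), 'joint_velocities': array([ 0.00072665, -0.0027961 , -0.0027783 , -0.00056254,  0.00104686,
        0.001015  ]), 'tau': array([ 5.69580770e-04, -4.07294941e+01, -2.93701226e+01, -1.21079497e-04,
        3.41820909e-03, -1.20212610e-05]), 'eef_pos': array([0.28335554, 0.61200735, 0.23807105]), 'tcp_rot': array([-3.92535887e-04,  2.15191752e-01,  9.76571225e-01, -9.99213619e-04]), 'wrist_force': array([0.18970873, 0.38423439, 0.11415228]), 'torque': array([ 0.02733213, -0.01677234, -0.01165184]), 'gripper_force': 0.0, 'width': 1.0001295928282767}
```

View pics/top0.png

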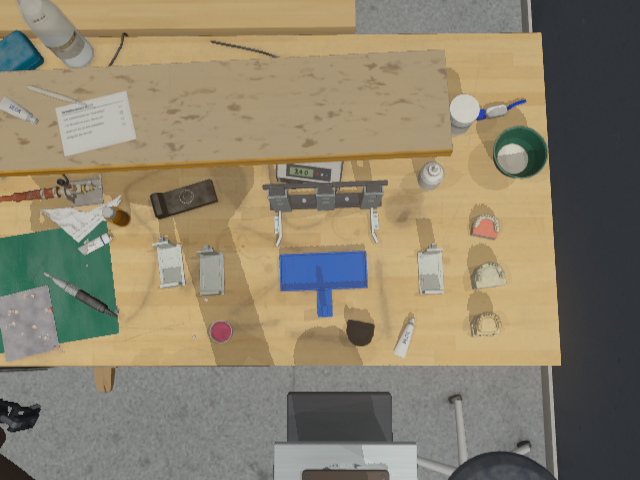

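View pics/side0.png

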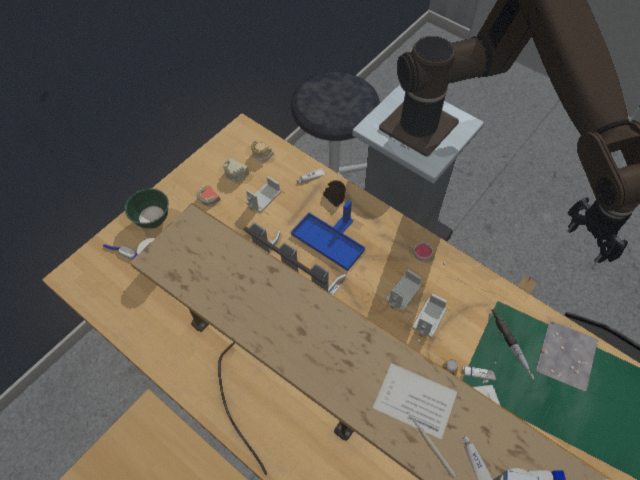

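The top view has the three brackets at about (171,264), (211,271) and (430,271), the tray at (323,275), and the rack at row ~200. The casts are at right: (485,227), (489,275) and (487,325). The black decoy is at (360,333), the wax at (221,331) and the bottle at (431,175). The side view shows the same things.

```bash
cat > h.py <<'E'
import numpy as np, cv2
from cell import bot
P={n:bot.camera_params(n) for n in("side","top")}
def ray(n,u,v):
    K,T=P[n]["K"],P[n]["pose"]; d=np.array([(u-K[0,2])/K[0,0],-(v-K[1,2])/K[1,1],-1.]); return T[:3,3],T[:3,:3]@d
def onz(n,u,v,z):
    o,d=ray(n,u,v); return o+d*(z-o[2])/d[2]
def proj(n,X):
    K,T=P[n]["K"],P[n]["pose"]; p=T[:3,:3].T@(np.asarray(X,float)-T[:3,3]); return np.array([K[0,2]-K[0,0]*p[0]/p[2],K[1,2]+K[1,1]*p[1]/p[2]])
def tri(a,b):
    o1,d1=ray("top",*a);o2,d2=ray("side",*b); A=np.c_[d1,-d2]; s=np.linalg.lstsq(A,o2-o1,rcond=None)[0]
    p,q=o1+s[0]*d1,o2+s[1]*d2; return (p+q)/2,np.linalg.norm(p-q)
def crop(n,box,f,name):
    im=bot.get_image(n)[:,:,::-1]; x0,y0,x1,y1=box
    cv2.imwrite(f"pics/{name}.png",cv2.resize(im[y0:y1,x0:x1],None,fx=f,fy=f,interpolation=cv2.INTER_CUBIC))
E
python3 - <<'E'
from h import *
a=bot.get_image("top")[:,:,::-1]
f=lambda b,s:cv2.resize(a[b[1]:b[3],b[0]:b[2]],None,fx=s,fy=s,interpolation=cv2.INTER_CUBIC)
cv2.imwrite("pics/c1.png",np.hstack([f((145,225,245,355),4),f((410,225,510,355),4)][:2])[:520])
cv2.imwrite("pics/c2.png",f((250,145,450,295),4))
print("shelf edge candidates",onz("top",450,152,0.3),onz("top",450,152,0.5))
E
```

```text
shelf edge candidates [ 0.72676763 -0.18687922  0.3       ] [ 0.66651222 -0.14114903  0.5       ]
```

View pics/c1.png

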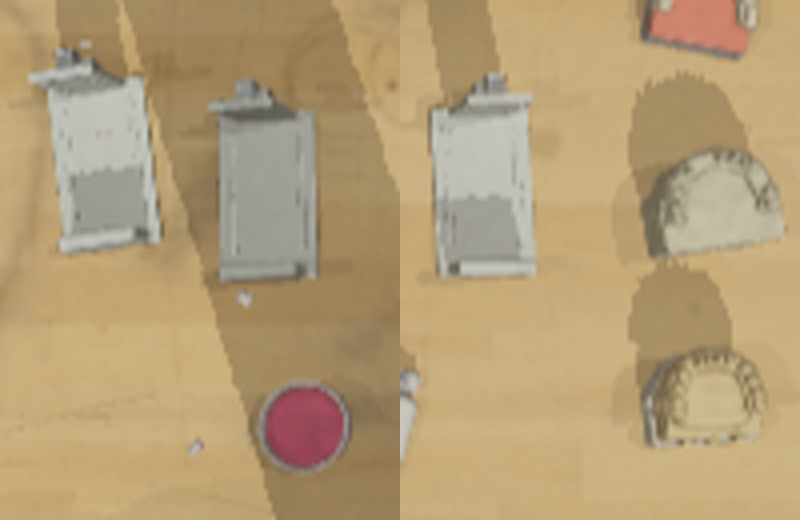

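View pics/c2.png

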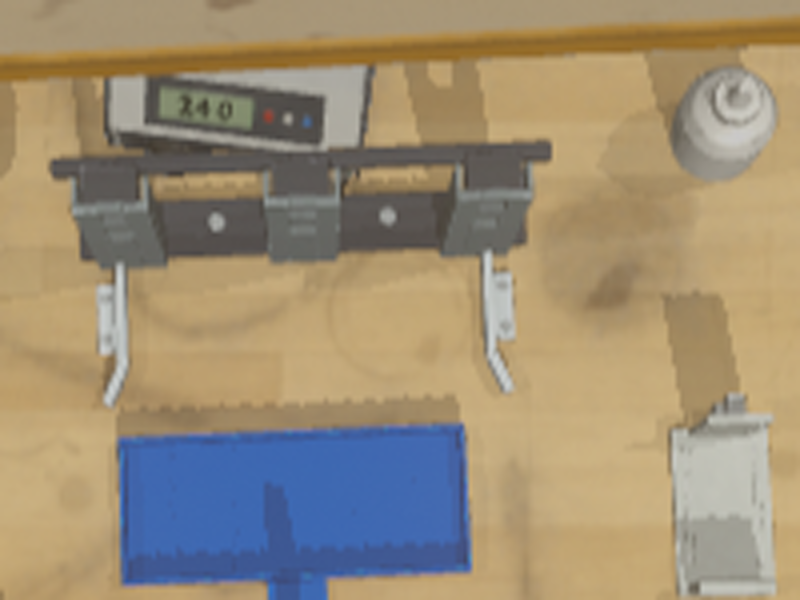

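Crop 1 shows the brackets' lip tops near px (172,285), (211,292) and (433,292), yawed about +5°, 0° and +3°. The green cast is at (489,275) and the orange one (cream on a white base) at (487,325). Crop 2 shows the face bottoms near (281,211), (325.5,210) and (371,208.5), and tray corners at (279.5,254), (366,251), (281,291) and (367.5,287.5).

```bash
python3 - <<'E'
from h import *
np.set_printoptions(precision=4,suppress=True)
print("shelf corner",tri((451,152),(190,208)))
def yaw(p,q): d=q-p; return np.degrees(np.arctan2(d[1],d[0]))
for n,l,L0,L1,R0,R1,ox in(("b1",(108,240),(65,240),(50,90),(158,235),(143,80),145),("b2",(264,270),(218,278),(218,115),(316,278),(315,110),145),("b3",(492,268),(440,272),(432,112),(535,272),(527,110),10)):
    g=lambda p,z:onz("top",ox+p[0]/4+(300 if ox==10 else 0)*1.0,225+p[1]/4,z)[:2]
    if ox==10: g=lambda p,z:onz("top",310+p[0]/4,225+p[1]/4,z)[:2]
    a,b,c,d=[g(p,.004) for p in(L0,L1,R0,R1)]
    print(n,"lip",g(l,.038),"midnear",(a+c)/2,"midfar",(b+d)/2,"yaw",yaw(a,b),yaw(c,d),"w",np.linalg.norm(a-c))
f=[onz("top",250+u/4,145+v/4,0)[:2] for u,v in((124,264),(302,260),(484,254))]
t=[onz("top",250+u/4,145+v/4,.158)[:2] for u,v in((112,207),(303,205),(495,198))]
print("face bottom",f,"top",t, "yaw",yaw(f[0],f[2])+90,yaw(t[0],t[2])+90)
T=[onz("top",u,v,.016)[:2] for u,v in((279.5,254.25),(365.75,251.25),(281,290.75),(367.5,287.5))]
print("tray",T,"far mid",(T[0]+T[1])/2,"near",(T[2]+T[3])/2,"yaw",yaw(T[0],T[1])+90,yaw(T[2],T[0]))
for n in("top","side"):
    im=cv2.cvtColor(bot.get_image(n)[:,:,::-1].copy(),cv2.COLOR_BGR2HSV)
    for nm,lo,hi in(("blue",(105,120,60),(125,255,255)),):
        m=cv2.inRange(im,lo,hi); k,L,S,C=cv2.connectedComponentsWithStats(m)
        for i in range(1,k):
            if S[i,4]>300: print(n,nm,S[i],C[i])
E
python3 -c "
from h import *
a=bot.get_image('side')[:,:,::-1]
f=lambda b,s:cv2.resize(a[b[1]:b[3],b[0]:b[2]],None,fx=s,fy=s,interpolation=cv2.INTER_CUBIC)
cv2.imwrite('pics/c3.png',np.vstack([f((230,170,380,300),4)]))"
```

```text
shelf corner (array([ 0.764 , -0.2181,  0.1814]), np.float64(0.00478183243826031))
b1 lip [0.5016 0.3879] midnear [0.505  0.3956] midfar [0.594  0.4073] yaw 7.745407842276968 7.237194449161245 w 0.05403274310810571
b2 lip [0.4845 0.2994] midnear [0.4813 0.3048] midfar [0.5773 0.3073] yaw 1.4943147703701658 1.4948577795439095 w 0.056700148549681084
b3 lip [ 0.4837 -0.1978] midnear [ 0.4828 -0.2016] midfar [ 0.5757 -0.1998] yaw 1.2934122828154653 0.9281029377784766 w 0.05429476848380187
face bottom [array([0.6769, 0.1464]), array([0.6786, 0.0415]), array([ 0.6816, -0.0656])] top [array([0.6767, 0.1391]), array([0.6771, 0.0402]), array([ 0.6802, -0.0591])] yaw 1.263457599678361 0.9949204469633486
tray [array([0.5726, 0.1478]), array([ 0.5785, -0.0507]), array([0.4888, 0.1438]), array([ 0.4954, -0.0535])] far mid [0.5756 0.0486] near [0.4921 0.0452] yaw 1.7222725599968811 2.7184124797793303
top blue [ 280  252   88   65 3484] [322.8321 274.312 ]
side blue [ 292  200   73   69 2058] [330.0413 238.1477]
```

View pics/c3.png

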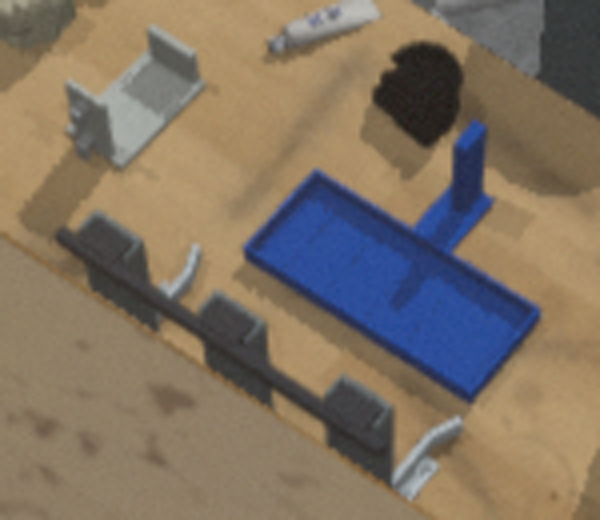

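```bash
cat >> h.py <<'E'
from scipy.spatial.transform import Rotation as R
np.set_printoptions(precision=4,suppress=True)
def desR(ang):  # tool down, tool y at world angle ang (deg)
    a=np.radians(ang); y=np.array([np.cos(a),np.sin(a),0]); z=np.array([0,0,-1.]); return np.c_[np.cross(y,z),y,z]
def curR(o): return R.from_quat(np.roll(o["tcp_rot"],-1)).as_matrix()
def go(p,ang):
    o=bot.observe(); Rd=desR(ang); C=curR(o)
    print("turn units",R.from_matrix(C.T@Rd).as_rotvec(degrees=True)/8,"then shift units",Rd.T@(np.array(p)-o["eef_pos"])/.03,"now",o["eef_pos"],"t",o["time_s"],"F",o["wrist_force"],"w",o["width"])
E
python3 - <<'E'
from h import *
for c in((259.4,226.75),(290,247.5),(321.75,268.5)): print(onz("side",*c,.158))
go((.505,.396,.10),7.5)
E
```

```text
[ 0.6861 -0.0551  0.158 ]
[0.6839 0.0463 0.158 ]
[0.6807 0.1459 0.158 ]
turn units [-0.0062  0.0022  7.2055] then shift units [-8.1116  6.3769  4.6274] now [0.2836 0.6123 0.2388] t 0.3 F [-0.3419  0.0019  0.0883] w 1.000502252294126
```

apply_moves:
  deltas:
    - {"az": 0.9, "hand": -1}
    - {"az": 0.9}
    - {"az": 0.9}
    - {"az": 0.9}
    - {"az": 0.9}
    - {"az": 0.9}
    - {"az": 0.9}
    - {"az": 0.9}
    - {}
    - {}
  grip_force: 60

```text
validation failed for argument at $.de...
```

apply_moves:
  deltas:
    - {"tx": -0.9, "ty": 0.71, "tz": 0.45}
    - {"tx": -0.9, "ty": 0.71, "tz": 0.45}
    - {"tx": -0.9, "ty": 0.71, "tz": 0.45}
    - {"tx": -0.9, "ty": 0.71, "tz": 0.45}
    - {"tx": -0.9, "ty": 0.71, "tz": 0.45}
    - {"tx": -0.9, "ty": 0.71, "tz": 0.45}
    - {"tx": -0.9, "ty": 0.71, "tz": 0.45}
    - {"tx": -0.9, "ty": 0.71, "tz": 0.45}
    - {"tx": -0.9, "ty": 0.71, "tz": 0.45}
    - {}

```text
validation failed for argument at $.de...
```

```bash
python3 - <<'E'
from h import *
go((.505,.396,.03),7.5)
a=bot.get_image('side')[:,:,::-1];b=bot.get_image('top')[:,:,::-1]
f=lambda a,b,s:cv2.resize(a[b[1]:b[3],b[0]:b[2]],None,fx=s,fy=s,interpolation=cv2.INTER_CUBIC)
cv2.imwrite('pics/c4.png',np.hstack([f(a,(370,230,470,350),4),f(b,(130,200,230,320),4)]))
E
```

```text
turn units [-0.0062  0.0022  7.2055] then shift units [-8.1116  6.3769  6.9607] now [0.2836 0.6123 0.2388] t 0.3 F [-0.3419  0.0019  0.0883] w 1.000502252294126
```

View pics/c4.png

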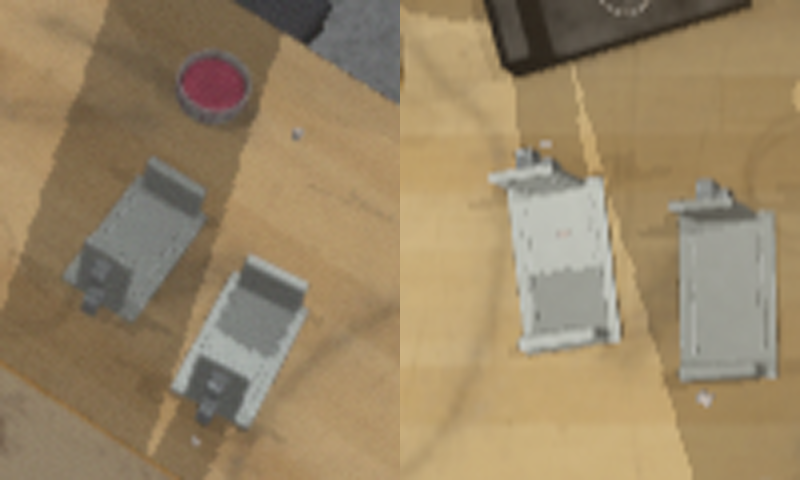

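Moves need full rows. This view gives the lip tops in the side camera: b1 at (439.5,299), b2 at (414.7,274). The wax pot lies just in front of b2.

apply_moves:
  deltas:
    - {"tx": 0, "ty": 0, "tz": 0, "ax": 0, "ay": 0, "az": 0.9, "hand": -1}
    - {"tx": 0, "ty": 0, "tz": 0, "ax": 0, "ay": 0, "az": 0.9, "hand": -1}
    - {"tx": 0, "ty": 0, "tz": 0, "ax": 0, "ay": 0, "az": 0.9, "hand": -1}
    - {"tx": 0, "ty": 0, "tz": 0, "ax": 0, "ay": 0, "az": 0.9, "hand": -1}
    - {"tx": 0, "ty": 0, "tz": 0, "ax": 0, "ay": 0, "az": 0.9, "hand": -1}
    - {"tx": 0, "ty": 0, "tz": 0, "ax": 0, "ay": 0, "az": 0.9, "hand": -1}
    - {"tx": 0, "ty": 0, "tz": 0, "ax": 0, "ay": 0, "az": 0.9, "hand": -1}
    - {"tx": 0, "ty": 0, "tz": 0, "ax": 0, "ay": 0, "az": 0.9, "hand": -1}
    - {"tx": 0, "ty": 0, "tz": 0, "ax": 0, "ay": 0, "az": 0, "hand": -1}
    - {"tx": 0, "ty": 0, "tz": 0, "ax": 0, "ay": 0, "az": 0, "hand": -1}
  grip_force: 60

```text
time_s: 1.65
eef_pos: [0.2837, 0.6125, 0.2394]
tcp_rot: [0.0, 0.658, 0.753, 0.0]
wrist_force: [0.4, -0.2, -0.3]
width: 0.997
gripper_force: 0.0
```

apply_moves:
  deltas:
    - {"tx": -0.9, "ty": 0.71, "tz": 0.45, "ax": 0, "ay": 0, "az": 0, "hand": -1}
    - {"tx": -0.9, "ty": 0.71, "tz": 0.45, "ax": 0, "ay": 0, "az": 0, "hand": -1}
    - {"tx": -0.9, "ty": 0.71, "tz": 0.45, "ax": 0, "ay": 0, "az": 0, "hand": -1}
    - {"tx": -0.9, "ty": 0.71, "tz": 0.45, "ax": 0, "ay": 0, "az": 0, "hand": -1}
    - {"tx": -0.9, "ty": 0.71, "tz": 0.45, "ax": 0, "ay": 0, "az": 0, "hand": -1}
    - {"tx": -0.9, "ty": 0.71, "tz": 0.45, "ax": 0, "ay": 0, "az": 0, "hand": -1}
    - {"tx": -0.9, "ty": 0.71, "tz": 0.45, "ax": 0, "ay": 0, "az": 0, "hand": -1}
    - {"tx": -0.9, "ty": 0.71, "tz": 0.45, "ax": 0, "ay": 0, "az": 0, "hand": -1}
    - {"tx": -0.9, "ty": 0.71, "tz": 0.45, "ax": 0, "ay": 0, "az": 0, "hand": -1}
    - {"tx": 0, "ty": 0, "tz": 0, "ax": 0, "ay": 0, "az": 0, "hand": -1}

```text
time_s: 2.9
eef_pos: [0.5065, 0.3948, 0.1165]
tcp_rot: [-0.0, 0.66, 0.751, -0.001]
wrist_force: [-1.3, 0.7, -0.7]
width: 1.0
gripper_force: 0.0
```

```bash
python3 - <<'E'
from h import *
print(onz("side",439.5,299.25,.038),onz("side",414.75,274.25,.038),"wax",onz("top",221,331,.021))
go((.505,.396,.016),7.5)
E
```

```text
[0.5088 0.4007 0.038 ] [0.4879 0.3091 0.038 ] wax [0.3985 0.2783 0.021 ]
turn units [-0.015   0.0072 -0.0098] then shift units [ 0.0467 -0.0442  3.3486] now [0.5065 0.3948 0.1165] t 2.9 F [-1.318   0.6838 -0.7023] w 0.999991676476787
```

apply_moves:
  deltas:
    - {"tx": 0.12, "ty": 0, "tz": 0.6, "ax": 0, "ay": 0, "az": 0, "hand": -1}
    - {"tx": 0, "ty": 0, "tz": 0.6, "ax": 0, "ay": 0, "az": 0, "hand": -1}
    - {"tx": 0, "ty": 0, "tz": 0.6, "ax": 0, "ay": 0, "az": 0, "hand": -1}
    - {"tx": 0, "ty": 0, "tz": 0.6, "ax": 0, "ay": 0, "az": 0, "hand": -1}
    - {"tx": 0, "ty": 0, "tz": 0.4, "ax": 0, "ay": 0, "az": 0, "hand": -1}
    - {"tx": 0, "ty": 0, "tz": 0.2, "ax": 0, "ay": 0, "az": 0, "hand": -1}
    - {"tx": 0, "ty": 0, "tz": 0.2, "ax": 0, "ay": 0, "az": 0, "hand": -1}
    - {"tx": 0, "ty": 0, "tz": 0, "ax": 0, "ay": 0, "az": 0, "hand": -1}
    - {"tx": 0, "ty": 0, "tz": 0, "ax": 0, "ay": 0, "az": 0, "hand": -1}
    - {"tx": 0, "ty": 0, "tz": 0, "ax": 0, "ay": 0, "az": 0, "hand": 1}

```text
time_s: 4.15
eef_pos: [0.5055, 0.4005, 0.0225]
tcp_rot: [0.0, 0.659, 0.752, 0.001]
wrist_force: [0.2, -0.2, -0.3]
width: 0.818
gripper_force: 0.0
```

apply_moves:
  deltas:
    - {"tx": 0, "ty": 0, "tz": 0, "ax": 0, "ay": 0, "az": 0, "hand": 1}
    - {"tx": 0, "ty": 0, "tz": 0, "ax": 0, "ay": 0, "az": 0, "hand": 1}
    - {"tx": 0, "ty": 0, "tz": 0, "ax": 0, "ay": 0, "az": 0, "hand": 1}
    - {"tx": 0, "ty": 0, "tz": 0, "ax": 0, "ay": 0, "az": 0, "hand": 1}
    - {"tx": 0, "ty": 0, "tz": 0, "ax": 0, "ay": 0, "az": 0, "hand": 1}
    - {"tx": 0, "ty": 0, "tz": 0, "ax": 0, "ay": 0, "az": 0, "hand": 1}
    - {"tx": 0, "ty": 0, "tz": 0, "ax": 0, "ay": 0, "az": 0, "hand": 1}
    - {"tx": 0, "ty": 0, "tz": 0, "ax": 0, "ay": 0, "az": 0, "hand": 1}
    - {"tx": 0, "ty": 0, "tz": 0, "ax": 0, "ay": 0, "az": 0, "hand": 1}
    - {"tx": 0, "ty": 0, "tz": 0, "ax": 0, "ay": 0, "az": 0, "hand": 1}

```text
time_s: 5.4
eef_pos: [0.5053, 0.4004, 0.022]
tcp_rot: [0.0, 0.659, 0.752, 0.0]
wrist_force: [-0.1, 0.6, 1.7]
width: 0.082
gripper_force: 60.5
```

```bash
python3 - <<'E'
from h import *
go((.585,.1425,.20),1.1)
print(bot.observe()["torque"])
a=bot.get_image('side')[:,:,::-1];b=bot.get_image('top')[:,:,::-1]
f=lambda a,b,s:cv2.resize(a[b[1]:b[3],b[0]:b[2]],None,fx=s,fy=s,interpolation=cv2.INTER_CUBIC)
cv2.imwrite('pics/c5.png',np.hstack([f(a,(380,220,480,340),4),f(b,(130,200,230,320),4)]))
E
```

```text
turn units [ 0.0021 -0.0017  0.8055] then shift units [-8.6471  2.4923 -5.9335] now [0.5053 0.4004 0.022 ] t 5.4 F [-0.144   0.601   1.7456] w 0.08189196927949761
[ 0.1384 -0.0327  0.0081]
```

View pics/c5.png

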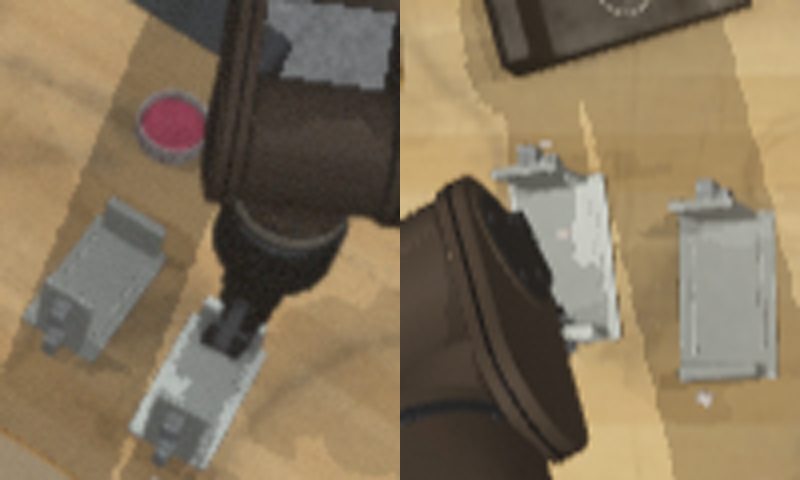

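The fingers are on b1's lip, about central, with an opening of about 7 mm. Next: lift, turn to the rack yaw and carry it to the front of the left upright.

apply_moves:
  deltas:
    - {"tx": 0, "ty": 0, "tz": -0.3, "ax": 0, "ay": 0, "az": 0, "hand": 1}
    - {"tx": 0, "ty": 0, "tz": -0.6, "ax": 0, "ay": 0, "az": 0, "hand": 1}
    - {"tx": 0, "ty": 0, "tz": -0.8, "ax": 0, "ay": 0, "az": 0, "hand": 1}
    - {"tx": 0, "ty": 0, "tz": -0.7, "ax": 0, "ay": 0, "az": 0, "hand": 1}
    - {"tx": 0, "ty": 0, "tz": -0.5, "ax": 0, "ay": 0, "az": 0, "hand": 1}
    - {"tx": 0, "ty": 0, "tz": 0, "ax": 0, "ay": 0, "az": 0.4, "hand": 1}
    - {"tx": 0, "ty": 0, "tz": 0, "ax": 0, "ay": 0, "az": 0.4, "hand": 1}
    - {"tx": 0, "ty": 0, "tz": 0, "ax": 0, "ay": 0, "az": 0, "hand": 1}
    - {"tx": 0, "ty": 0, "tz": 0, "ax": 0, "ay": 0, "az": 0, "hand": 1}
    - {"tx": 0, "ty": 0, "tz": 0, "ax": 0, "ay": 0, "az": 0, "hand": 1}
  grip_force: 80

```text
time_s: 6.75
eef_pos: [0.5051, 0.4003, 0.1088]
tcp_rot: [-0.0, 0.7, 0.714, -0.0]
wrist_force: [-0.0, -0.2, -1.1]
width: 0.079
gripper_force: 79.3
```

apply_moves:
  deltas:
    - {"tx": -0.5, "ty": 0, "tz": 0, "ax": 0, "ay": 0, "az": 0, "hand": 1}
    - {"tx": -1, "ty": 0.1, "tz": 0, "ax": 0, "ay": 0, "az": 0, "hand": 1}
    - {"tx": -1, "ty": 0.2, "tz": 0, "ax": 0, "ay": 0, "az": 0, "hand": 1}
    - {"tx": -1, "ty": 0.2, "tz": 0, "ax": 0, "ay": 0, "az": 0, "hand": 1}
    - {"tx": -1, "ty": 0.2, "tz": 0, "ax": 0, "ay": 0, "az": 0, "hand": 1}
    - {"tx": -1, "ty": 0.2, "tz": 0, "ax": 0, "ay": 0, "az": 0, "hand": 1}
    - {"tx": -1, "ty": 0.2, "tz": 0, "ax": 0, "ay": 0, "az": 0, "hand": 1}
    - {"tx": -1, "ty": 0.2, "tz": 0, "ax": 0, "ay": 0, "az": 0, "hand": 1}
    - {"tx": -0.6, "ty": 0, "tz": 0, "ax": 0, "ay": 0, "az": 0, "hand": 1}
    - {"tx": -0.5, "ty": 0, "tz": 0, "ax": 0, "ay": 0, "az": 0, "hand": 1}

```text
time_s: 8.0
eef_pos: [0.549, 0.1421, 0.1088]
tcp_rot: [-0.0, 0.7, 0.714, -0.0]
wrist_force: [0.0, -0.6, -1.6]
width: 0.073
gripper_force: 79.3
```

apply_moves:
  deltas:
    - {"tx": 0, "ty": 0, "tz": 0, "ax": 0, "ay": 0, "az": 0, "hand": 1}
    - {"tx": 0, "ty": 0, "tz": 0, "ax": 0, "ay": 0, "az": 0, "hand": 1}
    - {"tx": 0, "ty": 0, "tz": 0, "ax": 0, "ay": 0, "az": 0, "hand": 1}
    - {"tx": 0, "ty": 0, "tz": 0, "ax": 0, "ay": 0, "az": 0, "hand": 1}
    - {"tx": 0, "ty": 0, "tz": 0, "ax": 0, "ay": 0, "az": 0, "hand": 1}
    - {"tx": 0, "ty": 0, "tz": 0, "ax": 0, "ay": 0, "az": 0, "hand": 1}
    - {"tx": 0, "ty": 0, "tz": 0, "ax": 0, "ay": 0, "az": 0, "hand": 1}
    - {"tx": 0, "ty": 0, "tz": 0, "ax": 0, "ay": 0, "az": 0, "hand": 1}
    - {"tx": 0, "ty": 0, "tz": 0, "ax": 0, "ay": 0, "az": 0, "hand": 1}
    - {"tx": 0, "ty": 0, "tz": 0, "ax": 0, "ay": 0, "az": 0, "hand": 1}

```text
time_s: 9.25
eef_pos: [0.5493, 0.1431, 0.1088]
tcp_rot: [-0.0, 0.7, 0.714, -0.0]
wrist_force: [-0.1, 0.8, -1.1]
width: 0.074
gripper_force: 79.3
```

```bash
python3 - <<'E'
from h import *
go((.556,.1425,.108),1.1)
a=bot.get_image('side')[:,:,::-1];b=bot.get_image('top')[:,:,::-1]
f=lambda a,b,s:cv2.resize(a[b[1]:b[3],b[0]:b[2]],None,fx=s,fy=s,interpolation=cv2.INTER_CUBIC)
cv2.imwrite('pics/c6.png',np.hstack([f(a,(270,210,370,310),4),f(b,(240,160,340,260),4)]))
E
```

```text
turn units [-0.0004  0.0001  0.0051] then shift units [-0.0245  0.223   0.0277] now [0.5493 0.1431 0.1088] t 9.25 F [-0.1139  0.7536 -1.0862] w 0.07383686517472385
```

View pics/c6.png

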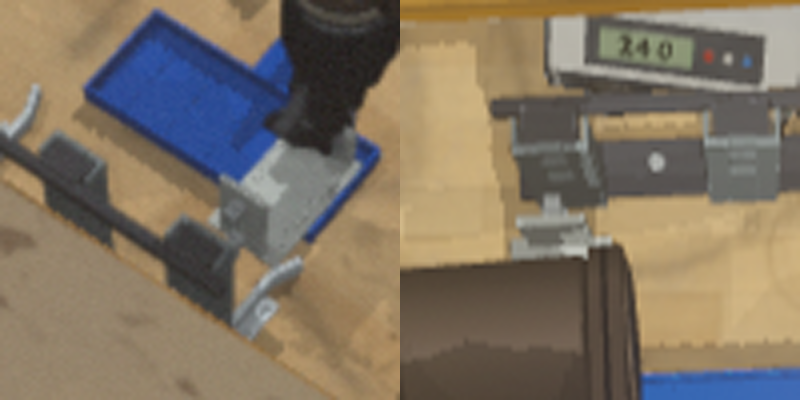

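The bracket's back plate (crop u 517–588, v~222) lines up with the upright's top (u 514–590, v~143). Checking this in world coordinates.

```bash
python3 - <<'E'
from h import *
g=lambda u,v,z:onz("top",240+(u-400)/4,160+v/4,z)
print("plate",g(552.5,219,.157),"tab",g(552,205,.145),"upr top",g(552,143,.158), "upr mid",g(742,140,.158))
E
```

```text
plate [0.639  0.1387 0.157 ] tab [0.6486 0.1401 0.145 ] upr top [0.6788 0.1392 0.158 ] upr mid [0.6798 0.0407 0.158 ]
```

apply_moves:
  deltas:
    - {"tx": 0, "ty": 0.2, "tz": 0, "ax": 0, "ay": 0, "az": 0, "hand": 1}
    - {"tx": 0, "ty": 0.3, "tz": 0, "ax": 0, "ay": 0, "az": 0, "hand": 1}
    - {"tx": 0, "ty": 0.2, "tz": 0, "ax": 0, "ay": 0, "az": 0, "hand": 1}
    - {"tx": 0, "ty": 0.05, "tz": 0, "ax": 0, "ay": 0, "az": 0, "hand": 1}
    - {"tx": 0, "ty": 0.05, "tz": 0, "ax": 0, "ay": 0, "az": 0, "hand": 1}
    - {"tx": 0, "ty": 0.05, "tz": 0, "ax": 0, "ay": 0, "az": 0, "hand": 1}
    - {"tx": 0, "ty": 0.05, "tz": 0, "ax": 0, "ay": 0, "az": 0, "hand": 1}
    - {"tx": 0, "ty": 0.05, "tz": 0, "ax": 0, "ay": 0, "az": 0, "hand": 1}
    - {"tx": 0, "ty": 0, "tz": 0, "ax": 0, "ay": 0, "az": 0, "hand": 1}
    - {"tx": 0, "ty": 0, "tz": 0, "ax": 0, "ay": 0, "az": 0, "hand": 1}

```text
time_s: 10.6
eef_pos: [0.5778, 0.1437, 0.1088]
tcp_rot: [-0.0, 0.7, 0.714, -0.0]
wrist_force: [-0.5, 0.1, -1.0]
width: 0.072
gripper_force: 79.3
```

apply_moves:
  deltas:
    - {"tx": 0, "ty": 0.05, "tz": 0, "ax": 0, "ay": 0, "az": 0, "hand": 1}
    - {"tx": 0, "ty": 0.05, "tz": 0, "ax": 0, "ay": 0, "az": 0, "hand": 1}
    - {"tx": 0, "ty": 0, "tz": 0, "ax": 0, "ay": 0, "az": 0, "hand": 1}
    - {"tx": 0, "ty": 0.05, "tz": 0, "ax": 0, "ay": 0, "az": 0, "hand": 1}
    - {"tx": 0, "ty": 0, "tz": 0, "ax": 0, "ay": 0, "az": 0, "hand": 1}
    - {"tx": 0, "ty": 0.05, "tz": 0, "ax": 0, "ay": 0, "az": 0, "hand": 1}
    - {"tx": 0, "ty": 0, "tz": 0, "ax": 0, "ay": 0, "az": 0, "hand": 1}
    - {"tx": 0, "ty": 0, "tz": 0, "ax": 0, "ay": 0, "az": 0, "hand": 1}
    - {"tx": 0, "ty": 0, "tz": 0, "ax": 0, "ay": 0, "az": 0, "hand": 1}
    - {"tx": 0, "ty": 0, "tz": 0, "ax": 0, "ay": 0, "az": 0, "hand": 1}

```text
time_s: 11.85
eef_pos: [0.582, 0.1437, 0.1085]
tcp_rot: [-0.002, 0.7, 0.714, -0.002]
wrist_force: [-7.0, -2.0, 1.8]
width: 0.072
gripper_force: 79.8
```

apply_moves:
  deltas:
    - {"tx": 0, "ty": 0.05, "tz": 0, "ax": 0, "ay": 0, "az": 0, "hand": 1}
    - {"tx": 0, "ty": 0, "tz": 0, "ax": 0, "ay": 0, "az": 0, "hand": 1}
    - {"tx": 0, "ty": 0.05, "tz": 0, "ax": 0, "ay": 0, "az": 0, "hand": 1}
    - {"tx": 0, "ty": 0, "tz": 0, "ax": 0, "ay": 0, "az": 0, "hand": 1}
    - {"tx": 0, "ty": 0, "tz": 0, "ax": 0, "ay": 0, "az": 0, "hand": 1}
    - {"tx": 0, "ty": 0, "tz": 0, "ax": 0, "ay": 0, "az": 0, "hand": 1}
    - {"tx": 0, "ty": 0, "tz": 0, "ax": 0, "ay": 0, "az": 0, "hand": 1}
    - {"tx": 0, "ty": 0, "tz": 0, "ax": 0, "ay": 0, "az": 0, "hand": 1}
    - {"tx": 0, "ty": 0, "tz": 0, "ax": 0, "ay": 0, "az": 0, "hand": 1}
    - {"tx": 0, "ty": 0, "tz": 0, "ax": 0, "ay": 0, "az": 0, "hand": 1}

```text
time_s: 13.1
eef_pos: [0.5821, 0.1437, 0.1084]
tcp_rot: [-0.004, 0.7, 0.714, -0.005]
wrist_force: [-16.6, -1.7, 9.1]
width: 0.075
gripper_force: 80.9
```

```bash
python3 - <<'E'
from h import *
go((.586,.1437,.108),1.1); print(bot.observe()["torque"])
a=bot.get_image('side')[:,:,::-1];b=bot.get_image('top')[:,:,::-1]
f=lambda a,b,s:cv2.resize(a[b[1]:b[3],b[0]:b[2]],None,fx=s,fy=s,interpolation=cv2.INTER_CUBIC)
cv2.imwrite('pics/c7.png',np.hstack([f(a,(280,230,340,290),6),f(b,(250,180,310,240),6)]))
E
```

```text
turn units [-0.0977  0.01    0.0122] then shift units [-0.0026  0.1309  0.0132] now [0.5821 0.1437 0.1084] t 13.1 F [-16.5738  -1.6987   9.0763] w 0.07486843330821381
[-0.3168  1.9876 -0.0002]
```

View pics/c7.png

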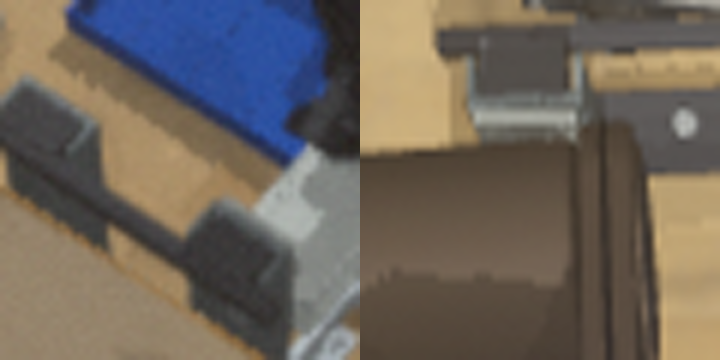

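The plate is flush with the upright's face in both views, with no tab showing in front, so the tabs are in. Next: relieve the push and press down.

apply_moves:
  deltas:
    - {"tx": 0, "ty": -0.08, "tz": 0, "ax": 0, "ay": 0, "az": 0, "hand": 1}
    - {"tx": 0, "ty": 0, "tz": 0.05, "ax": 0, "ay": 0, "az": 0, "hand": 1}
    - {"tx": 0, "ty": 0, "tz": 0.05, "ax": 0, "ay": 0, "az": 0, "hand": 1}
    - {"tx": 0, "ty": 0, "tz": 0.05, "ax": 0, "ay": 0, "az": 0, "hand": 1}
    - {"tx": 0, "ty": 0, "tz": 0.05, "ax": 0, "ay": 0, "az": 0, "hand": 1}
    - {"tx": 0, "ty": 0, "tz": 0.05, "ax": 0, "ay": 0, "az": 0, "hand": 1}
    - {"tx": 0, "ty": 0, "tz": 0.05, "ax": 0, "ay": 0, "az": 0, "hand": 1}
    - {"tx": 0, "ty": 0, "tz": 0.05, "ax": 0, "ay": 0, "az": 0, "hand": 1}
    - {"tx": 0, "ty": 0, "tz": 0, "ax": 0, "ay": 0, "az": 0, "hand": 1}
    - {"tx": 0, "ty": 0, "tz": 0, "ax": 0, "ay": 0, "az": 0, "hand": 1}

```text
time_s: 14.45
eef_pos: [0.5821, 0.1441, 0.0979]
tcp_rot: [-0.002, 0.7, 0.714, -0.002]
wrist_force: [-6.9, -0.2, 1.6]
width: 0.074
gripper_force: 80.0
```

apply_moves:
  deltas:
    - {"tx": 0, "ty": 0, "tz": 0.03, "ax": 0, "ay": 0, "az": 0, "hand": 1}
    - {"tx": 0, "ty": 0, "tz": 0, "ax": 0, "ay": 0, "az": 0, "hand": 1}
    - {"tx": 0, "ty": 0, "tz": 0.03, "ax": 0, "ay": 0, "az": 0, "hand": 1}
    - {"tx": 0, "ty": 0, "tz": 0, "ax": 0, "ay": 0, "az": 0, "hand": 1}
    - {"tx": 0, "ty": 0, "tz": 0, "ax": 0, "ay": 0, "az": 0, "hand": 1}
    - {"tx": 0, "ty": 0, "tz": 0, "ax": 0, "ay": 0, "az": 0, "hand": 1}
    - {"tx": 0, "ty": 0, "tz": 0, "ax": 0, "ay": 0, "az": 0, "hand": 1}
    - {"tx": 0, "ty": 0, "tz": 0, "ax": 0, "ay": 0, "az": 0, "hand": 1}
    - {"tx": 0, "ty": 0, "tz": 0, "ax": 0, "ay": 0, "az": 0, "hand": 1}
    - {"tx": 0, "ty": 0, "tz": 0, "ax": 0, "ay": 0, "az": 0, "hand": 1}

```text
time_s: 15.7
eef_pos: [0.582, 0.1441, 0.0968]
tcp_rot: [-0.002, 0.7, 0.714, -0.002]
wrist_force: [-9.4, -0.0, 5.5]
width: 0.081
gripper_force: 80.5
```

apply_moves:
  deltas:
    - {"tx": 0, "ty": -0.02, "tz": 0.05, "ax": 0, "ay": 0, "az": 0, "hand": 1}
    - {"tx": 0, "ty": 0, "tz": 0, "ax": 0, "ay": 0, "az": 0, "hand": 1}
    - {"tx": 0, "ty": 0, "tz": 0.05, "ax": 0, "ay": 0, "az": 0, "hand": 1}
    - {"tx": 0, "ty": 0, "tz": 0, "ax": 0, "ay": 0, "az": 0, "hand": 1}
    - {"tx": 0, "ty": 0, "tz": 0, "ax": 0, "ay": 0, "az": 0, "hand": 1}
    - {"tx": 0, "ty": 0, "tz": 0, "ax": 0, "ay": 0, "az": 0, "hand": 1}
    - {"tx": 0, "ty": 0, "tz": 0, "ax": 0, "ay": 0, "az": 0, "hand": 1}
    - {"tx": 0, "ty": 0, "tz": 0, "ax": 0, "ay": 0, "az": 0, "hand": 1}
    - {"tx": 0, "ty": 0, "tz": 0, "ax": 0, "ay": 0, "az": 0, "hand": 1}
    - {"tx": 0, "ty": 0, "tz": 0, "ax": 0, "ay": 0, "az": 0, "hand": 1}

```text
time_s: 16.95
eef_pos: [0.5818, 0.1441, 0.0955]
tcp_rot: [-0.002, 0.7, 0.714, -0.002]
wrist_force: [-14.5, 0.2, 11.9]
width: 0.072
gripper_force: 81.8
```

Seated: the lip is about 1.5 mm below level with 12 N pushing up. Release, rise and go to b2.

apply_moves:
  deltas:
    - {"tx": 0, "ty": 0.05, "tz": -0.05, "ax": 0, "ay": 0, "az": 0, "hand": 0}
    - {"tx": 0, "ty": 0, "tz": 0, "ax": 0, "ay": 0, "az": 0, "hand": -0.2}
    - {"tx": 0, "ty": 0, "tz": 0, "ax": 0, "ay": 0, "az": 0, "hand": -0.2}
    - {"tx": 0, "ty": 0, "tz": 0, "ax": 0, "ay": 0, "az": 0, "hand": -0.2}
    - {"tx": 0, "ty": 0, "tz": 0, "ax": 0, "ay": 0, "az": 0, "hand": -0.2}
    - {"tx": 0, "ty": 0, "tz": -0.4, "ax": 0, "ay": 0, "az": 0, "hand": -0.2}
    - {"tx": 0, "ty": 0, "tz": -0.8, "ax": 0, "ay": 0, "az": 0, "hand": -0.2}
    - {"tx": 0, "ty": 0, "tz": -0.8, "ax": 0, "ay": 0, "az": 0, "hand": -0.2}
    - {"tx": 0, "ty": 0, "tz": -0.5, "ax": 0, "ay": 0, "az": 0, "hand": -0.2}
    - {"tx": 0, "ty": 0, "tz": 0, "ax": 0, "ay": 0, "az": 0, "hand": -0.2}

```text
time_s: 18.2
eef_pos: [0.5863, 0.144, 0.172]
tcp_rot: [0.001, 0.7, 0.714, 0.001]
wrist_force: [-0.5, -0.4, 0.5]
width: 0.602
gripper_force: 0.0
```

```bash
python3 - <<'E'
from h import *
go((.4845,.309,.06),1.5)
print("b3 side",onz("side",273.5,182,.038))
im=bot.get_image("side"); 
cv2.imwrite("pics/s8.png",im[:,:,::-1])
b=bot.get_image('top'); cv2.imwrite("pics/t8.png",b[:,:,::-1])
f=lambda a,b,s:cv2.resize(a[b[1]:b[3],b[0]:b[2],::-1],None,fx=s,fy=s,interpolation=cv2.INTER_CUBIC)
cv2.imwrite('pics/c8.png',np.hstack([f(im,(260,170,360,290),4),f(b,(250,170,350,290),4)]))
E
```

```text
turn units [ 0.0258 -0.0014 -0.0444] then shift units [ 5.5877 -3.2474  3.7336] now [0.5863 0.144  0.172 ] t 18.2 F [-0.463  -0.3741  0.455 ] w 0.601756364598486
b3 side [ 0.4928 -0.1903  0.038 ]
```

View pics/c8.png

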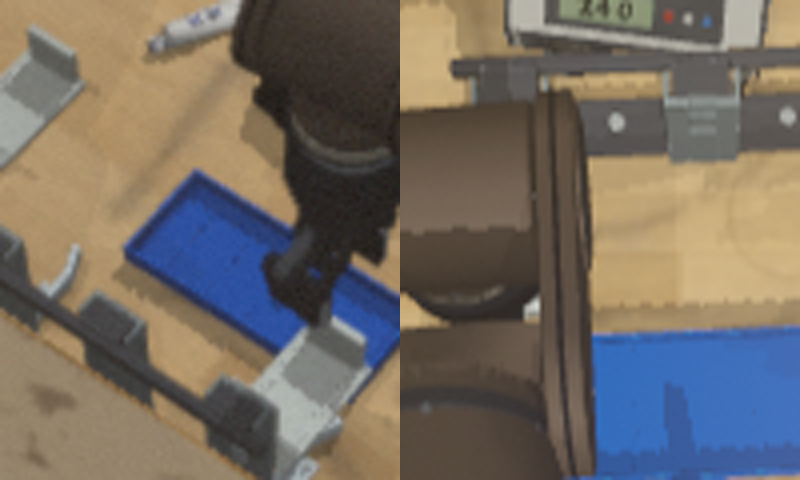

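Bracket 1 hangs on the left upright. Now b2.

apply_moves:
  deltas:
    - {"tx": 0.4, "ty": -0.25, "tz": 0, "ax": 0, "ay": 0, "az": 0, "hand": -0.2}
    - {"tx": 0.9, "ty": -0.5, "tz": 0, "ax": 0, "ay": 0, "az": 0, "hand": -0.2}
    - {"tx": 0.9, "ty": -0.5, "tz": 0, "ax": 0, "ay": 0, "az": 0, "hand": -0.2}
    - {"tx": 0.9, "ty": -0.5, "tz": 0, "ax": 0, "ay": 0, "az": 0, "hand": -0.2}
    - {"tx": 0.9, "ty": -0.5, "tz": 0.4, "ax": 0, "ay": 0, "az": 0, "hand": -0.2}
    - {"tx": 0.9, "ty": -0.5, "tz": 0.5, "ax": 0, "ay": 0, "az": 0, "hand": -0.2}
    - {"tx": 0.7, "ty": -0.5, "tz": 0.6, "ax": 0, "ay": 0, "az": 0, "hand": -0.2}
    - {"tx": 0, "ty": 0, "tz": 0.6, "ax": 0, "ay": 0, "az": 0, "hand": -0.2}
    - {"tx": 0, "ty": 0, "tz": 0.6, "ax": 0, "ay": 0, "az": 0, "hand": -0.2}
    - {"tx": 0, "ty": 0, "tz": 0, "ax": 0, "ay": 0, "az": 0, "hand": -0.2}

```text
time_s: 19.55
eef_pos: [0.4835, 0.3087, 0.0867]
tcp_rot: [-0.001, 0.7, 0.714, -0.002]
wrist_force: [-0.8, -0.3, 0.4]
width: 0.601
gripper_force: 0.0
```

```bash
python3 - <<'E'
from h import *
go((.4845,.309,.02),1.5)
E
```

```text
turn units [-0.0291  0.0125 -0.0511] then shift units [0.008  0.0346 2.2226] now [0.4835 0.3087 0.0867] t 19.55 F [-0.7773 -0.2526  0.3618] w 0.6010216454054627
```

apply_moves:
  deltas:
    - {"tx": 0, "ty": 0.03, "tz": 0.5, "ax": 0, "ay": 0, "az": -0.05, "hand": -0.2}
    - {"tx": 0, "ty": 0, "tz": 0.6, "ax": 0, "ay": 0, "az": 0, "hand": -0.2}
    - {"tx": 0, "ty": 0, "tz": 0.6, "ax": 0, "ay": 0, "az": 0, "hand": -0.2}
    - {"tx": 0, "ty": 0, "tz": 0.3, "ax": 0, "ay": 0, "az": 0, "hand": -0.2}
    - {"tx": 0, "ty": 0, "tz": 0.2, "ax": 0, "ay": 0, "az": 0, "hand": -0.2}
    - {"tx": 0, "ty": 0, "tz": 0, "ax": 0, "ay": 0, "az": 0, "hand": -0.2}
    - {"tx": 0, "ty": 0, "tz": 0, "ax": 0, "ay": 0, "az": 0, "hand": 1}
    - {"tx": 0, "ty": 0, "tz": 0, "ax": 0, "ay": 0, "az": 0, "hand": 1}
    - {"tx": 0, "ty": 0, "tz": 0, "ax": 0, "ay": 0, "az": 0, "hand": 1}
    - {"tx": 0, "ty": 0, "tz": 0, "ax": 0, "ay": 0, "az": 0, "hand": 1}

```text
time_s: 20.8
eef_pos: [0.4859, 0.3102, 0.0238]
tcp_rot: [0.0, 0.697, 0.717, 0.001]
wrist_force: [-0.8, 0.6, 4.3]
width: 0.074
gripper_force: 79.7
```

apply_moves:
  deltas:
    - {"tx": 0, "ty": 0, "tz": 0, "ax": 0, "ay": 0, "az": 0, "hand": 1}
    - {"tx": 0, "ty": 0, "tz": 0, "ax": 0, "ay": 0, "az": 0, "hand": 1}
    - {"tx": 0, "ty": 0, "tz": 0, "ax": 0, "ay": 0, "az": 0, "hand": 1}
    - {"tx": 0, "ty": 0, "tz": 0, "ax": 0, "ay": 0, "az": 0, "hand": 1}
    - {"tx": 0, "ty": 0, "tz": 0, "ax": 0, "ay": 0, "az": 0, "hand": 1}
    - {"tx": 0, "ty": 0, "tz": 0, "ax": 0, "ay": 0, "az": 0, "hand": 1}
    - {"tx": 0, "ty": 0, "tz": 0, "ax": 0, "ay": 0, "az": 0, "hand": 1}
    - {"tx": 0, "ty": 0, "tz": 0, "ax": 0, "ay": 0, "az": 0, "hand": 1}
    - {"tx": 0, "ty": 0, "tz": 0, "ax": 0, "ay": 0, "az": 0, "hand": 1}
    - {"tx": 0, "ty": 0, "tz": 0, "ax": 0, "ay": 0, "az": 0, "hand": 1}

```text
time_s: 22.05
eef_pos: [0.4859, 0.3102, 0.0238]
tcp_rot: [0.0, 0.698, 0.717, 0.001]
wrist_force: [-0.6, 0.6, 5.5]
width: 0.075
gripper_force: 80.2
```

apply_moves:
  deltas:
    - {"tx": 0, "ty": 0, "tz": -0.5, "ax": 0, "ay": 0, "az": 0, "hand": 1}
    - {"tx": 0, "ty": 0, "tz": -0.9, "ax": 0, "ay": 0, "az": 0, "hand": 1}
    - {"tx": 0, "ty": 0, "tz": -0.9, "ax": 0, "ay": 0, "az": 0, "hand": 1}
    - {"tx": 0, "ty": 0, "tz": -0.9, "ax": 0, "ay": 0, "az": 0, "hand": 1}
    - {"tx": 0, "ty": 0, "tz": -0.9, "ax": 0, "ay": 0, "az": 0, "hand": 1}
    - {"tx": 0, "ty": 0, "tz": -0.9, "ax": 0, "ay": 0, "az": 0, "hand": 1}
    - {"tx": 0, "ty": 0, "tz": -0.8, "ax": 0, "ay": 0, "az": 0, "hand": 1}
    - {"tx": 0, "ty": 0, "tz": 0, "ax": 0, "ay": 0, "az": 0, "hand": 1}
    - {"tx": 0, "ty": 0, "tz": 0, "ax": 0, "ay": 0, "az": 0, "hand": 1}
    - {"tx": 0, "ty": 0, "tz": 0, "ax": 0, "ay": 0, "az": 0, "hand": 1}

```text
time_s: 23.3
eef_pos: [0.4844, 0.3095, 0.1951]
tcp_rot: [-0.001, 0.698, 0.717, -0.002]
wrist_force: [-1.2, 1.2, -1.6]
width: 0.068
gripper_force: 79.3
```

```bash
python3 - <<'E'
from h import *
go((.545,.0437,.107),1.1)
E
```

```text
turn units [-0.0233  0.0092  0.0556] then shift units [-8.8959  1.8512  2.9355] now [0.4844 0.3095 0.1951] t 23.3 F [-1.1626  1.1665 -1.6438] w 0.06757402620665705
```

apply_moves:
  deltas:
    - {"tx": -0.5, "ty": 0, "tz": 0, "ax": 0, "ay": 0, "az": 0.06, "hand": 1}
    - {"tx": -0.95, "ty": 0.2, "tz": 0, "ax": 0, "ay": 0, "az": 0, "hand": 1}
    - {"tx": -0.95, "ty": 0.2, "tz": 0, "ax": 0, "ay": 0, "az": 0, "hand": 1}
    - {"tx": -0.95, "ty": 0.2, "tz": 0, "ax": 0, "ay": 0, "az": 0, "hand": 1}
    - {"tx": -0.95, "ty": 0.2, "tz": 0, "ax": 0, "ay": 0, "az": 0, "hand": 1}
    - {"tx": -0.95, "ty": 0.2, "tz": 0, "ax": 0, "ay": 0, "az": 0, "hand": 1}
    - {"tx": -0.95, "ty": 0.2, "tz": 0, "ax": 0, "ay": 0, "az": 0, "hand": 1}
    - {"tx": -0.95, "ty": 0.2, "tz": 0, "ax": 0, "ay": 0, "az": 0, "hand": 1}
    - {"tx": -0.95, "ty": 0.2, "tz": 0, "ax": 0, "ay": 0, "az": 0, "hand": 1}
    - {"tx": -0.8, "ty": 0.25, "tz": 0, "ax": 0, "ay": 0, "az": 0, "hand": 1}

```text
time_s: 24.55
eef_pos: [0.5454, 0.0421, 0.1964]
tcp_rot: [-0.0, 0.701, 0.713, -0.001]
wrist_force: [0.4, 0.0, -1.8]
width: 0.073
gripper_force: 79.2
```

apply_moves:
  deltas:
    - {"tx": 0, "ty": 0, "tz": 0, "ax": 0, "ay": 0, "az": 0, "hand": 1}
    - {"tx": 0, "ty": 0, "tz": 0, "ax": 0, "ay": 0, "az": 0, "hand": 1}
    - {"tx": 0, "ty": 0, "tz": 0.4, "ax": 0, "ay": 0, "az": 0, "hand": 1}
    - {"tx": 0, "ty": 0, "tz": 0.6, "ax": 0, "ay": 0, "az": 0, "hand": 1}
    - {"tx": 0, "ty": 0, "tz": 0.6, "ax": 0, "ay": 0, "az": 0, "hand": 1}
    - {"tx": 0, "ty": 0, "tz": 0.6, "ax": 0, "ay": 0, "az": 0, "hand": 1}
    - {"tx": 0, "ty": 0, "tz": 0.4, "ax": 0, "ay": 0, "az": 0, "hand": 1}
    - {"tx": 0, "ty": 0, "tz": 0.2, "ax": 0, "ay": 0, "az": 0, "hand": 1}
    - {"tx": 0, "ty": 0, "tz": 0, "ax": 0, "ay": 0, "az": 0, "hand": 1}
    - {"tx": 0, "ty": 0, "tz": 0, "ax": 0, "ay": 0, "az": 0, "hand": 1}

```text
time_s: 25.8
eef_pos: [0.5466, 0.0439, 0.1138]
tcp_rot: [0.001, 0.701, 0.714, 0.0]
wrist_force: [-0.7, -0.3, -0.9]
width: 0.075
gripper_force: 79.2
```

```bash
python3 - <<'E'
from h import *
go((.545,.0437,.1095),1.1)
im=bot.get_image("side"); b=bot.get_image('top'); np.save("t9.npy",b)
f=lambda a,b,s:cv2.resize(a[b[1]:b[3],b[0]:b[2],::-1],None,fx=s,fy=s,interpolation=cv2.INTER_CUBIC)
cv2.imwrite('pics/c9.png',np.hstack([f(im,(260,190,340,290),5),f(b,(285,160,365,260),5)]))
E
```

```text
turn units [ 0.0113  0.0014 -0.0045] then shift units [-0.0061 -0.0523  0.1437] now [0.5466 0.0439 0.1138] t 25.8 F [-0.722  -0.2891 -0.9128] w 0.07518941465915135
```

View pics/c9.png

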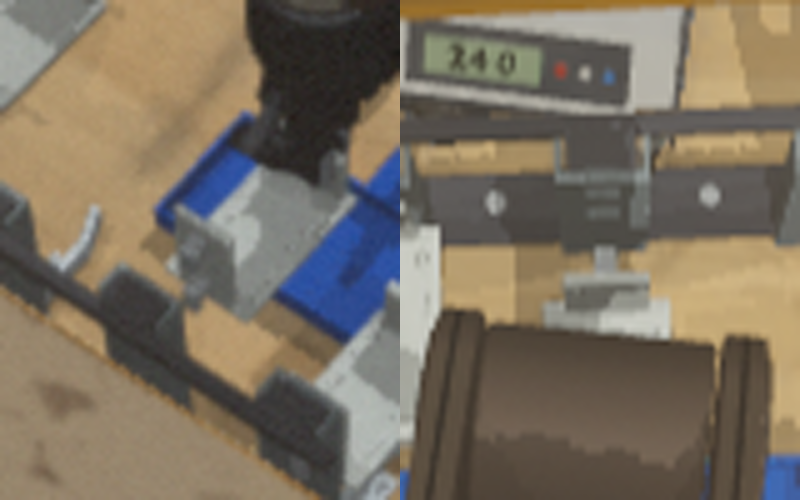

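The plate top is centred at u≈606.5 and the middle upright's top at u≈603. Checking the lateral offset.

```bash
python3 - <<'E'
from h import *
g=lambda u,v,z:onz("top",285+(u-400)/5,160+v/5,z)
print("plate",g(606.5,276,.16),"tab",g(606,252,.145),"upr",g(603.5,172,.158))
E
```

```text
plate [0.6369 0.0392 0.16  ] tab [0.6498 0.0394 0.145 ] upr [0.681  0.0403 0.158 ]
```

apply_moves:
  deltas:
    - {"tx": 0.02, "ty": 0.1, "tz": 0.14, "ax": 0, "ay": 0, "az": 0, "hand": 1}
    - {"tx": 0, "ty": 0.3, "tz": 0, "ax": 0, "ay": 0, "az": 0, "hand": 1}
    - {"tx": 0, "ty": 0.3, "tz": 0, "ax": 0, "ay": 0, "az": 0, "hand": 1}
    - {"tx": 0, "ty": 0.1, "tz": 0, "ax": 0, "ay": 0, "az": 0, "hand": 1}
    - {"tx": 0, "ty": 0.05, "tz": 0, "ax": 0, "ay": 0, "az": 0, "hand": 1}
    - {"tx": 0, "ty": 0.05, "tz": 0, "ax": 0, "ay": 0, "az": 0, "hand": 1}
    - {"tx": 0, "ty": 0.05, "tz": 0, "ax": 0, "ay": 0, "az": 0, "hand": 1}
    - {"tx": 0, "ty": 0, "tz": 0, "ax": 0, "ay": 0, "az": 0, "hand": 1}
    - {"tx": 0, "ty": 0, "tz": 0, "ax": 0, "ay": 0, "az": 0, "hand": 1}
    - {"tx": 0, "ty": 0, "tz": 0, "ax": 0, "ay": 0, "az": 0, "hand": 1}

```text
time_s: 27.15
eef_pos: [0.5743, 0.0451, 0.1088]
tcp_rot: [-0.0, 0.701, 0.714, -0.0]
wrist_force: [-0.3, 0.3, -1.6]
width: 0.068
gripper_force: 79.2
```

apply_moves:
  deltas:
    - {"tx": 0, "ty": 0.05, "tz": 0, "ax": 0, "ay": 0, "az": 0, "hand": 1}
    - {"tx": 0, "ty": 0.05, "tz": 0, "ax": 0, "ay": 0, "az": 0, "hand": 1}
    - {"tx": 0, "ty": 0.05, "tz": 0, "ax": 0, "ay": 0, "az": 0, "hand": 1}
    - {"tx": 0, "ty": 0.05, "tz": 0, "ax": 0, "ay": 0, "az": 0, "hand": 1}
    - {"tx": 0, "ty": 0.05, "tz": 0, "ax": 0, "ay": 0, "az": 0, "hand": 1}
    - {"tx": 0, "ty": 0.05, "tz": 0, "ax": 0, "ay": 0, "az": 0, "hand": 1}
    - {"tx": 0, "ty": 0, "tz": 0, "ax": 0, "ay": 0, "az": 0, "hand": 1}
    - {"tx": 0, "ty": 0, "tz": 0, "ax": 0, "ay": 0, "az": 0, "hand": 1}
    - {"tx": 0, "ty": 0, "tz": 0, "ax": 0, "ay": 0, "az": 0, "hand": 1}
    - {"tx": 0, "ty": 0, "tz": 0, "ax": 0, "ay": 0, "az": 0, "hand": 1}

```text
time_s: 28.4
eef_pos: [0.5834, 0.0453, 0.1089]
tcp_rot: [0.0, 0.7, 0.714, -0.0]
wrist_force: [0.4, 0.7, -1.2]
width: 0.072
gripper_force: 79.2
```

apply_moves:
  deltas:
    - {"tx": 0, "ty": 0.05, "tz": 0, "ax": 0, "ay": 0, "az": 0, "hand": 1}
    - {"tx": 0, "ty": 0, "tz": 0, "ax": 0, "ay": 0, "az": 0, "hand": 1}
    - {"tx": 0, "ty": 0.05, "tz": 0, "ax": 0, "ay": 0, "az": 0, "hand": 1}
    - {"tx": 0, "ty": 0, "tz": 0, "ax": 0, "ay": 0, "az": 0, "hand": 1}
    - {"tx": 0, "ty": 0.05, "tz": 0, "ax": 0, "ay": 0, "az": 0, "hand": 1}
    - {"tx": 0, "ty": 0, "tz": 0, "ax": 0, "ay": 0, "az": 0, "hand": 1}
    - {"tx": 0, "ty": 0, "tz": 0, "ax": 0, "ay": 0, "az": 0, "hand": 1}
    - {"tx": 0, "ty": 0, "tz": 0, "ax": 0, "ay": 0, "az": 0, "hand": 1}
    - {"tx": 0, "ty": 0, "tz": 0, "ax": 0, "ay": 0, "az": 0, "hand": 1}
    - {"tx": 0, "ty": 0, "tz": 0, "ax": 0, "ay": 0, "az": 0, "hand": 1}

```text
time_s: 29.65
eef_pos: [0.585, 0.0452, 0.1084]
tcp_rot: [-0.003, 0.7, 0.714, -0.003]
wrist_force: [-10.8, -1.1, 2.9]
width: 0.077
gripper_force: 80.1
```

apply_moves:
  deltas:
    - {"tx": 0, "ty": -0.06, "tz": 0.05, "ax": 0, "ay": 0, "az": 0, "hand": 1}
    - {"tx": 0, "ty": 0, "tz": 0.05, "ax": 0, "ay": 0, "az": 0, "hand": 1}
    - {"tx": 0, "ty": 0, "tz": 0.05, "ax": 0, "ay": 0, "az": 0, "hand": 1}
    - {"tx": 0, "ty": 0, "tz": 0.05, "ax": 0, "ay": 0, "az": 0, "hand": 1}
    - {"tx": 0, "ty": 0, "tz": 0.05, "ax": 0, "ay": 0, "az": 0, "hand": 1}
    - {"tx": 0, "ty": 0, "tz": 0.05, "ax": 0, "ay": 0, "az": 0, "hand": 1}
    - {"tx": 0, "ty": 0, "tz": 0.05, "ax": 0, "ay": 0, "az": 0, "hand": 1}
    - {"tx": 0, "ty": 0, "tz": 0, "ax": 0, "ay": 0, "az": 0, "hand": 1}
    - {"tx": 0, "ty": 0, "tz": 0, "ax": 0, "ay": 0, "az": 0, "hand": 1}
    - {"tx": 0, "ty": 0, "tz": 0, "ax": 0, "ay": 0, "az": 0, "hand": 1}

```text
time_s: 30.9
eef_pos: [0.585, 0.0455, 0.0985]
tcp_rot: [-0.001, 0.7, 0.714, -0.001]
wrist_force: [-6.9, 0.1, 2.7]
width: 0.078
gripper_force: 80.0
```

apply_moves:
  deltas:
    - {"tx": 0, "ty": 0, "tz": 0.04, "ax": 0, "ay": 0, "az": 0, "hand": 1}
    - {"tx": 0, "ty": 0, "tz": 0, "ax": 0, "ay": 0, "az": 0, "hand": 1}
    - {"tx": 0, "ty": 0, "tz": 0.04, "ax": 0, "ay": 0, "az": 0, "hand": 1}
    - {"tx": 0, "ty": 0, "tz": 0, "ax": 0, "ay": 0, "az": 0, "hand": 1}
    - {"tx": 0, "ty": 0, "tz": 0.04, "ax": 0, "ay": 0, "az": 0, "hand": 1}
    - {"tx": 0, "ty": 0, "tz": 0, "ax": 0, "ay": 0, "az": 0, "hand": 1}
    - {"tx": 0, "ty": 0, "tz": 0, "ax": 0, "ay": 0, "az": 0, "hand": 1}
    - {"tx": 0, "ty": 0, "tz": 0, "ax": 0, "ay": 0, "az": 0, "hand": 1}
    - {"tx": 0, "ty": 0, "tz": 0, "ax": 0, "ay": 0, "az": 0, "hand": 1}
    - {"tx": 0, "ty": 0, "tz": 0, "ax": 0, "ay": 0, "az": 0, "hand": 1}

```text
time_s: 32.15
eef_pos: [0.5846, 0.0454, 0.0968]
tcp_rot: [-0.002, 0.7, 0.714, -0.002]
wrist_force: [-14.5, -0.2, 13.2]
width: 0.071
gripper_force: 82.0
```

apply_moves:
  deltas:
    - {"tx": 0, "ty": 0.05, "tz": -0.05, "ax": 0, "ay": 0, "az": 0, "hand": 0}
    - {"tx": 0, "ty": 0, "tz": 0, "ax": 0, "ay": 0, "az": 0, "hand": -0.2}
    - {"tx": 0, "ty": 0, "tz": 0, "ax": 0, "ay": 0, "az": 0, "hand": -0.2}
    - {"tx": 0, "ty": 0, "tz": 0, "ax": 0, "ay": 0, "az": 0, "hand": -0.2}
    - {"tx": 0, "ty": 0, "tz": 0, "ax": 0, "ay": 0, "az": 0, "hand": -0.2}
    - {"tx": 0, "ty": 0, "tz": -0.4, "ax": 0, "ay": 0, "az": 0, "hand": -0.2}
    - {"tx": 0, "ty": 0, "tz": -0.8, "ax": 0, "ay": 0, "az": 0, "hand": -0.2}
    - {"tx": 0, "ty": 0, "tz": -0.8, "ax": 0, "ay": 0, "az": 0, "hand": -0.2}
    - {"tx": 0, "ty": 0, "tz": -0.5, "ax": 0, "ay": 0, "az": 0, "hand": -0.2}
    - {"tx": 0, "ty": 0, "tz": 0, "ax": 0, "ay": 0, "az": 0, "hand": -0.2}

```text
time_s: 33.4
eef_pos: [0.5886, 0.0453, 0.1732]
tcp_rot: [0.001, 0.7, 0.714, 0.001]
wrist_force: [0.3, -0.7, -0.2]
width: 0.6
gripper_force: 0.0
```

apply_moves:
  deltas:
    - {"tx": -0.4, "ty": -0.3, "tz": 0, "ax": 0, "ay": 0, "az": 0, "hand": -0.2}
    - {"tx": -0.9, "ty": -0.4, "tz": 0, "ax": 0, "ay": 0, "az": 0, "hand": -0.2}
    - {"tx": -0.95, "ty": -0.4, "tz": 0, "ax": 0, "ay": 0, "az": 0, "hand": -0.2}
    - {"tx": -0.95, "ty": -0.4, "tz": 0, "ax": 0, "ay": 0, "az": 0, "hand": -0.2}
    - {"tx": -0.95, "ty": -0.4, "tz": 0, "ax": 0, "ay": 0, "az": 0, "hand": -0.2}
    - {"tx": -0.95, "ty": -0.4, "tz": 0, "ax": 0, "ay": 0, "az": 0, "hand": -0.2}
    - {"tx": -0.95, "ty": -0.4, "tz": 0.3, "ax": 0, "ay": 0, "az": 0, "hand": -0.2}
    - {"tx": -0.95, "ty": -0.4, "tz": 0.6, "ax": 0, "ay": 0, "az": 0, "hand": -0.2}
    - {"tx": -0.9, "ty": -0.2, "tz": 0.6, "ax": 0, "ay": 0, "az": 0, "hand": -0.2}
    - {"tx": 0, "ty": 0, "tz": 0.6, "ax": 0, "ay": 0, "az": 0, "hand": -0.2}

```text
time_s: 34.65
eef_pos: [0.4915, -0.1948, 0.1065]
tcp_rot: [-0.001, 0.702, 0.712, -0.0]
wrist_force: [-0.4, -0.8, 0.3]
width: 0.595
gripper_force: 0.0
```

```bash
python3 - <<'E'
from h import *
go((.487,-.196,.02),1.1)
E
```

```text
turn units [-0.0125 -0.0066 -0.0279] then shift units [-0.0387 -0.1497  2.883 ] now [ 0.4915 -0.1948  0.1065] t 34.65 F [-0.409  -0.7661  0.3352] w 0.5954564837123171
```

apply_moves:
  deltas:
    - {"tx": -0.03, "ty": -0.12, "tz": 0.5, "ax": 0, "ay": 0, "az": 0, "hand": -0.2}
    - {"tx": 0, "ty": 0, "tz": 0.6, "ax": 0, "ay": 0, "az": 0, "hand": -0.2}
    - {"tx": 0, "ty": 0, "tz": 0.6, "ax": 0, "ay": 0, "az": 0, "hand": -0.2}
    - {"tx": 0, "ty": 0, "tz": 0.4, "ax": 0, "ay": 0, "az": 0, "hand": -0.2}
    - {"tx": 0, "ty": 0, "tz": 0.2, "ax": 0, "ay": 0, "az": 0, "hand": -0.2}
    - {"tx": 0, "ty": 0, "tz": 0, "ax": 0, "ay": 0, "az": 0, "hand": -0.2}
    - {"tx": 0, "ty": 0, "tz": 0, "ax": 0, "ay": 0, "az": 0, "hand": -0.2}
    - {"tx": 0, "ty": 0, "tz": 0, "ax": 0, "ay": 0, "az": 0, "hand": -0.2}
    - {"tx": 0, "ty": 0, "tz": 0, "ax": 0, "ay": 0, "az": 0, "hand": -0.2}
    - {"tx": 0, "ty": 0, "tz": 0, "ax": 0, "ay": 0, "az": 0, "hand": -0.2}

```text
time_s: 35.9
eef_pos: [0.4896, -0.1945, 0.0394]
tcp_rot: [0.0, 0.701, 0.714, 0.0]
wrist_force: [-0.5, 0.3, -0.3]
width: 0.601
gripper_force: 0.0
```

apply_moves:
  deltas:
    - {"tx": -0.04, "ty": 0, "tz": 0.3, "ax": 0, "ay": 0, "az": 0, "hand": -0.2}
    - {"tx": 0, "ty": 0, "tz": 0.28, "ax": 0, "ay": 0, "az": 0, "hand": -0.2}
    - {"tx": 0, "ty": 0, "tz": 0, "ax": 0, "ay": 0, "az": 0, "hand": -0.2}
    - {"tx": 0, "ty": 0, "tz": 0, "ax": 0, "ay": 0, "az": 0, "hand": 1}
    - {"tx": 0, "ty": 0, "tz": 0, "ax": 0, "ay": 0, "az": 0, "hand": 1}
    - {"tx": 0, "ty": 0, "tz": 0, "ax": 0, "ay": 0, "az": 0, "hand": 1}
    - {"tx": 0, "ty": 0, "tz": 0, "ax": 0, "ay": 0, "az": 0, "hand": 1}
    - {"tx": 0, "ty": 0, "tz": 0, "ax": 0, "ay": 0, "az": 0, "hand": 1}
    - {"tx": 0, "ty": 0, "tz": 0, "ax": 0, "ay": 0, "az": 0, "hand": 1}
    - {"tx": 0, "ty": 0, "tz": 0, "ax": 0, "ay": 0, "az": 0, "hand": 1}

```text
time_s: 37.15
eef_pos: [0.4897, -0.1958, 0.0223]
tcp_rot: [0.0, 0.7, 0.714, 0.0]
wrist_force: [-1.6, -0.4, 4.9]
width: 0.078
gripper_force: 80.1
```

apply_moves:
  deltas:
    - {"tx": 0, "ty": 0, "tz": 0, "ax": 0, "ay": 0, "az": 0, "hand": 1}
    - {"tx": 0, "ty": 0, "tz": 0, "ax": 0, "ay": 0, "az": 0, "hand": 1}
    - {"tx": 0, "ty": 0, "tz": -0.5, "ax": 0, "ay": 0, "az": 0, "hand": 1}
    - {"tx": 0, "ty": 0, "tz": -0.9, "ax": 0, "ay": 0, "az": 0, "hand": 1}
    - {"tx": 0, "ty": 0, "tz": -0.9, "ax": 0, "ay": 0, "az": 0, "hand": 1}
    - {"tx": 0, "ty": 0, "tz": -0.9, "ax": 0, "ay": 0, "az": 0, "hand": 1}
    - {"tx": 0, "ty": 0, "tz": -0.9, "ax": 0, "ay": 0, "az": 0, "hand": 1}
    - {"tx": 0, "ty": 0, "tz": -0.9, "ax": 0, "ay": 0, "az": 0, "hand": 1}
    - {"tx": 0, "ty": 0, "tz": -0.8, "ax": 0, "ay": 0, "az": 0, "hand": 1}
    - {"tx": 0, "ty": 0, "tz": 0, "ax": 0, "ay": 0, "az": 0, "hand": 1}

```text
time_s: 38.4
eef_pos: [0.4904, -0.1961, 0.198]
tcp_rot: [0.002, 0.7, 0.714, 0.001]
wrist_force: [0.0, 0.0, -1.4]
width: 0.071
gripper_force: 79.2
```

```bash
python3 - <<'E'
from h import *
go((.547,-.0552,.111),1.1)
E
```

```text
turn units [ 0.0281  0.0184 -0.0036] then shift units [4.6597 1.9758 2.9007] now [ 0.4904 -0.1961  0.198 ] t 38.4 F [ 0.0283  0.0392 -1.4269] w 0.0713012468255259
```

apply_moves:
  deltas:
    - {"tx": 0.5, "ty": 0.2, "tz": 0, "ax": 0, "ay": 0, "az": 0, "hand": 1}
    - {"tx": 0.9, "ty": 0.4, "tz": 0, "ax": 0, "ay": 0, "az": 0, "hand": 1}
    - {"tx": 0.9, "ty": 0.4, "tz": 0, "ax": 0, "ay": 0, "az": 0, "hand": 1}
    - {"tx": 0.9, "ty": 0.4, "tz": 0, "ax": 0, "ay": 0, "az": 0, "hand": 1}
    - {"tx": 0.9, "ty": 0.4, "tz": 0, "ax": 0, "ay": 0, "az": 0, "hand": 1}
    - {"tx": 0.56, "ty": 0.1, "tz": 0, "ax": 0, "ay": 0, "az": 0, "hand": 1}
    - {"tx": 0, "ty": 0, "tz": 0.5, "ax": 0, "ay": 0, "az": 0, "hand": 1}
    - {"tx": 0, "ty": 0, "tz": 0.8, "ax": 0, "ay": 0, "az": 0, "hand": 1}
    - {"tx": 0, "ty": 0, "tz": 0.8, "ax": 0, "ay": 0, "az": 0, "hand": 1}
    - {"tx": 0, "ty": 0, "tz": 0.8, "ax": 0, "ay": 0, "az": 0, "hand": 1}

```text
time_s: 39.65
eef_pos: [0.5426, -0.0554, 0.1065]
tcp_rot: [-0.001, 0.701, 0.713, -0.001]
wrist_force: [0.3, -0.2, -1.1]
width: 0.073
gripper_force: 79.1
```

apply_moves:
  deltas:
    - {"tx": 0, "ty": 0, "tz": 0, "ax": 0, "ay": 0, "az": 0, "hand": 1}
    - {"tx": 0, "ty": 0, "tz": 0, "ax": 0, "ay": 0, "az": 0, "hand": 1}
    - {"tx": 0, "ty": 0, "tz": 0, "ax": 0, "ay": 0, "az": 0, "hand": 1}
    - {"tx": 0, "ty": 0, "tz": 0, "ax": 0, "ay": 0, "az": 0, "hand": 1}
    - {"tx": 0, "ty": 0, "tz": 0, "ax": 0, "ay": 0, "az": 0, "hand": 1}
    - {"tx": 0, "ty": 0, "tz": 0, "ax": 0, "ay": 0, "az": 0, "hand": 1}
    - {"tx": 0, "ty": 0, "tz": 0, "ax": 0, "ay": 0, "az": 0, "hand": 1}
    - {"tx": 0, "ty": 0, "tz": 0, "ax": 0, "ay": 0, "az": 0, "hand": 1}
    - {"tx": 0, "ty": 0, "tz": 0, "ax": 0, "ay": 0, "az": 0, "hand": 1}
    - {"tx": 0, "ty": 0, "tz": 0, "ax": 0, "ay": 0, "az": 0, "hand": 1}

```text
time_s: 40.9
eef_pos: [0.5438, -0.0548, 0.1088]
tcp_rot: [-0.0, 0.701, 0.714, -0.0]
wrist_force: [-0.4, -0.7, -1.5]
width: 0.074
gripper_force: 79.0
```

```bash
python3 - <<'E'
from h import *
go((.547,-.0552,.109),1.1)
im=bot.get_image("side"); b=bot.get_image('top'); np.save("t10.npy",b)
f=lambda a,b,s:cv2.resize(a[b[1]:b[3],b[0]:b[2],::-1],None,fx=s,fy=s,interpolation=cv2.INTER_CUBIC)
cv2.imwrite('pics/c10.png',np.hstack([f(im,(230,180,330,300),4),f(b,(320,160,420,280),4)]))
E
```

```text
turn units [-0.0009 -0.0002 -0.0045] then shift units [-0.0163  0.1048 -0.0076] now [ 0.5438 -0.0548  0.1088] t 40.9 F [-0.4312 -0.7197 -1.4731] w 0.07357541523779171
```

View pics/c10.png

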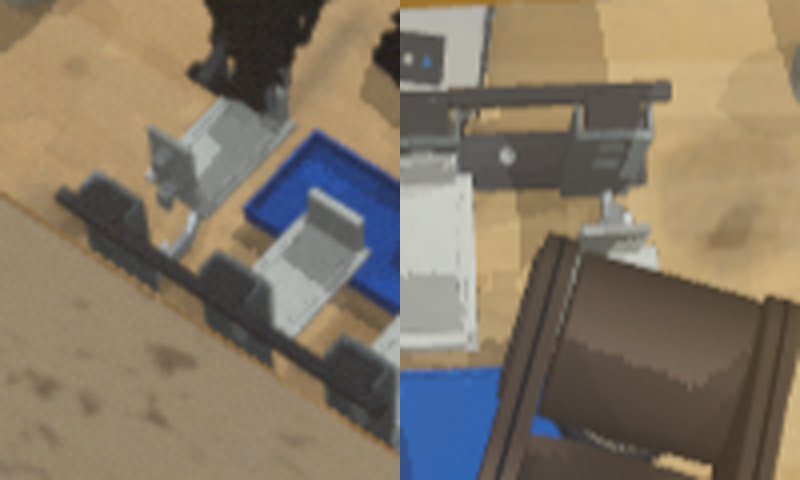

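The right upright's top spans u 577–653 (v~135) and the plate top u 580–650 (v~230), so both centre at u≈615.

```bash
python3 - <<'E'
from h import *
g=lambda u,v,z:onz("top",320+(u-400)/4,160+v/4,z)
print("plate",g(615,230,.157),"tab",g(616,207,.145),"upr",g(615,135,.158))
E
```

```text
plate [ 0.6321 -0.0584  0.157 ] tab [ 0.6464 -0.0601  0.145 ] upr [ 0.6817 -0.0591  0.158 ]
```

apply_moves:
  deltas:
    - {"tx": -0.025, "ty": 0.2, "tz": 0, "ax": 0, "ay": 0, "az": 0, "hand": 1}
    - {"tx": 0, "ty": 0.3, "tz": 0, "ax": 0, "ay": 0, "az": 0, "hand": 1}
    - {"tx": 0, "ty": 0.3, "tz": 0, "ax": 0, "ay": 0, "az": 0, "hand": 1}
    - {"tx": 0, "ty": 0.15, "tz": 0, "ax": 0, "ay": 0, "az": 0, "hand": 1}
    - {"tx": 0, "ty": 0.05, "tz": 0, "ax": 0, "ay": 0, "az": 0, "hand": 1}
    - {"tx": 0, "ty": 0.05, "tz": 0, "ax": 0, "ay": 0, "az": 0, "hand": 1}
    - {"tx": 0, "ty": 0.05, "tz": 0, "ax": 0, "ay": 0, "az": 0, "hand": 1}
    - {"tx": 0, "ty": 0.05, "tz": 0, "ax": 0, "ay": 0, "az": 0, "hand": 1}
    - {"tx": 0, "ty": 0, "tz": 0, "ax": 0, "ay": 0, "az": 0, "hand": 1}
    - {"tx": 0, "ty": 0, "tz": 0, "ax": 0, "ay": 0, "az": 0, "hand": 1}

```text
time_s: 42.25
eef_pos: [0.5783, -0.0549, 0.1088]
tcp_rot: [-0.0, 0.701, 0.714, -0.0]
wrist_force: [-0.0, -0.7, -1.3]
width: 0.073
gripper_force: 79.1
```

apply_moves:
  deltas:
    - {"tx": 0, "ty": 0.05, "tz": 0, "ax": 0, "ay": 0, "az": 0, "hand": 1}
    - {"tx": 0, "ty": 0.05, "tz": 0, "ax": 0, "ay": 0, "az": 0, "hand": 1}
    - {"tx": 0, "ty": 0.05, "tz": 0, "ax": 0, "ay": 0, "az": 0, "hand": 1}
    - {"tx": 0, "ty": 0.05, "tz": 0, "ax": 0, "ay": 0, "az": 0, "hand": 1}
    - {"tx": 0, "ty": 0, "tz": 0, "ax": 0, "ay": 0, "az": 0, "hand": 1}
    - {"tx": 0, "ty": 0.05, "tz": 0, "ax": 0, "ay": 0, "az": 0, "hand": 1}
    - {"tx": 0, "ty": 0, "tz": 0, "ax": 0, "ay": 0, "az": 0, "hand": 1}
    - {"tx": 0, "ty": 0, "tz": 0, "ax": 0, "ay": 0, "az": 0, "hand": 1}
    - {"tx": 0, "ty": 0, "tz": 0, "ax": 0, "ay": 0, "az": 0, "hand": 1}
    - {"tx": 0, "ty": 0, "tz": 0, "ax": 0, "ay": 0, "az": 0, "hand": 1}

```text
time_s: 43.5
eef_pos: [0.5859, -0.0547, 0.1088]
tcp_rot: [-0.0, 0.701, 0.714, -0.0]
wrist_force: [-0.1, -0.1, -1.7]
width: 0.075
gripper_force: 79.1
```

apply_moves:
  deltas:
    - {"tx": 0, "ty": 0.05, "tz": 0, "ax": 0, "ay": 0, "az": 0, "hand": 1}
    - {"tx": 0, "ty": 0, "tz": 0, "ax": 0, "ay": 0, "az": 0, "hand": 1}
    - {"tx": 0, "ty": 0.05, "tz": 0, "ax": 0, "ay": 0, "az": 0, "hand": 1}
    - {"tx": 0, "ty": 0, "tz": 0, "ax": 0, "ay": 0, "az": 0, "hand": 1}
    - {"tx": 0, "ty": 0.05, "tz": 0, "ax": 0, "ay": 0, "az": 0, "hand": 1}
    - {"tx": 0, "ty": 0, "tz": 0, "ax": 0, "ay": 0, "az": 0, "hand": 1}
    - {"tx": 0, "ty": 0, "tz": 0, "ax": 0, "ay": 0, "az": 0, "hand": 1}
    - {"tx": 0, "ty": 0, "tz": 0, "ax": 0, "ay": 0, "az": 0, "hand": 1}
    - {"tx": 0, "ty": 0, "tz": 0, "ax": 0, "ay": 0, "az": 0, "hand": 1}
    - {"tx": 0, "ty": 0, "tz": 0, "ax": 0, "ay": 0, "az": 0, "hand": 1}

```text
time_s: 44.75
eef_pos: [0.588, -0.0547, 0.1085]
tcp_rot: [-0.003, 0.7, 0.714, -0.002]
wrist_force: [-10.3, -0.9, 3.6]
width: 0.073
gripper_force: 79.9
```

apply_moves:
  deltas:
    - {"tx": 0, "ty": -0.06, "tz": 0.05, "ax": 0, "ay": 0, "az": 0, "hand": 1}
    - {"tx": 0, "ty": 0, "tz": 0.05, "ax": 0, "ay": 0, "az": 0, "hand": 1}
    - {"tx": 0, "ty": 0, "tz": 0.05, "ax": 0, "ay": 0, "az": 0, "hand": 1}
    - {"tx": 0, "ty": 0, "tz": 0.05, "ax": 0, "ay": 0, "az": 0, "hand": 1}
    - {"tx": 0, "ty": 0, "tz": 0.05, "ax": 0, "ay": 0, "az": 0, "hand": 1}
    - {"tx": 0, "ty": 0, "tz": 0.05, "ax": 0, "ay": 0, "az": 0, "hand": 1}
    - {"tx": 0, "ty": 0, "tz": 0.05, "ax": 0, "ay": 0, "az": 0, "hand": 1}
    - {"tx": 0, "ty": 0, "tz": 0.04, "ax": 0, "ay": 0, "az": 0, "hand": 1}
    - {"tx": 0, "ty": 0, "tz": 0, "ax": 0, "ay": 0, "az": 0, "hand": 1}
    - {"tx": 0, "ty": 0, "tz": 0, "ax": 0, "ay": 0, "az": 0, "hand": 1}

```text
time_s: 46.0
eef_pos: [0.588, -0.0546, 0.0971]
tcp_rot: [-0.001, 0.7, 0.714, -0.001]
wrist_force: [-6.0, -0.8, 1.8]
width: 0.076
gripper_force: 79.7
```

apply_moves:
  deltas:
    - {"tx": 0, "ty": 0, "tz": 0.04, "ax": 0, "ay": 0, "az": 0, "hand": 1}
    - {"tx": 0, "ty": 0, "tz": 0, "ax": 0, "ay": 0, "az": 0, "hand": 1}
    - {"tx": 0, "ty": 0, "tz": 0.04, "ax": 0, "ay": 0, "az": 0, "hand": 1}
    - {"tx": 0, "ty": 0, "tz": 0, "ax": 0, "ay": 0, "az": 0, "hand": 1}
    - {"tx": 0, "ty": 0, "tz": 0.04, "ax": 0, "ay": 0, "az": 0, "hand": 1}
    - {"tx": 0, "ty": 0, "tz": 0, "ax": 0, "ay": 0, "az": 0, "hand": 1}
    - {"tx": 0, "ty": 0, "tz": 0, "ax": 0, "ay": 0, "az": 0, "hand": 1}
    - {"tx": 0, "ty": 0, "tz": 0, "ax": 0, "ay": 0, "az": 0, "hand": 1}
    - {"tx": 0, "ty": 0, "tz": 0, "ax": 0, "ay": 0, "az": 0, "hand": 1}
    - {"tx": 0, "ty": 0, "tz": 0, "ax": 0, "ay": 0, "az": 0, "hand": 1}

```text
time_s: 47.25
eef_pos: [0.5877, -0.0548, 0.0956]
tcp_rot: [-0.001, 0.7, 0.714, -0.001]
wrist_force: [-13.5, 0.7, 12.3]
width: 0.076
gripper_force: 81.5
```

apply_moves:
  deltas:
    - {"tx": 0, "ty": 0.05, "tz": -0.05, "ax": 0, "ay": 0, "az": 0, "hand": 0}
    - {"tx": 0, "ty": 0, "tz": 0, "ax": 0, "ay": 0, "az": 0, "hand": -0.2}
    - {"tx": 0, "ty": 0, "tz": 0, "ax": 0, "ay": 0, "az": 0, "hand": -0.2}
    - {"tx": 0, "ty": 0, "tz": 0, "ax": 0, "ay": 0, "az": 0, "hand": -0.2}
    - {"tx": 0, "ty": 0, "tz": 0, "ax": 0, "ay": 0, "az": 0, "hand": -0.2}
    - {"tx": 0, "ty": 0, "tz": -0.4, "ax": 0, "ay": 0, "az": 0, "hand": -0.2}
    - {"tx": 0, "ty": 0, "tz": -0.8, "ax": 0, "ay": 0, "az": 0, "hand": -0.2}
    - {"tx": 0, "ty": 0, "tz": -0.8, "ax": 0, "ay": 0, "az": 0, "hand": -0.2}
    - {"tx": 0, "ty": 0, "tz": -0.7, "ax": 0, "ay": 0, "az": 0, "hand": -0.2}
    - {"tx": 0, "ty": 0, "tz": 0, "ax": 0, "ay": 0, "az": 0, "hand": -0.2}

```text
time_s: 48.5
eef_pos: [0.5917, -0.0551, 0.1792]
tcp_rot: [0.003, 0.7, 0.714, 0.001]
wrist_force: [0.9, 0.1, 0.6]
width: 0.594
gripper_force: 0.0
```

apply_moves:
  deltas:
    - {"tx": 0, "ty": 0, "tz": 0, "ax": 0, "ay": 0, "az": 1, "hand": -0.2}
    - {"tx": 0, "ty": 0, "tz": 0, "ax": 0, "ay": 0, "az": 1, "hand": -0.2}
    - {"tx": 0, "ty": 0, "tz": 0, "ax": 0, "ay": 0, "az": 1, "hand": -0.2}
    - {"tx": 0, "ty": 0, "tz": 0, "ax": 0, "ay": 0, "az": 1, "hand": -0.2}
    - {"tx": 0, "ty": 0, "tz": 0, "ax": 0, "ay": 0, "az": 1, "hand": -0.2}
    - {"tx": 0, "ty": 0, "tz": 0, "ax": 0, "ay": 0, "az": 1, "hand": -0.2}
    - {"tx": 0, "ty": 0, "tz": 0, "ax": 0, "ay": 0, "az": 1, "hand": -0.2}
    - {"tx": 0, "ty": 0, "tz": 0, "ax": 0, "ay": 0, "az": 1, "hand": -0.2}
    - {"tx": 0, "ty": 0, "tz": 0, "ax": 0, "ay": 0, "az": 1, "hand": -0.2}
    - {"tx": 0, "ty": 0, "tz": 0, "ax": 0, "ay": 0, "az": 1, "hand": -0.2}

```text
time_s: 49.75
eef_pos: [0.5895, -0.0545, 0.1749]
tcp_rot: [-0.0, 0.996, 0.094, -0.001]
wrist_force: [-0.4, 0.3, 0.4]
width: 0.605
gripper_force: 0.0
```

```bash
python3 - <<'E'
from h import *
# handle from images
for n,A in(("top",bot.get_image("top")),("side",bot.get_image("side"))):
    im=cv2.cvtColor(A[:,:,::-1].copy(),cv2.COLOR_BGR2HSV); m=cv2.inRange(im,(105,120,50),(125,255,255))
    k,L,S,C=cv2.connectedComponentsWithStats(m)
    for i in range(1,k):
        if S[i,4]>60: print(n,S[i],C[i])
    np.save(n+"_m.npy",m)
print("side handle",onz("side",348.25,203.25,.085))
go((.441,.048,.06),-88)
E
```

```text
top [477 109   9  11  61] [481.3607 114.5574]
top [ 280  252   60   65 2391] [310.3848 275.5579]
side [ 292  201   73   61 1483] [330.9488 233.9076]
side [553 471  12   9  98] [558.5102 475.0408]
side handle [0.4426 0.0481 0.085 ]
turn units [-0.0047  0.0119  1.1341] then shift units [-4.8275 -3.5878  3.8309] now [ 0.5895 -0.0545  0.1749] t 49.85 F [ 0.2251 -0.0868 -0.1823] w 0.5977503857312695
```

apply_moves:
  deltas:
    - {"tx": 0, "ty": 0, "tz": 0, "ax": 0, "ay": 0, "az": 0.57, "hand": -0.2}
    - {"tx": 0, "ty": 0, "tz": 0, "ax": 0, "ay": 0, "az": 0.57, "hand": -0.2}
    - {"tx": -0.6, "ty": -0.45, "tz": 0, "ax": 0, "ay": 0, "az": 0, "hand": -0.2}
    - {"tx": -0.8, "ty": -0.6, "tz": 0, "ax": 0, "ay": 0, "az": 0, "hand": -0.2}
    - {"tx": -0.8, "ty": -0.6, "tz": 0, "ax": 0, "ay": 0, "az": 0, "hand": -0.2}
    - {"tx": -0.8, "ty": -0.6, "tz": 0, "ax": 0, "ay": 0, "az": 0, "hand": -0.2}
    - {"tx": -0.8, "ty": -0.6, "tz": 0, "ax": 0, "ay": 0, "az": 0, "hand": -0.2}
    - {"tx": -0.8, "ty": -0.6, "tz": 0, "ax": 0, "ay": 0, "az": 0, "hand": -0.2}
    - {"tx": -0.23, "ty": -0.13, "tz": 0, "ax": 0, "ay": 0, "az": 0, "hand": -0.2}
    - {"tx": 0, "ty": 0, "tz": 0, "ax": 0, "ay": 0, "az": 0, "hand": -0.2}

```text
time_s: 51.1
eef_pos: [0.4417, 0.0477, 0.176]
tcp_rot: [0.0, 1.0, 0.018, 0.0]
wrist_force: [-0.6, 0.8, -0.4]
width: 0.603
gripper_force: 0.0
```

apply_moves:
  deltas:
    - {"tx": 0, "ty": 0, "tz": 0, "ax": 0, "ay": 0, "az": 0, "hand": -0.2}
    - {"tx": 0, "ty": 0, "tz": 0, "ax": 0, "ay": 0, "az": 0, "hand": -0.2}
    - {"tx": 0, "ty": 0, "tz": 0, "ax": 0, "ay": 0, "az": 0, "hand": -0.2}
    - {"tx": 0, "ty": 0, "tz": 0.5, "ax": 0, "ay": 0, "az": 0, "hand": -0.2}
    - {"tx": 0, "ty": 0, "tz": 0.7, "ax": 0, "ay": 0, "az": 0, "hand": -0.2}
    - {"tx": 0, "ty": 0, "tz": 0.7, "ax": 0, "ay": 0, "az": 0, "hand": -0.2}
    - {"tx": 0, "ty": 0, "tz": 0, "ax": 0, "ay": 0, "az": 0, "hand": -0.2}
    - {"tx": 0, "ty": 0, "tz": 0, "ax": 0, "ay": 0, "az": 0, "hand": -0.2}
    - {"tx": 0, "ty": 0, "tz": 0, "ax": 0, "ay": 0, "az": 0, "hand": -0.2}
    - {"tx": 0, "ty": 0, "tz": 0, "ax": 0, "ay": 0, "az": 0, "hand": -0.2}

```text
time_s: 52.35
eef_pos: [0.4422, 0.0477, 0.1198]
tcp_rot: [0.0, 1.0, 0.017, 0.001]
wrist_force: [-0.5, 0.4, -0.8]
width: 0.597
gripper_force: 0.0
```

```bash
python3 - <<'E'
from h import *
go((.441,.048,.058),-88)
E
```

```text
turn units [ 0.0019 -0.0115 -0.0069] then shift units [-0.038  -0.0118  2.0596] now [0.4422 0.0477 0.1198] t 52.35 F [-0.507   0.4058 -0.765 ] w 0.5972438165531163
```

apply_moves:
  deltas:
    - {"tx": 0, "ty": 0, "tz": 0.5, "ax": 0, "ay": 0, "az": 0, "hand": -0.2}
    - {"tx": 0, "ty": 0, "tz": 0.7, "ax": 0, "ay": 0, "az": 0, "hand": -0.2}
    - {"tx": 0, "ty": 0, "tz": 0.6, "ax": 0, "ay": 0, "az": 0, "hand": -0.2}
    - {"tx": 0, "ty": 0, "tz": 0.2, "ax": 0, "ay": 0, "az": 0, "hand": -0.2}
    - {"tx": 0, "ty": 0, "tz": 0, "ax": 0, "ay": 0, "az": 0, "hand": -0.2}
    - {"tx": 0, "ty": 0, "tz": 0, "ax": 0, "ay": 0, "az": 0, "hand": 1}
    - {"tx": 0, "ty": 0, "tz": 0, "ax": 0, "ay": 0, "az": 0, "hand": 1}
    - {"tx": 0, "ty": 0, "tz": 0, "ax": 0, "ay": 0, "az": 0, "hand": 1}
    - {"tx": 0, "ty": 0, "tz": 0, "ax": 0, "ay": 0, "az": 0, "hand": 1}
    - {"tx": 0, "ty": 0, "tz": 0, "ax": 0, "ay": 0, "az": 0, "hand": 1}
  grip_force: 50

```text
time_s: 53.6
eef_pos: [0.4424, 0.0476, 0.0599]
tcp_rot: [0.0, 1.0, 0.017, 0.001]
wrist_force: [0.3, -0.1, 4.5]
width: 0.134
gripper_force: 50.1
```

```bash
python3 - <<'E'
from h import *
go((.543,.0445,.058),-88.5); print(bot.observe()["torque"])
E
```

```text
turn units [ 0.0027 -0.012   0.0552] then shift units [3.3482 0.191  0.0638] now [0.4424 0.0476 0.0599] t 53.6 F [ 0.3293 -0.076   4.4912] w 0.13406284044145259
[-0.13    0.123  -0.0645]
```

apply_moves:
  deltas:
    - {"tx": 0.2, "ty": 0.05, "tz": -0.03, "ax": 0, "ay": 0, "az": 0.05, "hand": 1}
    - {"tx": 0.3, "ty": 0.07, "tz": 0, "ax": 0, "ay": 0, "az": 0, "hand": 1}
    - {"tx": 0.3, "ty": 0.07, "tz": 0, "ax": 0, "ay": 0, "az": 0, "hand": 1}
    - {"tx": 0.3, "ty": 0, "tz": 0, "ax": 0, "ay": 0, "az": 0, "hand": 1}
    - {"tx": 0.3, "ty": 0, "tz": 0, "ax": 0, "ay": 0, "az": 0, "hand": 1}
    - {"tx": 0.3, "ty": 0, "tz": 0, "ax": 0, "ay": 0, "az": 0, "hand": 1}
    - {"tx": 0.3, "ty": 0, "tz": 0, "ax": 0, "ay": 0, "az": 0, "hand": 1}
    - {"tx": 0.3, "ty": 0, "tz": 0, "ax": 0, "ay": 0, "az": 0, "hand": 1}
    - {"tx": 0.2, "ty": 0, "tz": 0, "ax": 0, "ay": 0, "az": 0, "hand": 1}
    - {"tx": 0, "ty": 0, "tz": 0, "ax": 0, "ay": 0, "az": 0, "hand": 1}

```text
time_s: 54.85
eef_pos: [0.494, 0.0336, 0.0562]
tcp_rot: [0.011, 0.999, 0.022, -0.035]
wrist_force: [-62.0, -46.3, 45.0]
width: 0.137
gripper_force: 72.9
```

```bash
python3 - <<'E'
from h import *
go((.543,.0445,.058),-88.5); print(bot.observe()["torque"])
E
```

```text
turn units [0.157  0.5087 0.1237] then shift units [ 1.642  -0.3198 -0.0591] now [0.494  0.0336 0.0562] t 54.85 F [-61.9821 -46.2538  45.0012] w 0.137306999753331
[-6.4866  9.8823  0.7684]
```

The tray jammed in the flare. Back off to relieve it, then measure by mask.

apply_moves:
  deltas:
    - {"tx": -0.3, "ty": 0, "tz": 0, "ax": 0, "ay": 0, "az": 0, "hand": 1}
    - {"tx": -0.3, "ty": 0, "tz": 0, "ax": 0, "ay": 0, "az": 0, "hand": 1}
    - {"tx": -0.3, "ty": 0, "tz": 0, "ax": 0, "ay": 0, "az": 0, "hand": 1}
    - {"tx": -0.2, "ty": 0, "tz": 0, "ax": 0, "ay": 0, "az": 0, "hand": 1}
    - {"tx": 0, "ty": 0, "tz": 0, "ax": 0, "ay": 0, "az": 0, "hand": 1}
    - {"tx": 0, "ty": 0, "tz": 0, "ax": 0, "ay": 0, "az": 0, "hand": 1}
    - {"tx": 0, "ty": 0, "tz": 0, "ax": 0, "ay": 0, "az": 0, "hand": 1}
    - {"tx": 0, "ty": 0, "tz": 0, "ax": 0, "ay": 0, "az": 0, "hand": 1}
    - {"tx": 0, "ty": 0, "tz": 0, "ax": 0, "ay": 0, "az": 0, "hand": 1}
    - {"tx": 0, "ty": 0, "tz": 0, "ax": 0, "ay": 0, "az": 0, "hand": 1}

```text
time_s: 56.1
eef_pos: [0.483, 0.0432, 0.0597]
tcp_rot: [0.0, 1.0, 0.014, -0.002]
wrist_force: [-4.1, -4.5, -0.7]
width: 0.133
gripper_force: 49.2
```

```bash
python3 - <<'E'
from h import *
go((.543,.0445,.058),-88.5); print(bot.observe()["torque"])
ims={}
for n in("top","side"):
    A=bot.get_image(n); ims[n]=A; im=cv2.cvtColor(A[:,:,::-1].copy(),cv2.COLOR_BGR2HSV); m=cv2.inRange(im,(105,120,50),(125,255,255))
    for i,(a) in enumerate([1]):
        c,_=cv2.findContours(m,cv2.RETR_EXTERNAL,cv2.CHAIN_APPROX_SIMPLE)
        for k in c:
            if cv2.contourArea(k)>200: print(n,cv2.boundingRect(k),cv2.approxPolyDP(cv2.convexHull(k),2,True)[:,0].tolist())
f=lambda a,b,s:cv2.resize(a[b[1]:b[3],b[0]:b[2],::-1],None,fx=s,fy=s,interpolation=cv2.INTER_CUBIC)
cv2.imwrite('pics/c11.png',np.hstack([f(ims["side"],(230,180,370,310),3),f(ims["top"],(265,180,390,310),3)]))
E
```

```text
turn units [0.0066 0.0234 0.0188] then shift units [1.9997 0.0078 0.0564] now [0.483  0.0432 0.0597] t 56.1 F [-4.128  -4.4609 -0.735 ] w 0.13313751220680742
[-0.8085  0.732  -0.1812]
top (280, 238, 88, 39) [[366, 247], [366, 273], [281, 276], [280, 250], [294, 240], [358, 238]]
side (284, 219, 73, 46) [[356, 256], [353, 260], [321, 264], [284, 237], [301, 219], [342, 224]]
```

View pics/c11.png

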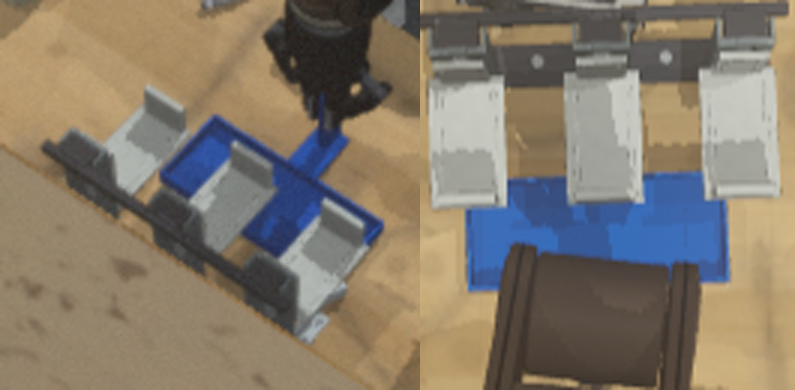

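All three brackets hang on the uprights, and the tray's leading edge is under them. Its outline spans px 281–367. Comparing the tray axis with the channel axis (strip inner sides at px 281.75 and 371.25, row 220).

```bash
python3 - <<'E'
from h import *
g=lambda u,v,z=.016:onz("top",u,v,z)[:2]
c=lambda u,v:(250+u/4,145+v/4)
for nm,p in(("stripL",[(127,275),(127,355),(112,403)]),("stripR",[(484,260),(487,350),(505,392)])):
    print(nm,[g(*c(*q)) for q in p])
m=cv2.inRange(cv2.cvtColor(bot.get_image("top")[:,:,::-1].copy(),cv2.COLOR_BGR2HSV),(105,120,50),(125,255,255))
L=[];Rr=[]
for v in range(250,272,3):
    x=np.nonzero(m[v])[0]; x=x[(x>260)&(x<400)]; a,b=g(x.min()-.0,v),g(x.max()+1,v); print(v,x.min(),x.max(),(a+b)/2,(a-b)[1])
E
```

```text
stripL [array([0.6673, 0.1432]), array([0.6203, 0.1429]), array([0.5923, 0.1514])]
stripR [array([ 0.6749, -0.0642]), array([ 0.6221, -0.0651]), array([ 0.5975, -0.0751])]
250 280 366 [0.5819 0.0466] 0.20032066815379412
253 281 366 [0.575  0.0454] 0.19786742416947434
256 281 366 [0.568  0.0455] 0.19772267290745782
259 281 366 [0.5611 0.0455] 0.19757813327843737
262 281 367 [0.5542 0.0444] 0.19972378434006727
265 281 367 [0.5473 0.0444] 0.19957799920547964
268 281 367 [0.5404 0.0444] 0.19943242674291967
271 281 367 [0.5335 0.0445] 0.19928706648735556
```

The tray axis sits about 8 mm left of the channel, with about 1° too much yaw. Back out, shift right, turn, and push again in small steps.

apply_moves:
  deltas:
    - {"tx": -0.3, "ty": 0, "tz": 0, "ax": 0, "ay": 0, "az": 0, "hand": 1}
    - {"tx": -0.3, "ty": 0, "tz": 0, "ax": 0, "ay": 0, "az": 0, "hand": 1}
    - {"tx": -0.3, "ty": 0, "tz": 0, "ax": 0, "ay": 0, "az": 0, "hand": 1}
    - {"tx": 0, "ty": 0.1, "tz": 0, "ax": 0, "ay": 0, "az": 0, "hand": 1}
    - {"tx": 0, "ty": 0.12, "tz": 0, "ax": 0, "ay": 0, "az": 0.06, "hand": 1}
    - {"tx": 0, "ty": 0, "tz": 0, "ax": 0, "ay": 0, "az": 0.06, "hand": 1}
    - {"tx": 0, "ty": 0, "tz": 0, "ax": 0, "ay": 0, "az": 0, "hand": 1}
    - {"tx": 0, "ty": 0, "tz": 0, "ax": 0, "ay": 0, "az": 0, "hand": 1}
    - {"tx": 0, "ty": 0, "tz": 0, "ax": 0, "ay": 0, "az": 0, "hand": 1}
    - {"tx": 0, "ty": 0, "tz": 0, "ax": 0, "ay": 0, "az": 0, "hand": 1}

```text
time_s: 57.5
eef_pos: [0.457, 0.036, 0.0599]
tcp_rot: [-0.0, 1.0, 0.005, -0.0]
wrist_force: [-0.3, -0.2, -2.5]
width: 0.134
gripper_force: 49.1
```

```bash
cat > tray.py <<'E'
from h import *
g=lambda u,v,z=.016:onz("top",u,v,z)[:2]
m=cv2.inRange(cv2.cvtColor(bot.get_image("top")[:,:,::-1].copy(),cv2.COLOR_BGR2HSV),(105,120,50),(125,255,255))
P_=[]
for v in range(246,284,2):
    x=np.nonzero(m[v])[0]; x=x[(x>260)&(x<400)]
    if len(x)<20: continue
    a,b=g(x.min(),v),g(x.max()+1,v)
    if .19<(a-b)[1]<.206: P_.append((a+b)/2)
P_=np.array(P_); s=np.polyfit(P_[:,0],P_[:,1],1)
ch=lambda x:.0389+(x-.62)*.022
print("tray yaw",np.degrees(s[0]),"centre@.56",np.polyval(s,.56),"chan",ch(.56),"@.62",np.polyval(s,.62),ch(.62),len(P_))
go((.543,.037,.058),-88.7)
E
python3 tray.py
```

```text
tray yaw -0.24052887969968872 centre@.56 0.03776492260774924 chan 0.037579999999999995 @.62 0.03751304135393567 0.0389 16
turn units [-0.0001  0.0002 -0.0889] then shift units [2.8682 0.0303 0.0635] now [0.457  0.036  0.0599] t 57.55 F [ 0.3453 -0.4281 -1.4099] w 0.13090525750936086
```

apply_moves:
  deltas:
    - {"tx": 0.15, "ty": 0, "tz": 0, "ax": 0, "ay": 0, "az": -0.06, "hand": 1}
    - {"tx": 0.2, "ty": 0, "tz": 0, "ax": 0, "ay": 0, "az": 0, "hand": 1}
    - {"tx": 0.2, "ty": 0, "tz": 0, "ax": 0, "ay": 0, "az": 0, "hand": 1}
    - {"tx": 0.2, "ty": 0, "tz": 0, "ax": 0, "ay": 0, "az": 0, "hand": 1}
    - {"tx": 0.2, "ty": 0, "tz": 0, "ax": 0, "ay": 0, "az": 0, "hand": 1}
    - {"tx": 0.2, "ty": 0, "tz": 0, "ax": 0, "ay": 0, "az": 0, "hand": 1}
    - {"tx": 0.15, "ty": 0, "tz": 0, "ax": 0, "ay": 0, "az": 0, "hand": 1}
    - {"tx": 0, "ty": 0, "tz": 0, "ax": 0, "ay": 0, "az": 0, "hand": 1}
    - {"tx": 0, "ty": 0, "tz": 0, "ax": 0, "ay": 0, "az": 0, "hand": 1}
    - {"tx": 0, "ty": 0, "tz": 0, "ax": 0, "ay": 0, "az": 0, "hand": 1}

```text
time_s: 58.8
eef_pos: [0.4957, 0.0366, 0.0598]
tcp_rot: [-0.0, 1.0, 0.009, -0.0]
wrist_force: [0.7, -0.5, -1.5]
width: 0.136
gripper_force: 49.1
```

```bash
python3 tray.py
```

```text
tray yaw 4.125740738551758 centre@.56 0.03817374103549576 chan 0.037579999999999995 @.62 0.0424942066337792 0.0389 8
turn units [-0.0001  0.0018 -0.0293] then shift units [1.5759 0.0233 0.0625] now [0.4957 0.0366 0.0599] t 58.85 F [-0.3412  0.432  -2.6671] w 0.13520867134854084
```

No contact yet, and the edge is past the flare. Push on.

apply_moves:
  deltas:
    - {"tx": 0.2, "ty": 0, "tz": 0, "ax": 0, "ay": 0, "az": 0, "hand": 1}
    - {"tx": 0.2, "ty": 0, "tz": 0, "ax": 0, "ay": 0, "az": 0, "hand": 1}
    - {"tx": 0.2, "ty": 0, "tz": 0, "ax": 0, "ay": 0, "az": 0, "hand": 1}
    - {"tx": 0.2, "ty": 0, "tz": 0, "ax": 0, "ay": 0, "az": 0, "hand": 1}
    - {"tx": 0.2, "ty": 0, "tz": 0, "ax": 0, "ay": 0, "az": 0, "hand": 1}
    - {"tx": 0.2, "ty": 0, "tz": 0, "ax": 0, "ay": 0, "az": 0, "hand": 1}
    - {"tx": 0, "ty": 0, "tz": 0, "ax": 0, "ay": 0, "az": 0, "hand": 1}
    - {"tx": 0, "ty": 0, "tz": 0, "ax": 0, "ay": 0, "az": 0, "hand": 1}
    - {"tx": 0, "ty": 0, "tz": 0, "ax": 0, "ay": 0, "az": 0, "hand": 1}
    - {"tx": 0, "ty": 0, "tz": 0, "ax": 0, "ay": 0, "az": 0, "hand": 1}

```text
time_s: 60.1
eef_pos: [0.5318, 0.0373, 0.0599]
tcp_rot: [-0.0, 1.0, 0.009, -0.0]
wrist_force: [0.5, -0.4, -1.3]
width: 0.135
gripper_force: 49.1
```

apply_moves:
  deltas:
    - {"tx": 0.1, "ty": 0, "tz": 0, "ax": 0, "ay": 0, "az": 0, "hand": 1}
    - {"tx": 0.1, "ty": 0, "tz": 0, "ax": 0, "ay": 0, "az": 0, "hand": 1}
    - {"tx": 0.1, "ty": 0, "tz": 0, "ax": 0, "ay": 0, "az": 0, "hand": 1}
    - {"tx": 0.05, "ty": 0, "tz": 0, "ax": 0, "ay": 0, "az": 0, "hand": 1}
    - {"tx": 0, "ty": 0, "tz": 0, "ax": 0, "ay": 0, "az": 0, "hand": 1}
    - {"tx": 0.05, "ty": 0, "tz": 0, "ax": 0, "ay": 0, "az": 0, "hand": 1}
    - {"tx": 0, "ty": 0, "tz": 0, "ax": 0, "ay": 0, "az": 0, "hand": 1}
    - {"tx": 0, "ty": 0, "tz": 0, "ax": 0, "ay": 0, "az": 0, "hand": 1}
    - {"tx": 0, "ty": 0, "tz": 0, "ax": 0, "ay": 0, "az": 0, "hand": 1}
    - {"tx": 0, "ty": 0, "tz": 0, "ax": 0, "ay": 0, "az": 0, "hand": 1}

```text
time_s: 61.35
eef_pos: [0.5439, 0.0375, 0.0599]
tcp_rot: [0.0, 1.0, 0.009, 0.0]
wrist_force: [0.7, -0.5, -1.9]
width: 0.136
gripper_force: 49.1
```

apply_moves:
  deltas:
    - {"tx": 0.05, "ty": 0, "tz": 0, "ax": 0, "ay": 0, "az": 0, "hand": 1}
    - {"tx": 0, "ty": 0, "tz": 0, "ax": 0, "ay": 0, "az": 0, "hand": 1}
    - {"tx": 0.05, "ty": 0, "tz": 0, "ax": 0, "ay": 0, "az": 0, "hand": 1}
    - {"tx": 0, "ty": 0, "tz": 0, "ax": 0, "ay": 0, "az": 0, "hand": 1}
    - {"tx": 0.05, "ty": 0, "tz": 0, "ax": 0, "ay": 0, "az": 0, "hand": 1}
    - {"tx": 0, "ty": 0, "tz": 0, "ax": 0, "ay": 0, "az": 0, "hand": 1}
    - {"tx": 0.05, "ty": 0, "tz": 0, "ax": 0, "ay": 0, "az": 0, "hand": 1}
    - {"tx": 0, "ty": 0, "tz": 0, "ax": 0, "ay": 0, "az": 0, "hand": 1}
    - {"tx": 0, "ty": 0, "tz": 0, "ax": 0, "ay": 0, "az": 0, "hand": 1}
    - {"tx": 0, "ty": 0, "tz": 0, "ax": 0, "ay": 0, "az": 0, "hand": 1}

```text
time_s: 62.6
eef_pos: [0.5499, 0.0376, 0.0599]
tcp_rot: [-0.0, 1.0, 0.009, -0.0]
wrist_force: [0.4, -1.2, -2.3]
width: 0.13
gripper_force: 49.1
```

```bash
python3 - <<'E'
from h import *
A=bot.get_image("top"); m=cv2.inRange(cv2.cvtColor(A[:,:,::-1].copy(),cv2.COLOR_BGR2HSV),(105,120,50),(125,255,255))
for u in(284,288,305,345,360,364):
    v=np.nonzero(m[200:300,u])[0]+200
    print(u,v.min() if len(v) else None,v.max() if len(v) else None,onz("top",u,v.max()+1,.008) if len(v) else "")
B=bot.get_image("side"); m=cv2.inRange(cv2.cvtColor(B[:,:,::-1].copy(),cv2.COLOR_BGR2HSV),(105,120,50),(125,255,255))
ys,xs=np.nonzero(m); s=(xs<400); print("side",xs[s].min(),xs[s].max(),ys[s].min(),ys[s].max())
E
```

```text
284 None None 
288 None None 
305 211 223 [0.6442 0.0894 0.008 ]
345 210 230 [ 0.6271 -0.0037  0.008 ]
360 None None 
364 None None 
side 104 329 235 278
```

apply_moves:
  deltas:
    - {"tx": 0.05, "ty": 0, "tz": 0, "ax": 0, "ay": 0, "az": 0, "hand": 1}
    - {"tx": 0, "ty": 0, "tz": 0, "ax": 0, "ay": 0, "az": 0, "hand": 1}
    - {"tx": 0.05, "ty": 0, "tz": 0, "ax": 0, "ay": 0, "az": 0, "hand": 1}
    - {"tx": 0, "ty": 0, "tz": 0, "ax": 0, "ay": 0, "az": 0, "hand": 1}
    - {"tx": 0.05, "ty": 0, "tz": 0, "ax": 0, "ay": 0, "az": 0, "hand": 1}
    - {"tx": 0, "ty": 0, "tz": 0, "ax": 0, "ay": 0, "az": 0, "hand": 1}
    - {"tx": 0, "ty": 0, "tz": 0, "ax": 0, "ay": 0, "az": 0, "hand": 1}
    - {"tx": 0, "ty": 0, "tz": 0, "ax": 0, "ay": 0, "az": 0, "hand": 1}
    - {"tx": 0, "ty": 0, "tz": 0, "ax": 0, "ay": 0, "az": 0, "hand": 1}
    - {"tx": 0, "ty": 0, "tz": 0, "ax": 0, "ay": 0, "az": 0, "hand": 1}

```text
time_s: 63.95
eef_pos: [0.5517, 0.0377, 0.0593]
tcp_rot: [-0.0, 1.0, 0.01, -0.004]
wrist_force: [-9.1, -0.3, 3.1]
width: 0.134
gripper_force: 49.8
```

apply_moves:
  deltas:
    - {"tx": 0.05, "ty": 0, "tz": 0, "ax": 0, "ay": 0, "az": 0, "hand": 1}
    - {"tx": 0, "ty": 0, "tz": 0, "ax": 0, "ay": 0, "az": 0, "hand": 1}
    - {"tx": 0.05, "ty": 0, "tz": 0, "ax": 0, "ay": 0, "az": 0, "hand": 1}
    - {"tx": 0, "ty": 0, "tz": 0, "ax": 0, "ay": 0, "az": 0, "hand": 1}
    - {"tx": 0, "ty": 0, "tz": 0, "ax": 0, "ay": 0, "az": 0, "hand": 1}
    - {"tx": 0, "ty": 0, "tz": 0, "ax": 0, "ay": 0, "az": 0, "hand": 1}
    - {"tx": 0, "ty": 0, "tz": 0, "ax": 0, "ay": 0, "az": 0, "hand": -0.2}
    - {"tx": 0, "ty": 0, "tz": 0, "ax": 0, "ay": 0, "az": 0, "hand": -0.2}
    - {"tx": 0, "ty": 0, "tz": 0, "ax": 0, "ay": 0, "az": 0, "hand": -0.2}
    - {"tx": 0, "ty": 0, "tz": 0, "ax": 0, "ay": 0, "az": 0, "hand": -0.2}

```text
time_s: 65.2
eef_pos: [0.558, 0.0377, 0.0602]
tcp_rot: [0.0, 1.0, 0.009, 0.001]
wrist_force: [-0.6, 0.3, -0.5]
width: 0.6
gripper_force: 0.0
```

apply_moves:
  deltas:
    - {"tx": -0.15, "ty": 0, "tz": 0, "ax": 0, "ay": 0, "az": 0, "hand": -0.2}
    - {"tx": 0, "ty": 0, "tz": -0.5, "ax": 0, "ay": 0, "az": 0, "hand": -0.2}
    - {"tx": 0, "ty": 0, "tz": -0.8, "ax": 0, "ay": 0, "az": 0, "hand": -0.2}
    - {"tx": 0, "ty": 0, "tz": -0.9, "ax": 0, "ay": 0, "az": 0, "hand": -0.2}
    - {"tx": 0, "ty": 0, "tz": -0.9, "ax": 0, "ay": 0, "az": 0, "hand": -1}
    - {"tx": -0.2, "ty": 0.6, "tz": -0.9, "ax": 0, "ay": 0, "az": 0, "hand": -1}
    - {"tx": -0.4, "ty": 0.9, "tz": -0.5, "ax": 0, "ay": 0, "az": 0, "hand": -1}
    - {"tx": -0.4, "ty": 0.9, "tz": 0, "ax": 0, "ay": 0, "az": 0, "hand": -1}
    - {"tx": -0.4, "ty": 0.9, "tz": 0, "ax": 0, "ay": 0, "az": 0, "hand": -1}
    - {"tx": 0, "ty": 0, "tz": 0, "ax": 0, "ay": 0, "az": 0, "hand": -1}

```text
time_s: 66.45
eef_pos: [0.5125, -0.0634, 0.1961]
tcp_rot: [0.0, 1.0, 0.008, 0.001]
wrist_force: [-0.2, 0.4, 0.1]
width: 1.005
gripper_force: 0.0
```

```bash
python3 - <<'E'
from h import *
A=bot.get_image("top").copy(); np.save("t12.npy",A)
print(bot.observe()["eef_pos"])
hsv=cv2.cvtColor(A[:,:,::-1].copy(),cv2.COLOR_BGR2HSV)
m=cv2.inRange(hsv,(105,120,50),(125,255,255)); ys,xs=np.nonzero(m[200:330,260:400]); print("blue",xs.min()+260,xs.max()+260,ys.min()+200,ys.max()+200)
for u in(305,345):
    v=np.nonzero(m[200:300,u])[0]+200; print(u,v.min(),v.max(),onz("top",u,v.max()+1,.012),onz("top",u,v.min(),.016))
B=bot.get_image("side"); np.save("s12.npy",B)
f=lambda a,b,s:cv2.resize(a[b[1]:b[3],b[0]:b[2],::-1],None,fx=s,fy=s,interpolation=cv2.INTER_CUBIC)
t=f(A,(455,205,520,350),4); s=f(B,(190,130,290,210),4); s=cv2.copyMakeBorder(s,0,t.shape[0]-s.shape[0],0,0,cv2.BORDER_CONSTANT)
cv2.imwrite("pics/c12.png",np.hstack([s,t]))
E
```

```text
[ 0.5128 -0.0625  0.1959]
blue 293 358 209 272
305 211 246 [0.5896 0.0892 0.012 ] [0.6735 0.0891 0.016 ]
345 210 244 [ 0.5938 -0.0033  0.012 ] [ 0.6753 -0.0039  0.016 ]
```

View pics/c12.png

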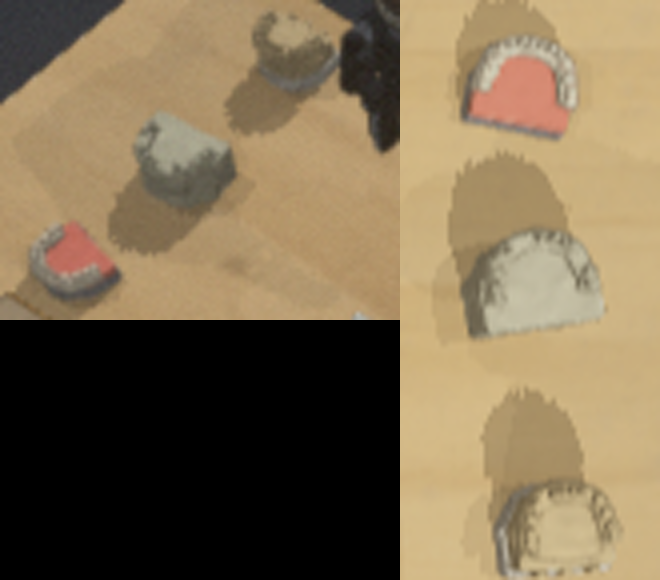

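The tray is home (near edge x≈.592, expected .593). In this crop the casts all stand with the flat heel toward the robot: denture yaw ≈ −7°, green ≈ +10°. Orange was knocked toward the robot, to about px (494,337). Measuring with masks.

```bash
cat > casts.py <<'E'
from h import *
import sys
A=bot.get_image("top"); B=bot.get_image("side")
def seg(A,box):
    x0,y0,x1,y1=box; r=A[y0:y1,x0:x1].astype(int)
    hsv=cv2.cvtColor(A[y0:y1,x0:x1].copy(),cv2.COLOR_RGB2HSV)
    pink=cv2.inRange(hsv,(0,90,120),(8,255,255))|cv2.inRange(hsv,(172,60,120),(180,255,255))
    m=((hsv[...,1]<75)&(hsv[...,2]>45)).astype(np.uint8)*255|pink
    m=cv2.morphologyEx(m,cv2.MORPH_CLOSE,np.ones((5,5)))
    c,_=cv2.findContours(m,cv2.RETR_EXTERNAL,cv2.CHAIN_APPROX_NONE); c=max(c,key=cv2.contourArea)+np.array([x0,y0])
    M=cv2.moments(c); return c,(M["m10"]/M["m00"],M["m01"]/M["m00"])
def meas(n,box,h,tag):
    c,ce=seg(A if n=="top" else B,box); P_=np.array([onz(n,*p,h/2)[:2] for p in c[:,0].astype(float)],np.float32)
    (cx,cy),(w,l),a=cv2.minAreaRect(P_); print(tag,n,"cen px",np.round(ce,1),"cen",onz(n,*ce,h/2)[:2],"rect",np.array([cx,cy,w,l]),"ang",round(a,1),"bbox",cv2.boundingRect(c)); return ce
E
python3 - <<'E'
from casts import *
hs={"denture":.03,"green":.049,"orange":.049}
tb={"denture":(465,208,510,244),"green":(465,254,515,296),"orange":(470,315,520,362)}
sb={"denture":(190,180,225,208),"green":(220,152,255,185),"orange":(250,128,276,156)}
for k in hs:
    t=meas("top",tb[k],hs[k],k); s=meas("side",sb[k],hs[k],k); print(k,"tri",tri(t,s))
E
```

```text
denture top cen px [485.1 226.5] cen [ 0.6349 -0.3266] rect [ 0.637  -0.3274  0.0644  0.0567] ang 78.1 bbox (470, 214, 30, 26)
denture side cen px [207.4 195.5] cen [ 0.6411 -0.3228] rect [ 0.6418 -0.3235  0.0738  0.0503] ang 81.1 bbox (197, 186, 23, 19)
denture tri (array([ 0.6367, -0.3298,  0.0042]), np.float64(0.00022755558370465912))
green top cen px [487.8 275.9] cen [ 0.52  -0.325] rect [ 0.5225 -0.3234  0.0559  0.0772] ang 8.6 bbox (471, 262, 35, 27)
green side cen px [235.2 170.1] cen [ 0.5245 -0.3185] rect [ 0.527  -0.3212  0.0704  0.0889] ang 7.4 bbox (224, 158, 25, 24)
green tri (array([ 0.5199, -0.3268,  0.014 ]), np.float64(0.002895564917805812))
orange top cen px [487.1 342. ] cen [ 0.3729 -0.3171] rect [ 0.3714 -0.3245  0.0649  0.0484] ang 50.1 bbox (478, 326, 31, 24)
orange side cen px [267.  147.3] cen [ 0.397  -0.3036] rect [ 0.3991 -0.3067  0.0377  0.0657] ang 55.9 bbox (255, 142, 21, 11)
orange tri (array([ 0.3714, -0.3301, -0.0181]), np.float64(0.0021526084520953506))
```

apply_moves:
  deltas:
    - {"tx": 0, "ty": 0, "tz": 0, "ax": 0, "ay": 0, "az": -1, "hand": -1}
    - {"tx": 0, "ty": 0, "tz": 0, "ax": 0, "ay": 0, "az": -1, "hand": -1}
    - {"tx": 0, "ty": 0, "tz": 0, "ax": 0, "ay": 0, "az": -1, "hand": -1}
    - {"tx": 0, "ty": 0, "tz": 0, "ax": 0, "ay": 0, "az": -1, "hand": -1}
    - {"tx": 0, "ty": 0, "tz": 0, "ax": 0, "ay": 0, "az": -1, "hand": -1}
    - {"tx": 0, "ty": 0, "tz": 0, "ax": 0, "ay": 0, "az": -1, "hand": -1}
    - {"tx": 0, "ty": 0, "tz": 0, "ax": 0, "ay": 0, "az": -1, "hand": -1}
    - {"tx": 0, "ty": 0, "tz": 0, "ax": 0, "ay": 0, "az": -1, "hand": -1}
    - {"tx": 0, "ty": 0, "tz": 0, "ax": 0, "ay": 0, "az": -1, "hand": -1}
    - {"tx": 0, "ty": 0, "tz": 0, "ax": 0, "ay": 0, "az": -1, "hand": -1}

```text
time_s: 67.9
eef_pos: [0.5131, -0.0612, 0.1949]
tcp_rot: [-0.0, 0.758, 0.652, 0.0]
wrist_force: [0.2, 0.4, -0.0]
width: 1.003
gripper_force: 0.0
```

```bash
python3 - <<'E'
from h import *
go((.519,-.323,.10),8.6)
E
```

```text
turn units [-0.0008 -0.0015 -2.1482] then shift units [-8.6594 -1.11    3.1643] now [ 0.5131 -0.0612  0.1949] t 67.9 F [ 0.1946  0.4221 -0.047 ] w 1.0027454790339736
```

apply_moves:
  deltas:
    - {"tx": 0, "ty": 0, "tz": 0, "ax": 0, "ay": 0, "az": -1, "hand": -1}
    - {"tx": 0, "ty": 0, "tz": 0, "ax": 0, "ay": 0, "az": -1, "hand": -1}
    - {"tx": -0.5, "ty": 0, "tz": 0, "ax": 0, "ay": 0, "az": -0.15, "hand": -1}
    - {"tx": -1, "ty": -0.15, "tz": 0, "ax": 0, "ay": 0, "az": 0, "hand": -1}
    - {"tx": -1, "ty": -0.15, "tz": 0, "ax": 0, "ay": 0, "az": 0, "hand": -1}
    - {"tx": -1, "ty": -0.15, "tz": 0, "ax": 0, "ay": 0, "az": 0, "hand": -1}
    - {"tx": -1, "ty": -0.15, "tz": 0, "ax": 0, "ay": 0, "az": 0, "hand": -1}
    - {"tx": -1, "ty": -0.15, "tz": 0, "ax": 0, "ay": 0, "az": 0, "hand": -1}
    - {"tx": -1, "ty": -0.15, "tz": 0, "ax": 0, "ay": 0, "az": 0, "hand": -1}
    - {"tx": -1, "ty": -0.15, "tz": 0, "ax": 0, "ay": 0, "az": 0, "hand": -1}

```text
time_s: 69.15
eef_pos: [0.5143, -0.2895, 0.1948]
tcp_rot: [-0.0, 0.654, 0.757, 0.0]
wrist_force: [-0.2, 0.4, -0.1]
width: 0.998
gripper_force: 0.0
```

apply_moves:
  deltas:
    - {"tx": -0.8, "ty": 0, "tz": 0, "ax": 0, "ay": 0, "az": 0, "hand": -1}
    - {"tx": -0.36, "ty": 0, "tz": 0.2, "ax": 0, "ay": 0, "az": 0, "hand": -1}
    - {"tx": 0, "ty": 0, "tz": 0.6, "ax": 0, "ay": 0, "az": 0, "hand": -1}
    - {"tx": 0, "ty": 0, "tz": 0.8, "ax": 0, "ay": 0, "az": 0, "hand": -1}
    - {"tx": 0, "ty": 0, "tz": 0.8, "ax": 0, "ay": 0, "az": 0, "hand": -1}
    - {"tx": 0, "ty": 0, "tz": 0.6, "ax": 0, "ay": 0, "az": 0, "hand": -1}
    - {"tx": 0, "ty": 0, "tz": 0, "ax": 0, "ay": 0, "az": 0, "hand": -1}
    - {"tx": 0, "ty": 0, "tz": 0, "ax": 0, "ay": 0, "az": 0, "hand": -1}
    - {"tx": 0, "ty": 0, "tz": 0, "ax": 0, "ay": 0, "az": 0, "hand": -1}
    - {"tx": 0, "ty": 0, "tz": 0, "ax": 0, "ay": 0, "az": 0, "hand": -1}

```text
time_s: 70.4
eef_pos: [0.5191, -0.3242, 0.106]
tcp_rot: [0.001, 0.654, 0.756, 0.0]
wrist_force: [-0.1, -0.1, -0.4]
width: 1.005
gripper_force: 0.0
```

```bash
python3 - <<'E'
from h import *
go((.519,-.323,.018),8.6)
from casts import *
meas("side",(220,152,255,185),.049,"green")
meas("side",(190,180,225,208),.03,"dent")
E
```

```text
turn units [ 0.0088  0.0102 -0.0422] then shift units [0.0401 0.0017 2.9331] now [ 0.5191 -0.3242  0.106 ] t 70.4 F [-0.126  -0.1109 -0.443 ] w 1.0046484429286107
green side cen px [233.7 168.7] cen [ 0.5234 -0.3257] rect [ 0.5279 -0.3396  0.0714  0.1254] ang 4.3 bbox (220, 152, 29, 30)
dent side cen px [207.5 195.5] cen [ 0.641  -0.3228] rect [ 0.6424 -0.3252  0.0758  0.0509] ang 77.8 bbox (197, 186, 23, 19)
```

apply_moves:
  deltas:
    - {"tx": 0, "ty": 0, "tz": 0.5, "ax": 0, "ay": 0, "az": 0, "hand": -1}
    - {"tx": 0, "ty": 0, "tz": 0.8, "ax": 0, "ay": 0, "az": 0, "hand": -1}
    - {"tx": 0, "ty": 0, "tz": 0.8, "ax": 0, "ay": 0, "az": 0, "hand": -1}
    - {"tx": 0, "ty": 0, "tz": 0.5, "ax": 0, "ay": 0, "az": 0, "hand": -1}
    - {"tx": 0, "ty": 0, "tz": 0.3, "ax": 0, "ay": 0, "az": 0, "hand": -1}
    - {"tx": 0, "ty": 0, "tz": 0, "ax": 0, "ay": 0, "az": 0, "hand": 1}
    - {"tx": 0, "ty": 0, "tz": 0, "ax": 0, "ay": 0, "az": 0, "hand": 1}
    - {"tx": 0, "ty": 0, "tz": 0, "ax": 0, "ay": 0, "az": 0, "hand": 1}
    - {"tx": 0, "ty": 0, "tz": 0, "ax": 0, "ay": 0, "az": 0, "hand": 1}
    - {"tx": 0, "ty": 0, "tz": 0, "ax": 0, "ay": 0, "az": 0, "hand": 1}
  grip_force: 40

```text
time_s: 71.75
eef_pos: [0.5196, -0.3246, 0.0194]
tcp_rot: [0.001, 0.654, 0.756, -0.0]
wrist_force: [0.6, 0.3, 6.3]
width: 0.585
gripper_force: 42.4
```

apply_moves:
  deltas:
    - {"tx": 0, "ty": 0, "tz": 0, "ax": 0, "ay": 0, "az": 0, "hand": 1}
    - {"tx": 0, "ty": 0, "tz": -0.4, "ax": 0, "ay": 0, "az": 0, "hand": 1}
    - {"tx": 0, "ty": 0, "tz": -0.8, "ax": 0, "ay": 0, "az": 0, "hand": 1}
    - {"tx": 0, "ty": 0, "tz": -0.9, "ax": 0, "ay": 0, "az": 0, "hand": 1}
    - {"tx": 0, "ty": 0, "tz": -0.9, "ax": 0, "ay": 0, "az": 0, "hand": 1}
    - {"tx": 0, "ty": 0, "tz": -0.9, "ax": 0, "ay": 0, "az": 0, "hand": 1}
    - {"tx": 0, "ty": 0, "tz": -0.9, "ax": 0, "ay": 0, "az": 0, "hand": 1}
    - {"tx": 0, "ty": 0, "tz": -0.7, "ax": 0, "ay": 0, "az": 0, "hand": 1}
    - {"tx": 0, "ty": 0, "tz": 0, "ax": 0, "ay": 0, "az": 0, "hand": 1}
    - {"tx": 0, "ty": 0, "tz": 0, "ax": 0, "ay": 0, "az": 0, "hand": 1}

```text
time_s: 73.0
eef_pos: [0.518, -0.3232, 0.1815]
tcp_rot: [-0.001, 0.654, 0.756, 0.0]
wrist_force: [-0.1, 0.0, -2.0]
width: 0.582
gripper_force: 42.1
```

apply_moves:
  deltas:
    - {"tx": 0, "ty": 0, "tz": -0.5, "ax": 0, "ay": 0, "az": -1, "hand": 1}
    - {"tx": 0, "ty": 0, "tz": 0, "ax": 0, "ay": 0, "az": -1, "hand": 1}
    - {"tx": 0, "ty": 0, "tz": 0, "ax": 0, "ay": 0, "az": -1, "hand": 1}
    - {"tx": 0, "ty": 0, "tz": 0, "ax": 0, "ay": 0, "az": -1, "hand": 1}
    - {"tx": 0, "ty": 0, "tz": 0, "ax": 0, "ay": 0, "az": -1, "hand": 1}
    - {"tx": 0, "ty": 0, "tz": 0, "ax": 0, "ay": 0, "az": -1, "hand": 1}
    - {"tx": 0, "ty": 0, "tz": 0, "ax": 0, "ay": 0, "az": -1, "hand": 1}
    - {"tx": 0, "ty": 0, "tz": 0, "ax": 0, "ay": 0, "az": -1, "hand": 1}
    - {"tx": 0, "ty": 0, "tz": 0, "ax": 0, "ay": 0, "az": -1, "hand": 1}
    - {"tx": 0, "ty": 0, "tz": 0, "ax": 0, "ay": 0, "az": -1, "hand": 1}

```text
time_s: 74.25
eef_pos: [0.5178, -0.3231, 0.1957]
tcp_rot: [-0.001, 0.013, 1.0, 0.001]
wrist_force: [0.8, 1.2, -1.4]
width: 0.589
gripper_force: 42.1
```

```bash
python3 - <<'E'
from h import *
go((.631,.040,.197),91.5)
E
```

```text
turn units [ 0.0181 -0.0211 -0.3719] then shift units [-4.0884 12.0012 -0.045 ] now [ 0.5178 -0.3231  0.1957] t 74.25 F [ 0.7964  1.1712 -1.3911] w 0.5894063128689742
```

apply_moves:
  deltas:
    - {"tx": -0.2, "ty": 0.5, "tz": 0, "ax": 0, "ay": 0, "az": -0.37, "hand": 1}
    - {"tx": -0.32, "ty": 1, "tz": 0, "ax": 0, "ay": 0, "az": 0, "hand": 1}
    - {"tx": -0.32, "ty": 1, "tz": 0, "ax": 0, "ay": 0, "az": 0, "hand": 1}
    - {"tx": -0.32, "ty": 1, "tz": 0, "ax": 0, "ay": 0, "az": 0, "hand": 1}
    - {"tx": -0.32, "ty": 1, "tz": 0, "ax": 0, "ay": 0, "az": 0, "hand": 1}
    - {"tx": -0.32, "ty": 1, "tz": 0, "ax": 0, "ay": 0, "az": 0, "hand": 1}
    - {"tx": -0.32, "ty": 1, "tz": 0, "ax": 0, "ay": 0, "az": 0, "hand": 1}
    - {"tx": -0.32, "ty": 1, "tz": 0, "ax": 0, "ay": 0, "az": 0, "hand": 1}
    - {"tx": -0.32, "ty": 1, "tz": 0, "ax": 0, "ay": 0, "az": 0, "hand": 1}
    - {"tx": -0.32, "ty": 1, "tz": 0, "ax": 0, "ay": 0, "az": 0, "hand": 1}

```text
time_s: 75.5
eef_pos: [0.6053, -0.0349, 0.1968]
tcp_rot: [-0.001, -0.011, 1.0, 0.0]
wrist_force: [-0.0, -0.1, -2.1]
width: 0.583
gripper_force: 42.1
```

apply_moves:
  deltas:
    - {"tx": -0.3, "ty": 1, "tz": 0, "ax": 0, "ay": 0, "az": 0, "hand": 1}
    - {"tx": -0.3, "ty": 0.8, "tz": 0, "ax": 0, "ay": 0, "az": 0, "hand": 1}
    - {"tx": -0.3, "ty": 0.5, "tz": 0, "ax": 0, "ay": 0, "az": 0, "hand": 1}
    - {"tx": -0.1, "ty": 0.2, "tz": 0, "ax": 0, "ay": 0, "az": 0, "hand": 1}
    - {"tx": 0, "ty": 0, "tz": 0, "ax": 0, "ay": 0, "az": 0, "hand": 1}
    - {"tx": 0, "ty": 0, "tz": 0, "ax": 0, "ay": 0, "az": 0, "hand": 1}
    - {"tx": 0, "ty": 0, "tz": 0, "ax": 0, "ay": 0, "az": 0, "hand": 1}
    - {"tx": 0, "ty": 0, "tz": 0, "ax": 0, "ay": 0, "az": 0, "hand": 1}
    - {"tx": 0, "ty": 0, "tz": 0, "ax": 0, "ay": 0, "az": 0, "hand": 1}
    - {"tx": 0, "ty": 0, "tz": 0, "ax": 0, "ay": 0, "az": 0, "hand": 1}

```text
time_s: 76.75
eef_pos: [0.6341, 0.0384, 0.198]
tcp_rot: [0.0, -0.011, 1.0, 0.0]
wrist_force: [-0.4, -0.0, -1.3]
width: 0.586
gripper_force: 42.1
```

```bash
python3 - <<'E'
from h import *
go((.631,.040,.1005),91.5)
B=bot.get_image("side"); x0,y0=255,175
r=B[175:275,255:345]; hsv=cv2.cvtColor(r.copy(),cv2.COLOR_RGB2HSV)
# greenish plaster: G>R-? find hue 22..45 low sat
m=cv2.inRange(hsv,(22,15,70),(50,75,230)); m=cv2.morphologyEx(m,cv2.MORPH_OPEN,np.ones((3,3)))
k,L,S,C=cv2.connectedComponentsWithStats(m)
for i in range(1,k):
    if S[i,4]>40: print(S[i],C[i]+[255,175])
print(proj("side",(.631,.04,.197-.0194+.025)),proj("side",(.631-.036,.04,.178)),proj("side",(.631+.036,.04,.178)))
E
```

```text
turn units [ 0.0001  0.0003 -0.0355] then shift units [0.1014 0.0572 3.2486] now [0.6341 0.0384 0.198 ] t 76.75 F [-0.4475 -0.0479 -1.3019] w 0.5861941021401114
[ 29  39  21  26 388] [294.6856 227.2732]
[301.0419 222.6178] [310.4997 218.7031] [292.0899 237.4674]
```

```bash
python3 - <<'E'
from h import *
for dx in(0,-.004,.004):
    c=np.array([.6341+dx,.0384,.1785]); p=np.array([proj("side",c+[a,b,z]) for a in(-.0355,.0355) for b in(-.0265,.0265) for z in(0,.049)])
    print(dx,p.min(0),p.max(0))
B=bot.get_image("side"); print(cv2.cvtColor(B[205:250:4,275:325:4].copy(),cv2.COLOR_RGB2HSV).tolist().__str__()[:0])
hsv=cv2.cvtColor(B.copy(),cv2.COLOR_RGB2HSV)
for y in range(206,254,4): print(y," ".join(f"{hsv[y,x,0]:3d}/{hsv[y,x,1]:3d}/{hsv[y,x,2]:3d}" for x in range(276,328,4)))
E
```

```text
0 [281.5998 202.6643] [317.1952 243.4182]
-0.004 [282.681  201.6382] [318.1952 242.3409]
0.004 [280.516  203.6929] [316.1928 244.4981]

206  18/ 96/191  16/ 61/ 46  13/ 36/ 50  19/ 65/ 43  10/ 65/ 47  16/ 62/ 45  13/ 53/ 43  12/ 59/ 43  17/ 44/ 41  11/ 45/ 45  17/106/182  18/103/178  17/101/137
210  18/101/190  55/  9/169  19/ 61/105  23/ 47/ 43  15/ 40/ 38  11/ 47/ 43  20/ 33/ 46  21/ 46/ 39  13/ 40/ 45   6/ 21/ 61  17/101/169  18/101/182  18/102/185
214  18/ 95/182  38/ 11/ 94  60/  7/110  10/ 10/ 77  15/ 77/ 40  23/ 42/153  20/ 50/ 46  21/ 46/ 39  12/ 58/ 44   5/ 29/ 52 160/ 13/ 60   4/ 32/ 56  17/ 89/100
218  53/  6/171  42/ 12/110  60/  8/ 92  30/ 11/ 72  26/ 38/141  25/ 36/168  28/ 40/ 95  19/ 44/ 46  17/ 49/ 47  17/ 53/ 43   9/ 38/ 47  12/ 23/ 56  18/ 99/176
222  42/  9/136  50/  6/130  60/  6/129  26/ 34/128  26/ 37/172  30/ 34/148  27/ 34/148  18/ 44/ 69  15/ 23/ 45  12/ 30/ 43  16/ 67/ 42  14/ 60/ 47 171/ 19/134
226  60/  8/122  50/  6/129  27/ 37/130  26/ 37/160  25/ 38/162  27/ 34/163  23/ 38/140  24/ 41/124  19/ 47/ 43  20/ 36/ 42   9/ 43/ 42 130/ 26/118 111/180/160
230 
[... 255 characters left out ...]
  50/ 10/ 75  40/  8/ 92  60/  6/133 105/ 34/137 115/117/ 85
238  50/  9/164 107/ 42/129 112/139/103 113/101/ 86  30/ 25/ 90  24/ 39/ 98  30/ 38/ 94  37/ 21/111  30/  2/128  60/  5/102  23/ 11/ 92  68/ 11/ 89 115/129/ 83
242 107/ 40/135 112/150/109 111/ 91/109 114/141/ 96 112/137/ 95 112/ 55/115  66/  8/168  53/  7/137  38/  8/132  45/  4/130  50/  6/123  50/  6/122 112/150/ 85
246 113/107/ 86 108/ 69/104  30/ 19/ 54 105/ 13/ 79 112/ 77/100  68/  6/171  68/ 11/184  60/  4/137  40/  6/132  54/ 10/132  54/ 10/129 110/ 87/120 111/178/158
250  40/ 13/ 59  10/ 13/ 60   8/ 18/ 57 160/ 13/ 58  38/ 16/ 64  75/  8/121  69/ 10/184  70/ 12/184  60/  6/164  60/  7/145 112/ 55/120 112/163/128  15/ 70/134
```

apply_moves:
  deltas:
    - {"tx": 0.02, "ty": 0.05, "tz": 0.4, "ax": 0, "ay": 0, "az": 0, "hand": 1}
    - {"tx": 0, "ty": 0, "tz": 0.5, "ax": 0, "ay": 0, "az": 0, "hand": 1}
    - {"tx": 0, "ty": 0, "tz": 0.5, "ax": 0, "ay": 0, "az": 0, "hand": 1}
    - {"tx": 0, "ty": 0, "tz": 0.5, "ax": 0, "ay": 0, "az": 0, "hand": 1}
    - {"tx": 0, "ty": 0, "tz": 0.4, "ax": 0, "ay": 0, "az": 0, "hand": 1}
    - {"tx": 0, "ty": 0, "tz": 0.3, "ax": 0, "ay": 0, "az": 0, "hand": 1}
    - {"tx": 0, "ty": 0, "tz": 0.2, "ax": 0, "ay": 0, "az": 0, "hand": 1}
    - {"tx": 0, "ty": 0, "tz": 0.2, "ax": 0, "ay": 0, "az": 0, "hand": 1}
    - {"tx": 0, "ty": 0, "tz": 0, "ax": 0, "ay": 0, "az": 0, "hand": 1}
    - {"tx": 0, "ty": 0, "tz": 0, "ax": 0, "ay": 0, "az": 0, "hand": 1}

```text
time_s: 78.1
eef_pos: [0.6338, 0.0399, 0.1084]
tcp_rot: [0.0, -0.011, 1.0, -0.0]
wrist_force: [-0.9, 0.5, -1.1]
width: 0.583
gripper_force: 42.1
```

apply_moves:
  deltas:
    - {"tx": 0, "ty": 0, "tz": 0.08, "ax": 0, "ay": 0, "az": 0, "hand": 1}
    - {"tx": 0, "ty": 0, "tz": 0.06, "ax": 0, "ay": 0, "az": 0, "hand": 1}
    - {"tx": 0, "ty": 0, "tz": 0, "ax": 0, "ay": 0, "az": 0, "hand": 1}
    - {"tx": 0, "ty": 0, "tz": 0, "ax": 0, "ay": 0, "az": 0, "hand": 1}
    - {"tx": 0, "ty": 0, "tz": 0, "ax": 0, "ay": 0, "az": 0, "hand": 1}
    - {"tx": 0, "ty": 0, "tz": 0, "ax": 0, "ay": 0, "az": 0, "hand": 1}
    - {"tx": 0, "ty": 0, "tz": 0, "ax": 0, "ay": 0, "az": 0, "hand": 1}
    - {"tx": 0, "ty": 0, "tz": 0, "ax": 0, "ay": 0, "az": 0, "hand": 1}
    - {"tx": 0, "ty": 0, "tz": 0, "ax": 0, "ay": 0, "az": 0, "hand": 1}
    - {"tx": 0, "ty": 0, "tz": 0, "ax": 0, "ay": 0, "az": 0, "hand": 1}

```text
time_s: 79.35
eef_pos: [0.6335, 0.0399, 0.1037]
tcp_rot: [0.0, -0.011, 1.0, -0.0]
wrist_force: [-0.0, -0.3, -0.8]
width: 0.586
gripper_force: 42.1
```

apply_moves:
  deltas:
    - {"tx": 0, "ty": 0, "tz": 0.05, "ax": 0, "ay": 0, "az": 0, "hand": 1}
    - {"tx": 0, "ty": 0, "tz": 0, "ax": 0, "ay": 0, "az": 0, "hand": 1}
    - {"tx": 0, "ty": 0, "tz": 0.05, "ax": 0, "ay": 0, "az": 0, "hand": 1}
    - {"tx": 0, "ty": 0, "tz": 0, "ax": 0, "ay": 0, "az": 0, "hand": 1}
    - {"tx": 0, "ty": 0, "tz": 0.05, "ax": 0, "ay": 0, "az": 0, "hand": 1}
    - {"tx": 0, "ty": 0, "tz": 0, "ax": 0, "ay": 0, "az": 0, "hand": 1}
    - {"tx": 0, "ty": 0, "tz": 0, "ax": 0, "ay": 0, "az": 0, "hand": 1}
    - {"tx": 0, "ty": 0, "tz": 0, "ax": 0, "ay": 0, "az": 0, "hand": 1}
    - {"tx": 0, "ty": 0, "tz": 0, "ax": 0, "ay": 0, "az": 0, "hand": 1}
    - {"tx": 0, "ty": 0, "tz": 0, "ax": 0, "ay": 0, "az": 0, "hand": 1}

```text
time_s: 80.6
eef_pos: [0.6335, 0.0399, 0.0993]
tcp_rot: [0.0, -0.011, 1.0, -0.0]
wrist_force: [0.3, 0.1, -1.1]
width: 0.586
gripper_force: 42.1
```

apply_moves:
  deltas:
    - {"tx": 0, "ty": 0, "tz": 0.05, "ax": 0, "ay": 0, "az": 0, "hand": 1}
    - {"tx": 0, "ty": 0, "tz": 0, "ax": 0, "ay": 0, "az": 0, "hand": 1}
    - {"tx": 0, "ty": 0, "tz": 0.05, "ax": 0, "ay": 0, "az": 0, "hand": 1}
    - {"tx": 0, "ty": 0, "tz": 0, "ax": 0, "ay": 0, "az": 0, "hand": 1}
    - {"tx": 0, "ty": 0, "tz": 0, "ax": 0, "ay": 0, "az": 0, "hand": 1}
    - {"tx": 0, "ty": 0, "tz": 0, "ax": 0, "ay": 0, "az": 0, "hand": 1}
    - {"tx": 0, "ty": 0, "tz": 0, "ax": 0, "ay": 0, "az": 0, "hand": 1}
    - {"tx": 0, "ty": 0, "tz": 0, "ax": 0, "ay": 0, "az": 0, "hand": 1}
    - {"tx": 0, "ty": 0, "tz": 0, "ax": 0, "ay": 0, "az": 0, "hand": 1}
    - {"tx": 0, "ty": 0, "tz": 0, "ax": 0, "ay": 0, "az": 0, "hand": 1}

```text
time_s: 81.85
eef_pos: [0.6335, 0.04, 0.0973]
tcp_rot: [-0.0, -0.011, 1.0, -0.0]
wrist_force: [-4.0, 0.0, 4.9]
width: 0.586
gripper_force: 42.9
```

apply_moves:
  deltas:
    - {"tx": 0, "ty": 0, "tz": 0, "ax": 0, "ay": 0, "az": 0, "hand": 0}
    - {"tx": 0, "ty": 0, "tz": 0, "ax": 0, "ay": 0, "az": 0, "hand": -0.7}
    - {"tx": 0, "ty": 0, "tz": 0, "ax": 0, "ay": 0, "az": 0, "hand": -0.7}
    - {"tx": 0, "ty": 0, "tz": 0, "ax": 0, "ay": 0, "az": 0, "hand": -0.7}
    - {"tx": 0, "ty": 0, "tz": -0.4, "ax": 0, "ay": 0, "az": 0, "hand": -0.7}
    - {"tx": 0, "ty": 0, "tz": -0.7, "ax": 0, "ay": 0, "az": 0, "hand": -0.7}
    - {"tx": 0, "ty": 0, "tz": -0.9, "ax": 0, "ay": 0, "az": 0, "hand": -0.7}
    - {"tx": 0, "ty": 0, "tz": -0.9, "ax": 0, "ay": 0, "az": 0, "hand": -0.7}
    - {"tx": 0, "ty": 0, "tz": -0.9, "ax": 0, "ay": 0, "az": 0, "hand": -0.7}
    - {"tx": 0, "ty": 0, "tz": -0.2, "ax": 0, "ay": 0, "az": 0, "hand": -1}

```text
time_s: 83.1
eef_pos: [0.6352, 0.0398, 0.2209]
tcp_rot: [0.004, -0.011, 1.0, -0.0]
wrist_force: [-0.3, -0.5, 0.5]
width: 0.997
gripper_force: 0.0
```

apply_moves:
  deltas:
    - {"tx": 0.4, "ty": -0.5, "tz": 0, "ax": 0, "ay": 0, "az": 0, "hand": -1}
    - {"tx": 0.4, "ty": -1, "tz": 0, "ax": 0, "ay": 0, "az": 0, "hand": -1}
    - {"tx": 0.2, "ty": -1, "tz": 0, "ax": 0, "ay": 0, "az": 0, "hand": -1}
    - {"tx": 0, "ty": -1, "tz": 0, "ax": 0, "ay": 0, "az": 0, "hand": -1}
    - {"tx": 0, "ty": -1, "tz": 0, "ax": 0, "ay": 0, "az": 0, "hand": -1}
    - {"tx": 0, "ty": -1, "tz": 0, "ax": 0, "ay": 0, "az": 0, "hand": -1}
    - {"tx": 0, "ty": -1, "tz": 0, "ax": 0, "ay": 0, "az": 0, "hand": -1}
    - {"tx": 0, "ty": -1, "tz": 0, "ax": 0, "ay": 0, "az": 0, "hand": -1}
    - {"tx": 0, "ty": -1, "tz": 0, "ax": 0, "ay": 0, "az": 0, "hand": -1}
    - {"tx": 0, "ty": -1, "tz": 0, "ax": 0, "ay": 0, "az": 0, "hand": -1}

```text
time_s: 84.35
eef_pos: [0.6077, -0.2469, 0.2142]
tcp_rot: [-0.002, -0.01, 1.0, 0.001]
wrist_force: [0.5, -0.3, -0.7]
width: 1.002
gripper_force: 0.0
```

apply_moves:
  deltas:
    - {"tx": 0, "ty": -0.5, "tz": 0, "ax": 0, "ay": 0, "az": 1, "hand": -1}
    - {"tx": 0, "ty": 0, "tz": 0, "ax": 0, "ay": 0, "az": 1, "hand": -1}
    - {"tx": 0, "ty": 0, "tz": 0, "ax": 0, "ay": 0, "az": 1, "hand": -1}
    - {"tx": 0, "ty": 0, "tz": 0, "ax": 0, "ay": 0, "az": 1, "hand": -1}
    - {"tx": 0, "ty": 0, "tz": 0, "ax": 0, "ay": 0, "az": 1, "hand": -1}
    - {"tx": 0, "ty": 0, "tz": 0, "ax": 0, "ay": 0, "az": 1, "hand": -1}
    - {"tx": 0, "ty": 0, "tz": 0, "ax": 0, "ay": 0, "az": 1, "hand": -1}
    - {"tx": 0, "ty": 0, "tz": 0, "ax": 0, "ay": 0, "az": 1, "hand": -1}
    - {"tx": 0, "ty": 0, "tz": 0, "ax": 0, "ay": 0, "az": 1, "hand": -1}
    - {"tx": 0, "ty": 0, "tz": 0, "ax": 0, "ay": 0, "az": 1, "hand": -1}

```text
time_s: 85.6
eef_pos: [0.608, -0.2608, 0.2141]
tcp_rot: [-0.002, 0.637, 0.771, -0.0]
wrist_force: [-0.1, 0.4, -0.6]
width: 1.006
gripper_force: 0.0
```

```bash
python3 - <<'E'
from h import *
from casts import *
A=bot.get_image("top")
hsv=cv2.cvtColor(A.copy(),cv2.COLOR_RGB2HSV)
# green cast on the middle shelf: colour mask there
r=(300,195,352,255); m=cv2.inRange(hsv[r[1]:r[3],r[0]:r[2]],(20,22,80),(50,75,255)); m=cv2.morphologyEx(m,cv2.MORPH_OPEN,np.ones((3,3)))
k,L,S,C=cv2.connectedComponentsWithStats(m); i=1+np.argmax(S[1:,4]); x,y,w,h,a=S[i]; print(S[i],onz("top",r[0]+x,r[1]+y,.12)[:2],onz("top",r[0]+x+w,r[1]+y+h,.12)[:2], "cen",onz("top",*(C[i]+r[:2]),.11)[:2])
for k2,b,h2 in(("dent top",(465,208,510,244),.03),("orange",(470,315,520,362),.049)): meas("top",b,h2,k2)
meas("side",(190,180,225,208),.03,"dent")
go((.634,-.326,.10),-10)
E
```

```text
[ 13   9  25  35 749] [0.6687 0.0676] [0.5929 0.0148] cen [0.6335 0.0397]
dent top top cen px [490.8 234.5] cen [ 0.6161 -0.3387] rect [ 0.6147 -0.3388  0.0893  0.0408] ang 60.6 bbox (472, 220, 38, 24)
orange top cen px [485.5 356.1] cen [ 0.342  -0.3122] rect [ 0.3461 -0.3216  0.0365  0.0921] ang 11.0 bbox (470, 342, 39, 20)
dent side cen px [207.4 195.5] cen [ 0.6411 -0.3228] rect [ 0.6424 -0.3242  0.0739  0.05  ] ang 77.8 bbox (197, 186, 23, 19)
turn units [-0.0192 -0.0103  2.6644] then shift units [-1.9926  1.2164  3.8189] now [ 0.6084 -0.2608  0.2146] t 85.75 F [-0.4022  0.4367 -0.2403] w 0.9964979599062452
```

apply_moves:
  deltas:
    - {"tx": 0, "ty": 0, "tz": 0, "ax": 0, "ay": 0, "az": 0.9, "hand": -1}
    - {"tx": 0, "ty": 0, "tz": 0, "ax": 0, "ay": 0, "az": 0.9, "hand": -1}
    - {"tx": 0, "ty": 0, "tz": 0, "ax": 0, "ay": 0, "az": 0.86, "hand": -1}
    - {"tx": -0.7, "ty": 0.4, "tz": 0.3, "ax": 0, "ay": 0, "az": 0, "hand": -1}
    - {"tx": -0.7, "ty": 0.4, "tz": 0.7, "ax": 0, "ay": 0, "az": 0, "hand": -1}
    - {"tx": -0.6, "ty": 0.42, "tz": 0.9, "ax": 0, "ay": 0, "az": 0, "hand": -1}
    - {"tx": 0, "ty": 0, "tz": 0.9, "ax": 0, "ay": 0, "az": 0, "hand": -1}
    - {"tx": 0, "ty": 0, "tz": 0.9, "ax": 0, "ay": 0, "az": 0, "hand": -1}
    - {"tx": 0, "ty": 0, "tz": 0, "ax": 0, "ay": 0, "az": 0, "hand": -1}
    - {"tx": 0, "ty": 0, "tz": 0, "ax": 0, "ay": 0, "az": 0, "hand": -1}

```text
time_s: 87.0
eef_pos: [0.6356, -0.3265, 0.1061]
tcp_rot: [0.0, 0.766, 0.643, 0.0]
wrist_force: [0.3, -0.7, -0.3]
width: 0.999
gripper_force: 0.0
```

```bash
python3 - <<'E'
from h import *
go((.634,-.326,.012),-10)
E
```

```text
turn units [ 0.0054  0.0031 -0.0007] then shift units [ 0.0059 -0.0542  3.135 ] now [ 0.6356 -0.3265  0.1061] t 87.0 F [ 0.3423 -0.672  -0.3153] w 0.9991526446054173
```

apply_moves:
  deltas:
    - {"tx": 0, "ty": -0.05, "tz": 0.6, "ax": 0, "ay": 0, "az": 0, "hand": -1}
    - {"tx": 0, "ty": 0, "tz": 0.8, "ax": 0, "ay": 0, "az": 0, "hand": -1}
    - {"tx": 0, "ty": 0, "tz": 0.8, "ax": 0, "ay": 0, "az": 0, "hand": -1}
    - {"tx": 0, "ty": 0, "tz": 0.6, "ax": 0, "ay": 0, "az": 0, "hand": -1}
    - {"tx": 0, "ty": 0, "tz": 0.3, "ax": 0, "ay": 0, "az": 0, "hand": -1}
    - {"tx": 0, "ty": 0, "tz": 0.15, "ax": 0, "ay": 0, "az": 0, "hand": -1}
    - {"tx": 0, "ty": 0, "tz": 0.05, "ax": 0, "ay": 0, "az": 0, "hand": -1}
    - {"tx": 0, "ty": 0, "tz": 0, "ax": 0, "ay": 0, "az": 0, "hand": -1}
    - {"tx": 0, "ty": 0, "tz": 0, "ax": 0, "ay": 0, "az": 0, "hand": -1}
    - {"tx": 0, "ty": 0, "tz": 0, "ax": 0, "ay": 0, "az": 0, "hand": -1}

```text
time_s: 88.25
eef_pos: [0.6342, -0.326, 0.0068]
tcp_rot: [0.0, 0.766, 0.642, 0.0]
wrist_force: [0.1, -0.4, -1.1]
width: 1.001
gripper_force: 0.0
```

apply_moves:
  deltas:
    - {"tx": 0, "ty": 0, "tz": 0, "ax": 0, "ay": 0, "az": 0, "hand": 1}
    - {"tx": 0, "ty": 0, "tz": 0, "ax": 0, "ay": 0, "az": 0, "hand": 1}
    - {"tx": 0, "ty": 0, "tz": 0, "ax": 0, "ay": 0, "az": 0, "hand": 1}
    - {"tx": 0, "ty": 0, "tz": 0, "ax": 0, "ay": 0, "az": 0, "hand": 1}
    - {"tx": 0, "ty": 0, "tz": 0, "ax": 0, "ay": 0, "az": 0, "hand": 1}
    - {"tx": 0, "ty": 0, "tz": 0, "ax": 0, "ay": 0, "az": 0, "hand": 1}
    - {"tx": 0, "ty": 0, "tz": 0, "ax": 0, "ay": 0, "az": 0, "hand": 1}
    - {"tx": 0, "ty": 0, "tz": 0, "ax": 0, "ay": 0, "az": 0, "hand": 1}
    - {"tx": 0, "ty": 0, "tz": 0, "ax": 0, "ay": 0, "az": 0, "hand": 1}
    - {"tx": 0, "ty": 0, "tz": 0, "ax": 0, "ay": 0, "az": 0, "hand": 1}
  grip_force: 30

```text
time_s: 89.5
eef_pos: [0.6343, -0.3261, 0.0067]
tcp_rot: [0.0, 0.766, 0.642, 0.0]
wrist_force: [0.8, -0.3, 4.6]
width: 0.565
gripper_force: 31.5
```

apply_moves:
  deltas:
    - {"tx": 0, "ty": 0, "tz": -0.3, "ax": 0, "ay": 0, "az": 0, "hand": 1}
    - {"tx": 0, "ty": 0, "tz": -0.7, "ax": 0, "ay": 0, "az": 0, "hand": 1}
    - {"tx": 0, "ty": 0, "tz": -0.9, "ax": 0, "ay": 0, "az": 0, "hand": 1}
    - {"tx": 0, "ty": 0, "tz": -0.9, "ax": 0, "ay": 0, "az": 0, "hand": 1}
    - {"tx": 0, "ty": 0, "tz": -0.9, "ax": 0, "ay": 0, "az": 0, "hand": 1}
    - {"tx": 0, "ty": 0, "tz": -0.9, "ax": 0, "ay": 0, "az": 0, "hand": 1}
    - {"tx": 0, "ty": 0, "tz": -0.9, "ax": 0, "ay": 0, "az": 0, "hand": 1}
    - {"tx": 0, "ty": 0, "tz": -0.5, "ax": 0, "ay": 0, "az": 0, "hand": 1}
    - {"tx": 0, "ty": 0, "tz": 0, "ax": 0, "ay": 0, "az": 0.8, "hand": 1}
    - {"tx": 0, "ty": 0, "tz": 0, "ax": 0, "ay": 0, "az": 0.9, "hand": 1}

```text
time_s: 90.75
eef_pos: [0.6337, -0.3256, 0.1865]
tcp_rot: [-0.0, 0.838, 0.545, -0.0]
wrist_force: [0.6, 0.6, -0.4]
width: 0.566
gripper_force: 31.0
```

apply_moves:
  deltas:
    - {"tx": 0, "ty": 0, "tz": 0, "ax": 0, "ay": 0, "az": 0.9, "hand": 1}
    - {"tx": 0, "ty": 0, "tz": 0, "ax": 0, "ay": 0, "az": 0.9, "hand": 1}
    - {"tx": 0, "ty": 0, "tz": 0, "ax": 0, "ay": 0, "az": 0.9, "hand": 1}
    - {"tx": 0, "ty": 0, "tz": 0, "ax": 0, "ay": 0, "az": 0.9, "hand": 1}
    - {"tx": 0, "ty": 0, "tz": 0, "ax": 0, "ay": 0, "az": 0.9, "hand": 1}
    - {"tx": 0, "ty": 0, "tz": 0, "ax": 0, "ay": 0, "az": 0.9, "hand": 1}
    - {"tx": 0, "ty": 0, "tz": 0, "ax": 0, "ay": 0, "az": 0.9, "hand": 1}
    - {"tx": 0, "ty": 0, "tz": 0, "ax": 0, "ay": 0, "az": 0.9, "hand": 1}
    - {"tx": 0, "ty": 0, "tz": 0, "ax": 0, "ay": 0, "az": 0.9, "hand": 1}
    - {"tx": 0, "ty": 0, "tz": 0, "ax": 0, "ay": 0, "az": 0, "hand": 1}

```text
time_s: 92.0
eef_pos: [0.6336, -0.3256, 0.1859]
tcp_rot: [-0.0, 1.0, 0.014, -0.0]
wrist_force: [-0.8, -0.4, -1.2]
width: 0.562
gripper_force: 31.0
```

```bash
python3 - <<'E'
from h import *
go((.633,-.059,.20),-88.5)
E
```

```text
turn units [-0.0047  0.0061  0.016 ] then shift units [ 0.2115 -8.884  -0.4692] now [ 0.6336 -0.3256  0.1859] t 92.0 F [-0.7976 -0.4154 -1.1556] w 0.5623740796113248
```

apply_moves:
  deltas:
    - {"tx": 0.05, "ty": -0.4, "tz": 0, "ax": 0, "ay": 0, "az": 0, "hand": 1}
    - {"tx": 0.05, "ty": -0.9, "tz": 0, "ax": 0, "ay": 0, "az": 0, "hand": 1}
    - {"tx": 0.05, "ty": -1, "tz": 0, "ax": 0, "ay": 0, "az": 0, "hand": 1}
    - {"tx": 0.05, "ty": -1, "tz": 0, "ax": 0, "ay": 0, "az": 0, "hand": 1}
    - {"tx": 0, "ty": -1, "tz": 0, "ax": 0, "ay": 0, "az": 0, "hand": 1}
    - {"tx": 0, "ty": -1, "tz": 0, "ax": 0, "ay": 0, "az": 0, "hand": 1}
    - {"tx": 0, "ty": -1, "tz": 0, "ax": 0, "ay": 0, "az": 0, "hand": 1}
    - {"tx": 0, "ty": -1, "tz": 0, "ax": 0, "ay": 0, "az": 0, "hand": 1}
    - {"tx": 0, "ty": -1, "tz": 0, "ax": 0, "ay": 0, "az": 0, "hand": 1}
    - {"tx": 0, "ty": -0.58, "tz": 0, "ax": 0, "ay": 0, "az": 0, "hand": 1}

```text
time_s: 93.25
eef_pos: [0.6322, -0.0563, 0.1863]
tcp_rot: [-0.0, 1.0, 0.015, -0.0]
wrist_force: [0.6, -0.9, -0.8]
width: 0.565
gripper_force: 31.0
```

apply_moves:
  deltas:
    - {"tx": 0, "ty": 0, "tz": 0, "ax": 0, "ay": 0, "az": 0, "hand": 1}
    - {"tx": 0, "ty": 0, "tz": 0, "ax": 0, "ay": 0, "az": 0, "hand": 1}
    - {"tx": 0, "ty": 0, "tz": 0, "ax": 0, "ay": 0, "az": 0, "hand": 1}
    - {"tx": 0, "ty": 0, "tz": 0, "ax": 0, "ay": 0, "az": 0, "hand": 1}
    - {"tx": 0, "ty": 0, "tz": 0, "ax": 0, "ay": 0, "az": 0, "hand": 1}
    - {"tx": 0, "ty": 0, "tz": 0.1, "ax": 0, "ay": 0, "az": 0, "hand": 1}
    - {"tx": 0, "ty": 0, "tz": 0.1, "ax": 0, "ay": 0, "az": 0, "hand": 1}
    - {"tx": 0, "ty": 0, "tz": 0, "ax": 0, "ay": 0, "az": 0, "hand": 1}
    - {"tx": 0, "ty": 0, "tz": 0, "ax": 0, "ay": 0, "az": 0, "hand": 1}
    - {"tx": 0, "ty": 0, "tz": 0, "ax": 0, "ay": 0, "az": 0, "hand": 1}

```text
time_s: 94.5
eef_pos: [0.6329, -0.0594, 0.1803]
tcp_rot: [0.0, 1.0, 0.014, 0.0]
wrist_force: [0.5, 0.4, -0.6]
width: 0.561
gripper_force: 31.0
```

```bash
python3 - <<'E'
from h import *
go((.634,-.059,.0855),-88.5)
B=bot.get_image("side"); hsv=cv2.cvtColor(B.copy(),cv2.COLOR_RGB2HSV)
m=cv2.inRange(hsv,(0,90,90),(9,255,255))|cv2.inRange(hsv,(170,60,90),(180,255,255))
k,L,S,C=cv2.connectedComponentsWithStats(m)
for i in range(1,k):
    if S[i,4]>15: print(S[i],C[i])
o=bot.observe()["eef_pos"]; print(proj("side",o+[0,0,.02]), proj("side",o+[-.031,0,.02]),proj("side",o+[.031,0,.02]))
E
```

```text
turn units [ 0.0006 -0.0015  0.0061] then shift units [ 0.0383 -0.0111  3.1616] now [ 0.6329 -0.0594  0.1803] t 94.5 F [ 0.5379  0.4456 -0.6259] w 0.5609843238588965
[265 201  11  17 120] [270.5333 209.1583]
[415 244  17  14 168] [422.9286 250.6607]
[270.6254 203.0778] [278.6806 195.3602] [262.4265 210.933 ]
```

apply_moves:
  deltas:
    - {"tx": 0.03, "ty": 0, "tz": 0.4, "ax": 0, "ay": 0, "az": 0, "hand": 1}
    - {"tx": 0, "ty": 0, "tz": 0.5, "ax": 0, "ay": 0, "az": 0, "hand": 1}
    - {"tx": 0, "ty": 0, "tz": 0.5, "ax": 0, "ay": 0, "az": 0, "hand": 1}
    - {"tx": 0, "ty": 0, "tz": 0.5, "ax": 0, "ay": 0, "az": 0, "hand": 1}
    - {"tx": 0, "ty": 0, "tz": 0.4, "ax": 0, "ay": 0, "az": 0, "hand": 1}
    - {"tx": 0, "ty": 0, "tz": 0.3, "ax": 0, "ay": 0, "az": 0, "hand": 1}
    - {"tx": 0, "ty": 0, "tz": 0.2, "ax": 0, "ay": 0, "az": 0, "hand": 1}
    - {"tx": 0, "ty": 0, "tz": 0.15, "ax": 0, "ay": 0, "az": 0, "hand": 1}
    - {"tx": 0, "ty": 0, "tz": 0, "ax": 0, "ay": 0, "az": 0, "hand": 1}
    - {"tx": 0, "ty": 0, "tz": 0, "ax": 0, "ay": 0, "az": 0, "hand": 1}

```text
time_s: 95.8
eef_pos: [0.634, -0.0594, 0.0922]
tcp_rot: [0.0, 1.0, 0.013, 0.0]
wrist_force: [-0.0, 0.4, -1.0]
width: 0.563
gripper_force: 31.0
```

apply_moves:
  deltas:
    - {"tx": 0, "ty": 0, "tz": 0.05, "ax": 0, "ay": 0, "az": 0, "hand": 1}
    - {"tx": 0, "ty": 0, "tz": 0, "ax": 0, "ay": 0, "az": 0, "hand": 1}
    - {"tx": 0, "ty": 0, "tz": 0.05, "ax": 0, "ay": 0, "az": 0, "hand": 1}
    - {"tx": 0, "ty": 0, "tz": 0, "ax": 0, "ay": 0, "az": 0, "hand": 1}
    - {"tx": 0, "ty": 0, "tz": 0, "ax": 0, "ay": 0, "az": 0, "hand": 1}
    - {"tx": 0, "ty": 0, "tz": 0, "ax": 0, "ay": 0, "az": 0, "hand": 1}
    - {"tx": 0, "ty": 0, "tz": 0, "ax": 0, "ay": 0, "az": 0, "hand": 1}
    - {"tx": 0, "ty": 0, "tz": 0, "ax": 0, "ay": 0, "az": 0, "hand": 1}
    - {"tx": 0, "ty": 0, "tz": 0, "ax": 0, "ay": 0, "az": 0, "hand": 1}
    - {"tx": 0, "ty": 0, "tz": 0, "ax": 0, "ay": 0, "az": 0, "hand": 1}

```text
time_s: 97.05
eef_pos: [0.6337, -0.0594, 0.0887]
tcp_rot: [0.0, 1.0, 0.013, -0.0]
wrist_force: [0.2, -0.3, -0.4]
width: 0.562
gripper_force: 31.0
```

apply_moves:
  deltas:
    - {"tx": 0, "ty": 0, "tz": 0.05, "ax": 0, "ay": 0, "az": 0, "hand": 1}
    - {"tx": 0, "ty": 0, "tz": 0, "ax": 0, "ay": 0, "az": 0, "hand": 1}
    - {"tx": 0, "ty": 0, "tz": 0.05, "ax": 0, "ay": 0, "az": 0, "hand": 1}
    - {"tx": 0, "ty": 0, "tz": 0, "ax": 0, "ay": 0, "az": 0, "hand": 1}
    - {"tx": 0, "ty": 0, "tz": 0.05, "ax": 0, "ay": 0, "az": 0, "hand": 1}
    - {"tx": 0, "ty": 0, "tz": 0, "ax": 0, "ay": 0, "az": 0, "hand": 1}
    - {"tx": 0, "ty": 0, "tz": 0, "ax": 0, "ay": 0, "az": 0, "hand": 1}
    - {"tx": 0, "ty": 0, "tz": 0, "ax": 0, "ay": 0, "az": 0, "hand": 1}
    - {"tx": 0, "ty": 0, "tz": 0, "ax": 0, "ay": 0, "az": 0, "hand": 1}
    - {"tx": 0, "ty": 0, "tz": 0, "ax": 0, "ay": 0, "az": 0, "hand": 1}

```text
time_s: 98.3
eef_pos: [0.6338, -0.0594, 0.0844]
tcp_rot: [0.0, 1.0, 0.013, 0.0]
wrist_force: [-1.2, -1.1, 2.0]
width: 0.563
gripper_force: 31.2
```

apply_moves:
  deltas:
    - {"tx": 0, "ty": 0, "tz": 0, "ax": 0, "ay": 0, "az": 0, "hand": 0}
    - {"tx": 0, "ty": 0, "tz": 0, "ax": 0, "ay": 0, "az": 0, "hand": -0.6}
    - {"tx": 0, "ty": 0, "tz": 0, "ax": 0, "ay": 0, "az": 0, "hand": -0.6}
    - {"tx": 0, "ty": 0, "tz": 0, "ax": 0, "ay": 0, "az": 0, "hand": -0.6}
    - {"tx": 0, "ty": 0, "tz": -0.3, "ax": 0, "ay": 0, "az": 0, "hand": -0.6}
    - {"tx": 0, "ty": 0, "tz": -0.7, "ax": 0, "ay": 0, "az": 0, "hand": -0.6}
    - {"tx": 0, "ty": 0, "tz": -0.9, "ax": 0, "ay": 0, "az": 0, "hand": -0.6}
    - {"tx": 0, "ty": 0, "tz": -0.9, "ax": 0, "ay": 0, "az": 0, "hand": -0.6}
    - {"tx": 0, "ty": 0, "tz": -0.9, "ax": 0, "ay": 0, "az": 0, "hand": -0.6}
    - {"tx": 0, "ty": 0, "tz": -0.6, "ax": 0, "ay": 0, "az": 0, "hand": -1}

```text
time_s: 99.55
eef_pos: [0.6346, -0.0595, 0.2169]
tcp_rot: [0.001, 1.0, 0.014, 0.002]
wrist_force: [-1.1, 0.5, -0.6]
width: 0.984
gripper_force: 0.0
```

apply_moves:
  deltas:
    - {"tx": -0.6, "ty": 0, "tz": 0, "ax": 0, "ay": 0, "az": -1, "hand": -1}
    - {"tx": -0.8, "ty": 0, "tz": 0, "ax": 0, "ay": 0, "az": 0, "hand": -1}
    - {"tx": -0.8, "ty": 0, "tz": 0, "ax": 0, "ay": 0, "az": 0, "hand": -1}
    - {"tx": -0.8, "ty": 0, "tz": 0, "ax": 0, "ay": 0, "az": 0, "hand": -1}
    - {"tx": 0, "ty": 0, "tz": 0, "ax": 0, "ay": 0, "az": -1, "hand": -1}
    - {"tx": 0, "ty": 0, "tz": 0, "ax": 0, "ay": 0, "az": -1, "hand": -1}
    - {"tx": 0, "ty": 0, "tz": 0, "ax": 0, "ay": 0, "az": -1, "hand": -1}
    - {"tx": 0, "ty": 0, "tz": 0, "ax": 0, "ay": 0, "az": -1, "hand": -1}
    - {"tx": 0, "ty": 0, "tz": 0, "ax": 0, "ay": 0, "az": -1, "hand": -1}
    - {"tx": 0, "ty": 0, "tz": 0, "ax": 0, "ay": 0, "az": -1, "hand": -1}

```text
time_s: 100.8
eef_pos: [0.5447, -0.0718, 0.214]
tcp_rot: [0.0, 0.875, 0.483, 0.0]
wrist_force: [0.0, 1.1, 0.4]
width: 0.999
gripper_force: 0.0
```

```bash
python3 - <<'E'
from h import *
A=bot.get_image("top"); hsv=cv2.cvtColor(A.copy(),cv2.COLOR_RGB2HSV)
print("hue/sat/val map x 470..522 step2, rows 312..364 step3")
for y in range(314,364,3): print(y," ".join(f"{hsv[y,x,0]:2d}/{hsv[y,x,1]:3d}/{hsv[y,x,2]:3d}" for x in range(472,524,3)))
B=bot.get_image("side")
m=cv2.inRange(cv2.cvtColor(B.copy(),cv2.COLOR_RGB2HSV),(0,90,90),(9,255,255))
k,L,S,C=cv2.connectedComponentsWithStats(m[:,:400].copy())
for i in range(1,k):
    if S[i,4]>15: print("pink",S[i],C[i],onz("side",*C[i],.1))
o=bot.observe(); print(o["eef_pos"],o["qpos"])
E
```

```text
hue/sat/val map x 470..522 step2, rows 312..364 step3
314 20/ 90/212 19/100/179 19/100/179 20/ 99/177 19/100/179 19/102/170 19/101/170 19/101/170 19/101/170 20/ 96/192 20/ 91/207 19/ 91/208 19/ 91/208 20/ 92/208 20/ 89/206 20/ 92/207 20/ 90/203 19/ 90/201
317 20/ 93/211 20/ 91/210 20/ 99/177 19/ 99/175 20/ 99/177 19/102/170 19/103/169 19/101/169 19/101/169 19/100/169 20/ 93/208 19/ 91/208 19/ 91/208 19/ 91/207 19/ 91/207 20/ 90/206 20/ 88/205 20/ 88/203
320 20/ 95/209 19/ 95/209 19/ 99/176 19/ 99/175 19/101/177 18/102/168 19/103/169 19/100/168 20/100/168 20/100/168 20/ 92/207 20/ 93/206 20/ 93/206 20/ 95/207 20/ 92/205 19/ 90/203 19/ 87/200 19/ 91/200
323 20/ 99/209 20/ 98/208 19/106/175 19/105/175 19/104/174 19/105/165 19/103/168 19/104/167 19/105/167 19/104/167 19/ 96/204 19/ 96/204 19/ 95/203 19/ 98/204 19/ 95/202 19/ 94/201 19/ 91/200 19/ 91/201
326 19/ 99/208 20/ 98/208 19/106/173 19/105/167 19/107/158 18/ 72/135 19/ 89/137 20/ 93/142 20/ 89/161 20/ 92/144 20/ 90/173 19/ 93/205 20/ 93/204 19/ 92/206 19/ 92/206 20/ 92/206 19/ 89/206 19/ 89/204
329 20/ 90/213 19/ 94/199 19/101/161
[... 1836 characters left out ...]
/209 20/100/204 20/ 98/204 19/ 99/203 19/ 98/204 19/ 99/204 19/ 96/202 19/ 97/202 19/ 96/201 19/ 96/202 19/ 99/204 19/ 97/202 19/ 95/203 19/ 94/203
359 20/ 98/209 20/ 99/209 20/ 96/210 20/ 97/210 19/ 95/212 20/ 99/204 20/ 98/204 20/ 98/202 19/ 97/205 19/ 94/203 19/ 96/200 19/ 99/203 19/ 99/204 19/ 99/204 20/ 98/204 20/ 98/204 19/ 95/202 19/ 97/203
362 20/ 99/209 20/ 98/208 20/ 98/210 20/ 98/211 20/ 98/211 20/100/205 20/ 98/205 20/ 99/204 20/ 99/204 20/ 98/203 20/ 98/204 20/ 99/204 20/100/205 20/100/205 20/100/206 20/100/205 20/ 99/204 20/ 98/203
pink [268 221  19  17 196] [276.4082 227.8571] [ 0.6359 -0.0469  0.1   ]
[ 0.5447 -0.0718  0.2139] [-0.3157  0.0324  1.9115  0.      1.1971  0.2509]
```

```bash
python3 - <<'E'
from h import *
print("heel",onz("top",494,349,.013),"left",onz("top",478.5,340,0),"right up",onz("top",509.5,340,.04),"front",onz("top",490,325.5,.0),onz("top",490,325.5,.04))
B=bot.get_image("side"); hsv=cv2.cvtColor(B.copy(),cv2.COLOR_RGB2HSV)
for y in range(126,160,3): print(y," ".join(f"{hsv[y,x,0]:2d}/{hsv[y,x,1]:3d}/{hsv[y,x,2]:3d}" for x in range(246,282,3)))
go((.38,-.325,.2),4)
E
```

```text
heel [ 0.3568 -0.335   0.013 ] left [ 0.3762 -0.3047  0.    ] right up [ 0.3778 -0.3619  0.04  ] front [ 0.4087 -0.3321  0.    ] [ 0.4095 -0.3206  0.04  ]
126 18/ 99/173 18/101/170 18/101/171 19/103/169 18/105/170 18/101/164 13/ 33/ 70 110/ 13/ 58 19/ 64/ 44 11/ 73/ 59 18/ 62/ 41 12/ 87/ 44
129 18/ 93/173 19/ 90/170 18/103/171 18/105/173 19/104/167 17/104/172 17/105/173 17/ 95/126  0/  0/ 55 19/ 63/ 57 13/ 58/ 53 21/ 87/ 38
132 17/ 92/177 18/ 94/173 18/ 96/176 18/ 98/170 18/ 96/159 18/104/172 17/102/168 17/103/171 17/ 85/ 96 15/ 46/ 66 18/ 55/ 56  9/ 59/ 43
135 17/ 94/179 18/ 94/177 18/ 95/174 18/ 87/140 21/ 86/113 20/ 82/172 18/ 86/167 19/ 91/166 20/ 88/101 19/ 43/ 65 20/ 39/ 78 11/ 69/ 52
138 17/ 96/181 18/ 98/174 18/ 93/170 19/ 86/110 18/ 82/175 19/ 81/179 20/ 79/178 20/ 83/170 17/ 76/110 10/ 33/ 46 19/ 40/ 51 22/ 36/ 77
141 18/ 99/175 19/ 98/174 18/ 95/170 19/ 81/117 18/ 89/115 18/ 82/161 19/ 83/153 19/ 82/127 19/ 87/ 94 15/ 62/ 41  8/ 26/ 40 10/ 11/ 67
144 17/103/173 18/ 98/175 18/ 96/175 20/ 87/111 18/ 75/106 19/ 80/109 17/ 80/102 19/ 86/101 17/ 80/112 24/ 69/ 37 23/ 59/ 39 20/
[... 155 characters left out ...]
177 17/100/171 16/100/128 18/100/123 16/ 37/103 21/ 33/108 19/ 31/114 14/ 25/111 17/ 42/110 15/ 87/ 41 13/ 70/ 44 15/ 46/ 44
153 18/ 96/176 18/ 97/126 18/102/127 16/ 98/128 17/102/123  5/ 28/ 55 17/ 54/ 85 19/ 75/ 98 15/ 53/ 87 11/ 52/ 39 16/ 74/ 45 19/ 51/ 40
156 18/ 95/140 19/102/127 17/ 99/129 18/ 92/128 18/ 98/133 15/  8/ 65  5/ 23/ 67  8/ 19/ 55 17/ 32/ 55 14/ 62/ 45 19/ 67/ 42 19/ 89/ 46
159 18/101/166 18/ 98/128 18/ 97/140 18/ 95/139 18/ 97/131 16/ 75/ 51 19/ 56/ 50 15/ 46/ 56 20/ 79/ 74 12/ 64/ 52  9/ 79/ 42 20/ 65/ 47
turn units [ 0.0043  0.0004 -4.5729] then shift units [-8.0364 -6.0664  0.4607] now [ 0.5447 -0.0718  0.2138] t 100.95 F [-0.1646 -0.1269 -0.7079] w 1.0002971200161934
```

apply_moves:
  deltas:
    - {"tx": 0, "ty": 0, "tz": 0, "ax": 0, "ay": 0, "az": -0.92, "hand": -1}
    - {"tx": 0, "ty": 0, "tz": 0, "ax": 0, "ay": 0, "az": -0.92, "hand": -1}
    - {"tx": 0, "ty": 0, "tz": 0, "ax": 0, "ay": 0, "az": -0.92, "hand": -1}
    - {"tx": 0, "ty": 0, "tz": 0, "ax": 0, "ay": 0, "az": -0.92, "hand": -1}
    - {"tx": 0, "ty": 0, "tz": 0, "ax": 0, "ay": 0, "az": -0.9, "hand": -1}
    - {"tx": -0.6, "ty": -0.5, "tz": 0, "ax": 0, "ay": 0, "az": 0, "hand": -1}
    - {"tx": -0.9, "ty": -0.7, "tz": 0, "ax": 0, "ay": 0, "az": 0, "hand": -1}
    - {"tx": -0.9, "ty": -0.7, "tz": 0, "ax": 0, "ay": 0, "az": 0, "hand": -1}
    - {"tx": -0.9, "ty": -0.7, "tz": 0, "ax": 0, "ay": 0, "az": 0, "hand": -1}
    - {"tx": -0.9, "ty": -0.7, "tz": 0, "ax": 0, "ay": 0, "az": 0, "hand": -1}

```text
time_s: 102.2
eef_pos: [0.4545, -0.2055, 0.2137]
tcp_rot: [0.0, 0.682, 0.732, 0.0]
wrist_force: [-0.1, 0.0, 0.2]
width: 1.001
gripper_force: 0.0
```

apply_moves:
  deltas:
    - {"tx": -0.9, "ty": -0.7, "tz": 0, "ax": 0, "ay": 0, "az": 0, "hand": -1}
    - {"tx": -0.9, "ty": -0.7, "tz": 0, "ax": 0, "ay": 0, "az": 0, "hand": -1}
    - {"tx": -0.9, "ty": -0.7, "tz": 0, "ax": 0, "ay": 0, "az": 0, "hand": -1}
    - {"tx": -0.9, "ty": -0.6, "tz": 0, "ax": 0, "ay": 0, "az": 0, "hand": -1}
    - {"tx": -0.5, "ty": 0, "tz": 0.3, "ax": 0, "ay": 0, "az": 0, "hand": -1}
    - {"tx": 0, "ty": 0, "tz": 0.9, "ax": 0, "ay": 0, "az": 0, "hand": -1}
    - {"tx": 0, "ty": 0, "tz": 0.9, "ax": 0, "ay": 0, "az": 0, "hand": -1}
    - {"tx": 0, "ty": 0, "tz": 0.9, "ax": 0, "ay": 0, "az": 0, "hand": -1}
    - {"tx": 0, "ty": 0, "tz": 0, "ax": 0, "ay": 0, "az": 0, "hand": -1}
    - {"tx": 0, "ty": 0, "tz": 0, "ax": 0, "ay": 0, "az": 0, "hand": -1}

```text
time_s: 103.45
eef_pos: [0.384, -0.3335, 0.124]
tcp_rot: [0.001, 0.681, 0.732, -0.0]
wrist_force: [0.4, -0.4, -0.4]
width: 0.998
gripper_force: 0.0
```

```bash
python3 - <<'E'
from h import *
go((.381,-.335,.009),4)
A=bot.get_image("top"); hsv=cv2.cvtColor(A.copy(),cv2.COLOR_RGB2HSV)
for y in (335,341,347): print(y," ".join(f"{hsv[y,x,1]:3d}/{hsv[y,x,2]:3d}" for x in range(472,524,3)))
print(bot.observe()["qpos"])
E
```

```text
turn units [0.0049 0.0053 0.0229] then shift units [-0.0443 -0.105   3.8317] now [ 0.384  -0.3335  0.124 ] t 103.45 F [ 0.4143 -0.359  -0.3878] w 0.9979939712391342
335  95/193  95/193  97/147  48/121  96/122  82/187  81/196  76/205  77/198  78/203  81/199  83/184  85/172  99/ 67  99/ 67 100/ 66 101/ 63  99/ 62
341  95/194  95/193  93/181  38/173  95/121  80/192  79/199  75/205  79/203  78/203  75/203  95/102  99/ 67 102/ 65  98/ 65 100/ 64  99/ 62 100/ 61
347  93/205  94/192  95/190  39/157  69/144  80/179  82/184  52/192  78/189  53/160  95/ 67 100/ 66  98/ 65  97/ 63 101/ 63  99/ 62  88/ 75  80/ 96
[-0.9149  0.0477  2.0734  0.0001  1.0182 -0.9881]
```

apply_moves:
  deltas:
    - {"tx": -0.04, "ty": -0.1, "tz": 0.6, "ax": 0, "ay": 0, "az": 0, "hand": -1}
    - {"tx": 0, "ty": 0, "tz": 0.9, "ax": 0, "ay": 0, "az": 0, "hand": -1}
    - {"tx": 0, "ty": 0, "tz": 0.9, "ax": 0, "ay": 0, "az": 0, "hand": -1}
    - {"tx": 0, "ty": 0, "tz": 0.7, "ax": 0, "ay": 0, "az": 0, "hand": -1}
    - {"tx": 0, "ty": 0, "tz": 0.4, "ax": 0, "ay": 0, "az": 0, "hand": -1}
    - {"tx": 0, "ty": 0, "tz": 0.2, "ax": 0, "ay": 0, "az": 0, "hand": -1}
    - {"tx": 0, "ty": 0, "tz": 0.1, "ax": 0, "ay": 0, "az": 0, "hand": -1}
    - {"tx": 0, "ty": 0, "tz": 0, "ax": 0, "ay": 0, "az": 0, "hand": -1}
    - {"tx": 0, "ty": 0, "tz": 0, "ax": 0, "ay": 0, "az": 0, "hand": -1}
    - {"tx": 0, "ty": 0, "tz": 0, "ax": 0, "ay": 0, "az": 0, "hand": -1}

```text
time_s: 104.75
eef_pos: [0.3807, -0.335, 0.0097]
tcp_rot: [0.0, 0.681, 0.732, -0.0]
wrist_force: [-0.3, 1.1, -0.4]
width: 1.0
gripper_force: 0.0
```

apply_moves:
  deltas:
    - {"tx": 0, "ty": 0, "tz": 0, "ax": 0, "ay": 0, "az": 0, "hand": 1}
    - {"tx": 0, "ty": 0, "tz": 0, "ax": 0, "ay": 0, "az": 0, "hand": 1}
    - {"tx": 0, "ty": 0, "tz": 0, "ax": 0, "ay": 0, "az": 0, "hand": 1}
    - {"tx": 0, "ty": 0, "tz": 0, "ax": 0, "ay": 0, "az": 0, "hand": 1}
    - {"tx": 0, "ty": 0, "tz": 0, "ax": 0, "ay": 0, "az": 0, "hand": 1}
    - {"tx": 0, "ty": 0, "tz": 0, "ax": 0, "ay": 0, "az": 0, "hand": 1}
    - {"tx": 0, "ty": 0, "tz": 0, "ax": 0, "ay": 0, "az": 0, "hand": 1}
    - {"tx": 0, "ty": 0, "tz": 0, "ax": 0, "ay": 0, "az": 0, "hand": 1}
    - {"tx": 0, "ty": 0, "tz": 0, "ax": 0, "ay": 0, "az": 0, "hand": 1}
    - {"tx": 0, "ty": 0, "tz": 0, "ax": 0, "ay": 0, "az": 0, "hand": 1}
  grip_force: 40

```text
time_s: 106.0
eef_pos: [0.381, -0.3351, 0.0101]
tcp_rot: [0.001, 0.681, 0.732, 0.0]
wrist_force: [0.1, 1.5, 5.6]
width: 0.571
gripper_force: 41.2
```

apply_moves:
  deltas:
    - {"tx": 0, "ty": 0, "tz": -0.3, "ax": 0, "ay": 0, "az": 0, "hand": 1}
    - {"tx": 0, "ty": 0, "tz": -0.7, "ax": 0, "ay": 0, "az": 0, "hand": 1}
    - {"tx": 0, "ty": 0, "tz": -0.9, "ax": 0, "ay": 0, "az": 0, "hand": 1}
    - {"tx": 0, "ty": 0, "tz": -0.9, "ax": 0, "ay": 0, "az": 0, "hand": 1}
    - {"tx": 0, "ty": 0, "tz": -0.9, "ax": 0, "ay": 0, "az": 0, "hand": 1}
    - {"tx": 0, "ty": 0, "tz": -0.9, "ax": 0, "ay": 0, "az": 0, "hand": 1}
    - {"tx": 0, "ty": 0, "tz": -0.9, "ax": 0, "ay": 0, "az": 0, "hand": 1}
    - {"tx": 0, "ty": 0, "tz": -0.9, "ax": 0, "ay": 0, "az": 0, "hand": 1}
    - {"tx": 0, "ty": 0, "tz": -0.5, "ax": 0, "ay": 0, "az": 0, "hand": 1}
    - {"tx": 0, "ty": 0, "tz": 0, "ax": 0, "ay": 0, "az": 0, "hand": 1}

```text
time_s: 107.25
eef_pos: [0.3806, -0.335, 0.217]
tcp_rot: [0.001, 0.681, 0.732, -0.0]
wrist_force: [0.7, 0.6, -2.4]
width: 0.572
gripper_force: 41.6
```

```bash
python3 - <<'E'
from h import *
go((.5,-.2,.22),4)
E
```

```text
turn units [0.0066 0.0115 0.0229] then shift units [ 4.2106  4.2842 -0.0997] now [ 0.3806 -0.335   0.217 ] t 107.25 F [ 0.6605  0.6145 -2.4276] w 0.5723838978502119
```

apply_moves:
  deltas:
    - {"tx": 0.5, "ty": 0.5, "tz": 0, "ax": 0, "ay": 0, "az": 0, "hand": 1}
    - {"tx": 0.9, "ty": 0.7, "tz": 0, "ax": 0, "ay": 0, "az": 0, "hand": 1}
    - {"tx": 0.9, "ty": 0.7, "tz": 0, "ax": 0, "ay": 0, "az": 0, "hand": 1}
    - {"tx": 0.9, "ty": 0.7, "tz": 0, "ax": 0, "ay": 0, "az": 0, "hand": 1}
    - {"tx": 0.9, "ty": 0.7, "tz": 0, "ax": 0, "ay": 0, "az": 0, "hand": 1}
    - {"tx": 1, "ty": 0.5, "tz": 0, "ax": 0, "ay": 0, "az": 0, "hand": 1}
    - {"tx": 1, "ty": 0.3, "tz": 0, "ax": 0, "ay": 0, "az": 0, "hand": 1}
    - {"tx": 1, "ty": 0.2, "tz": 0, "ax": 0, "ay": 0, "az": 0, "hand": 1}
    - {"tx": 1, "ty": 0, "tz": 0, "ax": 0, "ay": 0, "az": 0, "hand": 1}
    - {"tx": 1, "ty": 0, "tz": 0, "ax": 0, "ay": 0, "az": 0, "hand": 1}

```text
time_s: 108.5
eef_pos: [0.4881, -0.0517, 0.2141]
tcp_rot: [-0.002, 0.681, 0.732, -0.001]
wrist_force: [0.4, 0.2, -1.0]
width: 0.572
gripper_force: 41.6
```

apply_moves:
  deltas:
    - {"tx": 0, "ty": 0, "tz": 0, "ax": 0, "ay": 0, "az": -1, "hand": 1}
    - {"tx": 0, "ty": 0, "tz": 0, "ax": 0, "ay": 0, "az": -1, "hand": 1}
    - {"tx": 0, "ty": 0, "tz": 0, "ax": 0, "ay": 0, "az": -1, "hand": 1}
    - {"tx": 0, "ty": 0, "tz": 0, "ax": 0, "ay": 0, "az": -1, "hand": 1}
    - {"tx": 0, "ty": 0, "tz": 0, "ax": 0, "ay": 0, "az": -1, "hand": 1}
    - {"tx": 0, "ty": 0, "tz": 0, "ax": 0, "ay": 0, "az": -1, "hand": 1}
    - {"tx": 0, "ty": 0, "tz": 0, "ax": 0, "ay": 0, "az": -1, "hand": 1}
    - {"tx": 0, "ty": 0, "tz": 0, "ax": 0, "ay": 0, "az": -1, "hand": 1}
    - {"tx": 0, "ty": 0, "tz": 0, "ax": 0, "ay": 0, "az": -1, "hand": 1}
    - {"tx": 0, "ty": 0, "tz": 0, "ax": 0, "ay": 0, "az": -1, "hand": 1}

```text
time_s: 109.75
eef_pos: [0.4881, -0.0527, 0.2141]
tcp_rot: [-0.002, 0.048, 0.999, 0.0]
wrist_force: [0.3, 0.6, -2.1]
width: 0.57
gripper_force: 41.6
```

```bash
python3 - <<'E'
from h import *
go((.628,.139,.217),91.5)
E
```

```text
turn units [ 0.0066 -0.0259 -0.8818] then shift units [-4.8281  6.2662 -0.097 ] now [ 0.4881 -0.0527  0.2141] t 109.75 F [ 0.2873  0.6498 -2.0671] w 0.5703965884599522
```

apply_moves:
  deltas:
    - {"tx": -0.2, "ty": 0.3, "tz": 0, "ax": 0, "ay": -0.02, "az": -0.88, "hand": 1}
    - {"tx": -0.6, "ty": 0.8, "tz": 0, "ax": 0, "ay": 0, "az": 0, "hand": 1}
    - {"tx": -0.7, "ty": 0.9, "tz": 0, "ax": 0, "ay": 0, "az": 0, "hand": 1}
    - {"tx": -0.7, "ty": 0.9, "tz": 0, "ax": 0, "ay": 0, "az": 0, "hand": 1}
    - {"tx": -0.7, "ty": 0.9, "tz": 0, "ax": 0, "ay": 0, "az": 0, "hand": 1}
    - {"tx": -0.7, "ty": 0.9, "tz": 0, "ax": 0, "ay": 0, "az": 0, "hand": 1}
    - {"tx": -0.7, "ty": 0.9, "tz": 0, "ax": 0, "ay": 0, "az": 0, "hand": 1}
    - {"tx": -0.5, "ty": 0.66, "tz": 0, "ax": 0, "ay": 0, "az": 0, "hand": 1}
    - {"tx": 0, "ty": 0, "tz": 0, "ax": 0, "ay": 0, "az": 0, "hand": 1}
    - {"tx": 0, "ty": 0, "tz": 0, "ax": 0, "ay": 0, "az": 0, "hand": 1}

```text
time_s: 111.0
eef_pos: [0.6292, 0.1366, 0.2149]
tcp_rot: [-0.0, -0.011, 1.0, -0.0]
wrist_force: [-0.3, 0.1, -1.8]
width: 0.571
gripper_force: 41.6
```

apply_moves:
  deltas:
    - {"tx": 0, "ty": 0, "tz": 0, "ax": 0, "ay": 0, "az": 0, "hand": 1}
    - {"tx": 0, "ty": 0, "tz": 0, "ax": 0, "ay": 0, "az": 0, "hand": 1}
    - {"tx": 0, "ty": 0, "tz": 0, "ax": 0, "ay": 0, "az": 0, "hand": 1}
    - {"tx": 0, "ty": 0, "tz": 0.3, "ax": 0, "ay": 0, "az": 0, "hand": 1}
    - {"tx": 0, "ty": 0, "tz": 0.6, "ax": 0, "ay": 0, "az": 0, "hand": 1}
    - {"tx": 0, "ty": 0, "tz": 0.3, "ax": 0, "ay": 0, "az": 0, "hand": 1}
    - {"tx": 0, "ty": 0, "tz": 0, "ax": 0, "ay": 0, "az": 0, "hand": 1}
    - {"tx": 0, "ty": 0, "tz": 0, "ax": 0, "ay": 0, "az": 0, "hand": 1}
    - {"tx": 0, "ty": 0, "tz": 0, "ax": 0, "ay": 0, "az": 0, "hand": 1}
    - {"tx": 0, "ty": 0, "tz": 0, "ax": 0, "ay": 0, "az": 0, "hand": 1}

```text
time_s: 112.25
eef_pos: [0.6306, 0.1371, 0.1813]
tcp_rot: [0.002, -0.011, 1.0, -0.0]
wrist_force: [-0.3, 0.5, -1.5]
width: 0.571
gripper_force: 41.6
```

```bash
python3 - <<'E'
from h import *
go((.628,.139,.0885),91.5)
o=bot.observe()["eef_pos"]; z=o[2]-.010
B=bot.get_image("side"); hsv=cv2.cvtColor(B.copy(),cv2.COLOR_RGB2HSV)
c=[proj("side",[o[0]+a,o[1]+b,z+h]) for a in(-.032,.032) for b in(-.026,.026) for h in(0,.045)]; c=np.array(c); lo,hi=c.min(0).astype(int)-4,c.max(0).astype(int)+5
print(c.min(0),c.max(0))
m=cv2.inRange(hsv[lo[1]:hi[1],lo[0]:hi[0]],(17,55,60),(24,110,255)); m=cv2.morphologyEx(m,cv2.MORPH_OPEN,np.ones((3,3)))
k,L,S,C=cv2.connectedComponentsWithStats(m)
for i in range(1,k): print(S[i]+[lo[0],lo[1],0,0,0],C[i]+lo)
E
```

```text
turn units [-0.0009  0.0284 -0.0342] then shift units [0.0859 0.0647 3.0923] now [0.6306 0.1371 0.1813] t 112.25 F [-0.2981  0.5426 -1.5245] w 0.5710149174127868
[315.0869 226.16  ] [348.6021 264.6926]
[349 222   4  16  47] [350.8723 228.2553]
[320 237  18  21 265] [328.566 248.117]
[351 251   2   4   8] [351.5 252.5]
[351 257   2   4   8] [351.5 258.5]
[349 265   4   4  13] [350.7692 266.7692]
```

apply_moves:
  deltas:
    - {"tx": 0.05, "ty": 0.06, "tz": 0.4, "ax": 0, "ay": 0, "az": 0, "hand": 1}
    - {"tx": 0, "ty": 0, "tz": 0.5, "ax": 0, "ay": 0, "az": 0, "hand": 1}
    - {"tx": 0, "ty": 0, "tz": 0.5, "ax": 0, "ay": 0, "az": 0, "hand": 1}
    - {"tx": 0, "ty": 0, "tz": 0.5, "ax": 0, "ay": 0, "az": 0, "hand": 1}
    - {"tx": 0, "ty": 0, "tz": 0.4, "ax": 0, "ay": 0, "az": 0, "hand": 1}
    - {"tx": 0, "ty": 0, "tz": 0.3, "ax": 0, "ay": 0, "az": 0, "hand": 1}
    - {"tx": 0, "ty": 0, "tz": 0.2, "ax": 0, "ay": 0, "az": 0, "hand": 1}
    - {"tx": 0, "ty": 0, "tz": 0.1, "ax": 0, "ay": 0, "az": 0, "hand": 1}
    - {"tx": 0, "ty": 0, "tz": 0, "ax": 0, "ay": 0, "az": 0, "hand": 1}
    - {"tx": 0, "ty": 0, "tz": 0, "ax": 0, "ay": 0, "az": 0, "hand": 1}

```text
time_s: 113.55
eef_pos: [0.6294, 0.1389, 0.0942]
tcp_rot: [0.002, -0.011, 1.0, -0.0]
wrist_force: [-0.6, 0.2, -2.6]
width: 0.57
gripper_force: 41.6
```

apply_moves:
  deltas:
    - {"tx": 0, "ty": 0, "tz": 0.05, "ax": 0, "ay": 0, "az": 0, "hand": 1}
    - {"tx": 0, "ty": 0, "tz": 0, "ax": 0, "ay": 0, "az": 0, "hand": 1}
    - {"tx": 0, "ty": 0, "tz": 0.05, "ax": 0, "ay": 0, "az": 0, "hand": 1}
    - {"tx": 0, "ty": 0, "tz": 0, "ax": 0, "ay": 0, "az": 0, "hand": 1}
    - {"tx": 0, "ty": 0, "tz": 0, "ax": 0, "ay": 0, "az": 0, "hand": 1}
    - {"tx": 0, "ty": 0, "tz": 0, "ax": 0, "ay": 0, "az": 0, "hand": 1}
    - {"tx": 0, "ty": 0, "tz": 0, "ax": 0, "ay": 0, "az": 0, "hand": 1}
    - {"tx": 0, "ty": 0, "tz": 0, "ax": 0, "ay": 0, "az": 0, "hand": 1}
    - {"tx": 0, "ty": 0, "tz": 0, "ax": 0, "ay": 0, "az": 0, "hand": 1}
    - {"tx": 0, "ty": 0, "tz": 0, "ax": 0, "ay": 0, "az": 0, "hand": 1}

```text
time_s: 114.8
eef_pos: [0.629, 0.1388, 0.0905]
tcp_rot: [0.001, -0.011, 1.0, -0.0]
wrist_force: [-0.8, -0.3, -0.9]
width: 0.572
gripper_force: 41.6
```

apply_moves:
  deltas:
    - {"tx": 0, "ty": 0, "tz": 0.05, "ax": 0, "ay": 0, "az": 0, "hand": 1}
    - {"tx": 0, "ty": 0, "tz": 0, "ax": 0, "ay": 0, "az": 0, "hand": 1}
    - {"tx": 0, "ty": 0, "tz": 0.05, "ax": 0, "ay": 0, "az": 0, "hand": 1}
    - {"tx": 0, "ty": 0, "tz": 0, "ax": 0, "ay": 0, "az": 0, "hand": 1}
    - {"tx": 0, "ty": 0, "tz": 0, "ax": 0, "ay": 0, "az": 0, "hand": 1}
    - {"tx": 0, "ty": 0, "tz": 0, "ax": 0, "ay": 0, "az": 0, "hand": 1}
    - {"tx": 0, "ty": 0, "tz": 0, "ax": 0, "ay": 0, "az": 0, "hand": 1}
    - {"tx": 0, "ty": 0, "tz": 0, "ax": 0, "ay": 0, "az": 0, "hand": 1}
    - {"tx": 0, "ty": 0, "tz": 0, "ax": 0, "ay": 0, "az": 0, "hand": 1}
    - {"tx": 0, "ty": 0, "tz": 0, "ax": 0, "ay": 0, "az": 0, "hand": 1}

```text
time_s: 116.05
eef_pos: [0.629, 0.1388, 0.0877]
tcp_rot: [0.001, -0.011, 1.0, -0.0]
wrist_force: [-2.6, 0.2, 2.6]
width: 0.567
gripper_force: 42.2
```

Contact. Release, rise, back away, and check all three.

apply_moves:
  deltas:
    - {"tx": 0, "ty": 0, "tz": 0, "ax": 0, "ay": 0, "az": 0, "hand": 0}
    - {"tx": 0, "ty": 0, "tz": 0, "ax": 0, "ay": 0, "az": 0, "hand": -0.6}
    - {"tx": 0, "ty": 0, "tz": 0, "ax": 0, "ay": 0, "az": 0, "hand": -0.6}
    - {"tx": 0, "ty": 0, "tz": 0, "ax": 0, "ay": 0, "az": 0, "hand": -0.6}
    - {"tx": 0, "ty": 0, "tz": -0.3, "ax": 0, "ay": 0, "az": 0, "hand": -0.6}
    - {"tx": 0, "ty": 0, "tz": -0.7, "ax": 0, "ay": 0, "az": 0, "hand": -0.6}
    - {"tx": 0, "ty": 0, "tz": -0.9, "ax": 0, "ay": 0, "az": 0, "hand": -0.6}
    - {"tx": 0, "ty": 0, "tz": -0.9, "ax": 0, "ay": 0, "az": 0, "hand": -0.6}
    - {"tx": 0, "ty": 0, "tz": -0.9, "ax": 0, "ay": 0, "az": 0, "hand": -0.6}
    - {"tx": 0, "ty": 0, "tz": -0.6, "ax": 0, "ay": 0, "az": 0, "hand": -0.6}

```text
time_s: 117.3
eef_pos: [0.6296, 0.1389, 0.2203]
tcp_rot: [0.004, -0.011, 1.0, 0.0]
wrist_force: [0.3, -0.8, 0.3]
width: 0.799
gripper_force: 0.0
```

apply_moves:
  deltas:
    - {"tx": 0.5, "ty": 0.5, "tz": 0, "ax": 0, "ay": 0, "az": 0, "hand": -0.6}
    - {"tx": 0.6, "ty": 1, "tz": 0, "ax": 0, "ay": 0, "az": 0, "hand": -0.6}
    - {"tx": 0.6, "ty": 1, "tz": 0, "ax": 0, "ay": 0, "az": 0, "hand": -0.6}
    - {"tx": 0.6, "ty": 1, "tz": 0, "ax": 0, "ay": 0, "az": 0, "hand": -0.6}
    - {"tx": 0.6, "ty": 1, "tz": 0, "ax": 0, "ay": 0, "az": 0, "hand": -0.6}
    - {"tx": 0.6, "ty": 1, "tz": 0, "ax": 0, "ay": 0, "az": 0, "hand": -0.6}
    - {"tx": 0.6, "ty": 1, "tz": 0, "ax": 0, "ay": 0, "az": 0, "hand": -0.6}
    - {"tx": 0.6, "ty": 1, "tz": 0, "ax": 0, "ay": 0, "az": 0, "hand": -0.6}
    - {"tx": 0, "ty": 0, "tz": 0, "ax": 0, "ay": 0, "az": 0, "hand": -0.6}
    - {"tx": 0, "ty": 0, "tz": 0, "ax": 0, "ay": 0, "az": 0, "hand": -0.6}

```text
time_s: 118.55
eef_pos: [0.4819, 0.3606, 0.2152]
tcp_rot: [0.001, -0.011, 1.0, -0.001]
wrist_force: [-0.4, 0.5, 0.0]
width: 0.8
gripper_force: 0.0
```

```bash
python3 - <<'E'
from h import *
print(bot.observe()["eef_pos"])
A=bot.get_image("top"); hsv=cv2.cvtColor(A.copy(),cv2.COLOR_RGB2HSV)
def blob(nm,r,lo,hi,z):
    m=np.zeros((r[3]-r[1],r[2]-r[0]),np.uint8)
    for l,h in zip(lo,hi): m|=cv2.inRange(hsv[r[1]:r[3],r[0]:r[2]],l,h)
    m=cv2.morphologyEx(m,cv2.MORPH_OPEN,np.ones((2,2)))
    k,L,S,C=cv2.connectedComponentsWithStats(m); i=1+np.argmax(S[1:,4]); x,y,w,h,a=S[i]
    print(nm,a,"x",onz("top",r[0]+x,r[1]+y+h,z)[0],onz("top",r[0]+x,r[1]+y,z)[0],"y",onz("top",r[0]+x+w,r[1]+y,z)[1],onz("top",r[0]+x,r[1]+y,z)[1])
blob("green",(300,195,352,255),[(20,22,80)],[(50,75,255)],.12)
blob("orange",(255,195,305,255),[(17,55,70)],[(25,95,255)],.115)
blob("pink",(345,195,400,255),[(0,90,90),(170,60,90)],[(9,255,255),(180,255,255)],.10)
m=cv2.inRange(hsv,(105,120,50),(125,255,255))
for u in(305,345):
    v=np.nonzero(m[200:300,u])[0]+200; print("tray",u,v.min(),v.max(),onz("top",u,v.max()+1,.012)[0])
for nm,r in(("wax",(205,315,240,350)),):
    c=cv2.inRange(hsv[r[1]:r[3],r[0]:r[2]],(165,90,90),(180,255,255)); ys,xs=np.nonzero(c); print("wax",xs.mean()+r[0],ys.mean()+r[1])
B=cv2.imread("pics/top0.png"); d=np.abs(B[:,:,::-1].astype(int)-A).sum(2)[155:192,415:450]; print("bottle diff",d.mean())
E
```

```text
[0.4819 0.3606 0.2152]
green 761 x 0.5910385200594821 0.6665141834070586 y 0.012105900885134531 0.06549484081306142
orange 573 x 0.5943930320319298 0.6550450574071343 y 0.11067961593014758 0.164364560642271
pink 343 x 0.5975756413060106 0.6544594294433335 y -0.0791000876420028 -0.03800184788842851
tray 305 211 246 0.5895970326808038
tray 345 210 244 0.5937836763132525
wax 220.77666666666667 331.26
bottle diff 17.51119691119691
```

```bash
python3 -c "
from cell import bot
print(bot.job_done())"
```

```text
the job is handed in; nothing more can be done
None
```

The three brackets are hung on the uprights, the tray is fully home under them, and each cast stands on its own bracket; I handed the job in at about 119 s, and no verdict came back. The tray jammed once in the guides (62 N at the wrist) and slid in after I re-aligned it. The wax pot and bottle were left where they were.

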